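# Change the piece in the pressing jig

### The job

The brown block in the pressing jig is finished: clear the jar and then the blue pressure plate out of the way onto the black mat, lifting the plate level and straight up off its two pins, and lay the brown block flat in the green tray. Then lay the white block flat in the nest of the jig in its place, put the plate back down level on its pins so that it rests on the white block, and stand the jar back on the middle of the plate. Keep the jar upright, and leave the padlock, the G-clamp and the masking tape where they are.

Things in the scene. Friction and masses are not known exactly. Their poses are not given: they have to be found in the camera images.
- jar: Closed round jar of frosted clear plastic, full of screws, green lid, 62-64 mm diameter (lid 60 mm, the top 14 mm), 88 mm high, about 0.24 kg (varies); used as the weight on the plate. At the start it stands on the middle of the plate, its base 62 mm above the bench. Origin: centre of its underside; z up.
- plate: Loose blue plate 148 (x) x 56 (y) x 20 mm, 0.16 kg, two vertical 14 mm through holes at x = +-62 mm, y = 0. Starts on the brown block, underside 42 mm above the bench, pins through its holes. No handle: grip across the 56 mm at the middle; on the jig the block sticks out 22 mm past both long edges, its top level with the plate's underside, so fingers reach only some 16 mm down. Origin: centre of underside.
- brown_block: Finished block, dark brown wood with a pale stripe along the top, 40 (x) x 100 (y) x 30 mm, about 0.09 kg; at the start flat in the jig's nest under the plate, its ends showing on both sides. Take it across the 40 mm at the middle. Origin: centre of its underside; z up.
- white_block: New block, same size (40 x 100 x 30 mm, about 0.09 kg) painted white, with a dark stripe, lying flat on the bench beside the tray. Origin: centre of its underside; long axis y, z up.
- jig: Fixed plywood jig 156 (x) x 128 (y) x 12 mm. Origin: centre of underside. Central nest for a block lying along y: low metal stops, 8 mm high, at ends and corners leave 48 (x) x 108 (y) mm; sides open at the middle. Pins at x = +-62 mm, y = 0: 8 mm thick, coned tip at z = 69 mm, on 14 mm thick shoulders up to z = 41. Block in the nest: underside at z = 12, top 42; plate on it: underside 42, top 62 mm.
- mat: Fixed black rubber mat 200 (x) x 150 (y) x 3 mm on the bench, the side area for jar and plate. Origin: centre of its underside; the top is 3 mm above it.
- tray: Fixed shallow green tray for finished pieces, 100 (x) x 140 (y) mm outside, floor 3 mm thick, rim 4 mm thick and 10 mm high. Origin: centre of its underside; the block lies along y.
- padlock: Brass padlock 61 x 40 x 17 mm lying behind the organiser; leave it alone. Origin: centre of its underside.
- clamp: Green G-clamp 135 x 95 x 19 mm lying on the right of the bench; leave it alone. Origin: centre of its underside.
- tape: Roll of cream masking tape, 100 mm diameter, 24 mm high, lying on the right of the bench; leave it alone. Origin: centre of its underside.

How it is judged:
By the outcome, as a careful person would: the job done as asked, in the order asked, and still so for the second after the job is handed in, with the robot touching nothing.
It also fails if it takes over 144 s, if anything falls off the work surface, if the arm or the gripper's body presses on something with over 40 N, if the wrist force passes 120 N, or if a joint passes its speed limit or range.

### The arm

A 7-joint arm with a two-finger parallel gripper is mounted at the origin on the work surface; the furniture and walls round the work are solid. World frame = base frame: x ahead of the robot, y to its left, z up, the work surface at z = 0. Lengths are in m, angles in rad, forces in N, time in s.
With the tool pointing down it reaches from about 0.4 to 0.875 m from the base axis. Payload 19.3 kg.
Tool frame: the origin (TCP) lies at the very end of the fingers, on their centre line; the grasp point (between the pads) lies 19 mm behind it; z points along the fingers, y is the direction in which the jaws open and shut (so a half turn about z gives the same grasp; the last joint's range is limited). The gripper opens to 85 mm and grips with 20 to 120 N. Pads are 22 mm wide; open, the fingers measure 114 mm over their backs; the gripper's body (76 mm by 85 mm) begins 54 mm behind the grasp point. The pads swing forward as they close: fully open they stand 13 mm farther back than shut.
Start: joints at [1.275, 0.521, -0.036, 1.599, 0.021, 1.021, -0.113], TCP at [0.14, -0.609, 0.231] pointing down, gripper open.
Joint ranges: [-2.91, 2.91], [-0.3, 2.13], [-1.5, 1.42], [0.17, 2.43], [-1.26, 4.41], [0.16, 1.93], [-2.52, 2.52]. Speed limits (rad/s): [1.89, 1.89, 2.39, 2.39, 3.01, 3.01, 3.01].

### API

Orientations are given as a unit quaternion [w, x, y, z].
In Python, from plant import robot gives the robot as it stands.
- The arm moves only by the tool arm_command, never from a script. Its argument "deltas" is a list of rows, each an object of numbers: "x", "y", "z": the shift along the tool's x, y, z in cm; "wx", "wy", "wz": the turn, a rotation vector about the tool's x, y, z in rad; "hand": the finger opening in cm, from 0 to 8.54. A call has 1 to 20 rows; each row is the pose to reach, as a shift and turn from the pose commanded when the call began, along the tool's axes at that moment; what a row does not reach only later rows make up. A row lasts 1/10 s, in which the tool goes at most 50 mm and 8.59 degrees, less where a joint would pass 70% of its speed; a pose out of reach is approached as far as the arm can. A call with a gripper value outside its range is refused whole. The fingers move at their own pace and stop on an object; the grip force is fixed at half the most. Time passes only in rows, so rows that repeat a pose let the fingers close. It gives the time, the measured TCP pose, the force and the opening at its end, in the units of the state.
- robot.read_state(): the state, without advancing time (a new reading comes with each control period).
- robot.read_camera(name): name is "scene" or "side" or "wrist"; returns the picture (420x560x3 uint8, red, green, blue); there is no depth.
- robot.camera_params(name): a dict with "fx", "fy", "cx", "cy" (pixels), "world_to_cam" (4x4, takes a point from world to camera coordinates). Camera axes: x right, y up, looking along -z (the intrinsics and any distortion apply to the point x, -y, -z); pixel columns grow to the right and rows downward; lengths in m; the calibration is good to about 2 mm. The wrist camera is an equidistant fisheye: a pixel r from the principal point sees the ray r / f radians off the axis. A picture is of the moment at which its call begins: read the wrist's pose just before it. camera_params takes no time and is no camera call; for the wrist camera it gives the pose at the moment of the call.
- robot.job_done(): hands the job in, once; it reports no verdict.
Trained networks look in the newest picture that a camera, given by its name, has taken for a name from the list of things; names that differ only in an ending like _2 or _b are one class to them, and where a whole thing is asked for, a point or a joint stands for the part that bears it (a point fixed in the world has none). Each returns a list of dicts, best first, with "p" (0 to 1); they miss things now and then, are a little off and sometimes report something else, mostly with a low value. They report only what shows in the picture. A call takes as long as a camera call.
- robot.look_for(label, camera): "extent" ([left, top, right, bottom] in pixels, round what is visible of it).
- robot.masks_of(label, camera): "mask" (420x560 bool, what is visible of it) and "extent" ([left, top, right, bottom] in pixels, round what is visible of it).
The state is a dict: "t": time; "joint_positions": joint angles; "dq": joint speeds; "tau": joint torques, N m; "eef_pos": TCP position; "ee_rot": TCP orientation; "force": force on the tool from outside, world axes, zero at the start; "moment": the same for the moment, N m; "width": finger opening in m.
Only numpy, scipy, OpenCV 4.12 (cv2) and the standard library are available. Lean on these libraries where they do the work, as an engineer would, in place of code of your own. Each camera call takes 0.05 s, during which the arm holds its last target.

## Working session

There is one attempt and no reset: what is moved stays moved. The work goes in short steps, Python scripts to look and compute and a tool call to move; the robot and the scene stay as the last step left them, time stands still between calls to the robot, and variables do not carry over. Pictures are saved under pics/ and viewed, and the job is handed in when it is done.

Besides the shell and the picture viewer there is one more tool, called after "Request:" in YAML: its name, and indented under it one key for each argument. arm_command: Moves the arm, as the interface text tells. Its arguments: {"type":"object","properties":{"deltas":{"type":"array"}},"required":["deltas"]}

```bash
ls; mkdir -p pics; python3 - <<'E'
from plant import robot
import cv2
s=robot.read_state();print(s)
for c in ["scene","side","wrist"]:
    im=robot.read_camera(c);cv2.imwrite(f"pics/{c}0.png",im[:,:,::-1])
    print(c,robot.camera_params(c))
E
```

```text
pics
{'t': 0.0, 'joint_positions': array([ 1.27484883,  0.52200657, -0.03632135,  1.59999289,  0.02119863,
        1.02109817, -0.11281032]), 'dq': array([-0.00071567,  0.00166315,  0.0003066 , -0.00029632,  0.00013606,
        0.00040128,  0.00025195]), 'tau': array([ 2.45314459e-04, -9.27107406e+01,  1.97977021e+00, -3.69923759e+01,
        1.78452220e-02,  8.45839240e-03,  3.21266145e-05]), 'eef_pos': array([ 0.13978406, -0.60882802,  0.23073585]), 'ee_rot': array([-5.50379471e-04,  9.93637857e-01,  1.12621027e-01, -1.03443756e-04]), 'force': array([-0.00364303,  0.15837178, -0.50495232]), 'moment': array([ 0.00864854, -0.00547261,  0.02113417]), 'width': 0.08533158528876465}
scene {'fx': 379.1095190396005, 'fy': 379.1095190396005, 'cx': 285.54769165621485, 'cy': 200.56556964971986, 'world_to_cam': array([[-0.88184762, -0.47137296, -0.01234128,  0.41573053],
       [ 0.31291635, -0.60458405,  0.73250357, -0.29854042],
       [-0.35274371,  0.64209475,  0.68065131, -1.00752345],
       [ 0.        ,  0.        ,  0.        ,  1.        ]])}
side {'fx': 450.60577370520906, 'fy': 450.60577370520906, 'cx': 286.2504690644428, 'cy': 210.52311562869443, 'world_to_cam': array([[ 0.96827718, -0.24879236, -0.02327381, -0.54850781],
       [ 0.12029299,  0.3824705 ,  0.91610366, -0.08184844],
       [-0.21901804, -0.88984194,  0.40026543, -1.60693766],
       [ 0.        ,  0.        ,  0.        ,  1.        ]])}
wrist {'fx': 325.19226210127806, 'fy': 325.19226210127806, 'cx': 279.64396831288053, 'cy': 208.59140609236272, 'world_to_cam': array([[ 2.23875770e-01, -9.74617294e-01, -8.77702486e-04,
        -6.25217031e-01],
       [ 9.25923608e-01,  2.12971446e-01, -3.11943321e-01,
         4.19898707e-02],
       [ 3.04212281e-01,  6.90238659e-02,  9.50100307e-01,
        -3.80043164e-01],
       [ 0.00000000e+00,  0.00000000e+00,  0.00000000e+00,
         1.00000000e+00]])}
```

View pics/scene0.png

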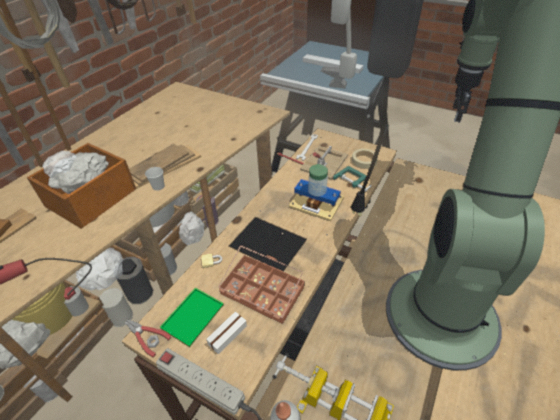

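View pics/side0.png

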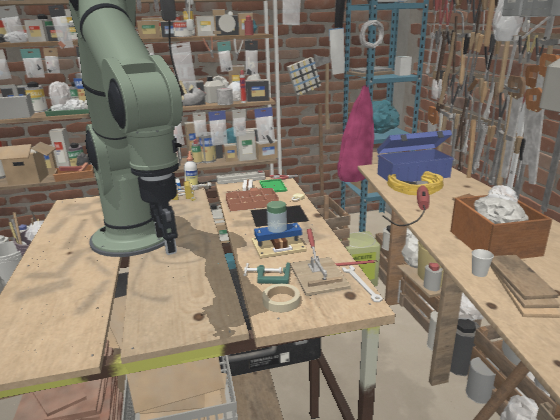

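View pics/wrist0.png

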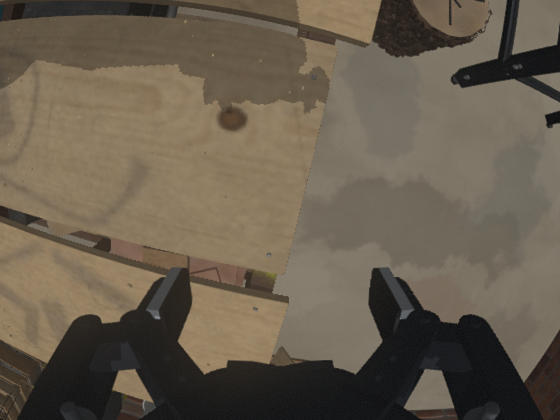

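```bash
cat > h.py <<'E'
import numpy as np, cv2
from plant import robot
from scipy.spatial.transform import Rotation as R
def proj(P,c,cp=None):
    cp=cp or robot.camera_params(c); W=cp['world_to_cam']
    p=W[:3,:3]@np.asarray(P,float)+W[:3,3]; v=np.array([p[0],-p[1],-p[2]])
    if c=='wrist':
        r=np.hypot(v[0],v[1]); th=np.arctan2(r,v[2]); k=th/r if r>1e-9 else 1
        return np.array([cp['cx']+cp['fx']*v[0]*k,cp['cy']+cp['fy']*v[1]*k])
    return np.array([cp['cx']+cp['fx']*v[0]/v[2],cp['cy']+cp['fy']*v[1]/v[2]])
def ray(u,c,cp=None):
    cp=cp or robot.camera_params(c); W=cp['world_to_cam']
    a=(u[0]-cp['cx'])/cp['fx'];b=(u[1]-cp['cy'])/cp['fy']
    if c=='wrist':
        th=np.hypot(a,b); s=np.sin(th)/th if th>1e-9 else 1
        v=np.array([a*s,b*s,np.cos(th)])
    else: v=np.array([a,b,1.])
    d=W[:3,:3].T@np.array([v[0],-v[1],-v[2]]); o=-W[:3,:3].T@W[:3,3]
    return o,d/np.linalg.norm(d)
def at_z(u,c,z,cp=None):
    o,d=ray(u,c,cp); return o+d*(z-o[2])/d[2]
def st(): 
    s=robot.read_state(); q=s['ee_rot']; return s,s['eef_pos'],R.from_quat([q[1],q[2],q[3],q[0]])
def save(c,n,im=None):
    im=robot.read_camera(c) if im is None else im
    cv2.imwrite(f'pics/{n}.png',im[:,:,::-1]); return im
E
python3 - <<'E'
from h import *
for c in ['scene','side']:
    o,d=ray((0,0),c);print(c,'cam at',o, 'tcp px',proj([.14,-.609,.231],c))
    im=save(c,c+'1')
    for l in ['jar','plate','brown_block','white_block','jig','mat','tray','padlock','clamp','tape']:
        r=robot.masks_of(l,c)
        if r:
            m=r[0]['mask'];v,u=np.nonzero(m);
            z={'jar':.1,'plate':.062,'brown_block':.042,'white_block':.03,'jig':.012,'mat':.003,'tray':.005}.get(l,.012)
            rect=cv2.minAreaRect(np.array([at_z((a,b),c,z)[:2] for a,b in zip(u,v)],np.float32))
            print(c,l,round(r[0]['p'],2),r[0]['extent'],'ctr',np.round(rect[0],3),np.round(rect[1],3),round(rect[2],1))
E
```

```text
scene cam at [0.10463159 0.66239687 0.90958473] tcp px [454.87410064 117.54006362]
scene jar 0.94 [309.0, 166.5, 330.9, 194.1] ctr [ 0.48  -0.242] [0.065 0.158] 23.6
scene plate 0.92 [293.9, 182.2, 339.3, 202.6] ctr [ 0.474 -0.226] [0.151 0.072] 1.2
scene brown_block 0.59 [303.2, 196.7, 324.8, 212.7] ctr [ 0.467 -0.183] [0.05  0.052] 5.7
scene white_block 0.82 [205.0, 312.4, 248.0, 352.1] ctr [0.466 0.322] [0.106 0.052] 77.7
scene jig 0.79 [291.7, 193.0, 343.1, 221.9] ctr [ 0.473 -0.229] [0.162 0.136] 3.8
scene mat 0.72 [228.3, 213.3, 306.6, 268.2] ctr [0.534 0.002] [0.15  0.201] 87.3
scene tray 0.81 [162.2, 285.2, 222.9, 344.0] ctr [0.584 0.317] [0.148 0.108] 88.0
scene padlock 0.74 [200.6, 255.1, 222.2, 268.9] ctr [0.643 0.147] [0.057 0.046] 37.3
scene clamp 0.83 [332.0, 161.5, 370.9, 191.5] ctr [ 0.401 -0.411] [0.096 0.137] 78.7
scene tape 0.74 [352.6, 145.7, 376.2, 168.6] ctr [ 0.417 -0.543] [0.084 0.124] 20.8
side cam at [ 0.18900505 -1.53508046  0.70541738] tcp px [166.41051964 249.2907756 ]
side jar 0.62 [265.8, 203.0, 287.5, 234.3] ctr [ 0.481 -0.217] [0.249 0.064] 77.8
side plate 0.63 [255.9, 224.4, 303.5, 241.0] ctr [ 0.474 -0.262] [0.156 0.1  ] 0.9
side jig 0.64 [253.9, 233.8, 307.6, 256.9] ctr [ 0.476 -0.265] [0.133 0.167] 85.2
side mat 0.69 [253.1, 205.9, 308.2, 226.8] ctr [ 0.537 -0.006] [0.155 0.202] 86.9
side tray 0.68 [263.1, 180.0, 286.8, 191.6] ctr [0.584 0.312] [0.165 0.104] 87.5
side clamp 0.87 [247.0, 263.0, 289.6, 283.3] ctr [ 0.402 -0.425] [0.104 0.129] 78.9
side tape 0.67 [261.4, 286.8, 297.7, 313.4] ctr [ 0.411 -0.547] [0.125 0.098] 74.1
```

```bash
python3 - <<'E'
from h import *
a=cv2.imread('pics/scene1.png')[130:280,220:400];b=cv2.imread('pics/side1.png')[170:320,220:400]
cv2.imwrite('pics/z1.png',np.vstack([cv2.resize(a,None,fx=3.3,fy=2.0*1,interpolation=3)[:0],cv2.resize(a,(720,600),interpolation=cv2.INTER_CUBIC)]))
cv2.imwrite('pics/z2.png',cv2.resize(b,(720,600),interpolation=cv2.INTER_CUBIC))
E
```

```text
Traceback (most recent call last):
ValueError: all the input array dimensions except for the concatenation axis must match exactly, but along dimension 1, the array at index 0 has size 594 and the array at index 1 has size 720
```

```bash
python3 - <<'E'
from h import *
a=cv2.imread('pics/scene1.png')[130:280,220:400];b=cv2.imread('pics/side1.png')[170:320,220:400]
for n,i in(('z1',a),('z2',b)): cv2.imwrite(f'pics/{n}.png',cv2.resize(i,(720,600),interpolation=cv2.INTER_CUBIC))
E
```

```text
(no output)
```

View pics/z1.png

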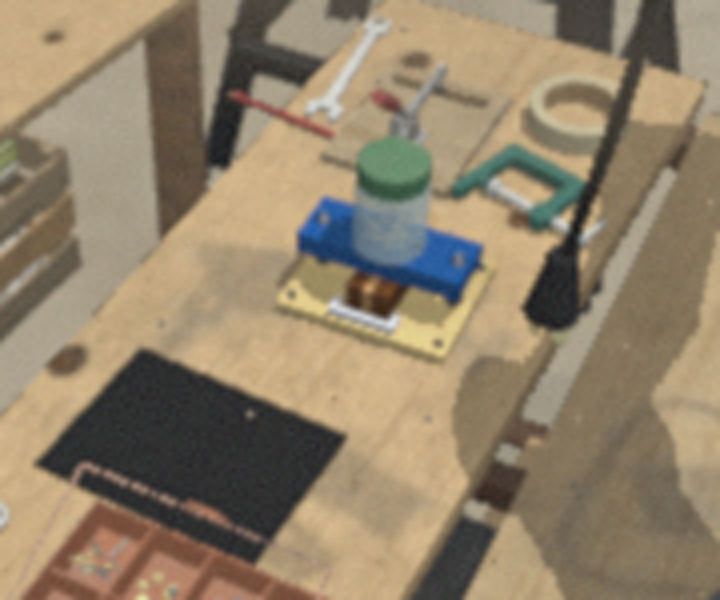

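View pics/z2.png

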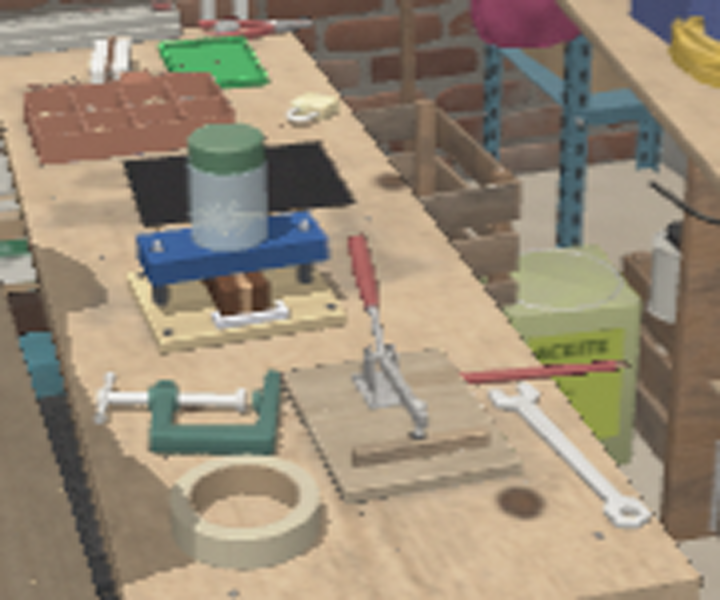

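```bash
python3 - <<'E'
from h import *
for z in np.arange(0,.8,.1):
    P=at_z((357,210),'scene',z);Q=at_z((381,150),'scene',z+.1);print(np.round(P,3),proj(P,'side').round(),np.round(Q,3),proj(Q,'side').round())
a=cv2.imread('pics/scene1.png')[0:220,320:560];b=cv2.imread('pics/side1.png')[0:260,60:300]
for n,i in(('z3',a),('z4',b)): cv2.imwrite(f'pics/{n}.png',cv2.resize(i,None,fx=2.3,fy=2.3,interpolation=cv2.INTER_CUBIC))
E
```

```text
[ 0.337 -0.266  0.   ] [237. 255.] [ 0.343 -0.5    0.1  ] [251. 263.]
[ 0.311 -0.164  0.1  ] [223. 215.] [ 0.313 -0.356  0.2  ] [229. 210.]
[ 0.286 -0.062  0.2  ] [210. 178.] [ 0.284 -0.213  0.3  ] [211. 162.]
[0.26 0.04 0.3 ] [197. 142.] [ 0.255 -0.069  0.4  ] [194. 120.]
[0.235 0.142 0.4  ] [185. 109.] [0.225 0.074 0.5  ] [180.  83.]
[0.209 0.244 0.5  ] [173.  77.] [0.196 0.218 0.6  ] [166.  49.]
[0.184 0.346 0.6  ] [163.  47.] [0.166 0.361 0.7  ] [154.  19.]
[0.158 0.448 0.7  ] [152.  19.] [0.137 0.505 0.8  ] [143.  -9.]
```

View pics/z3.png

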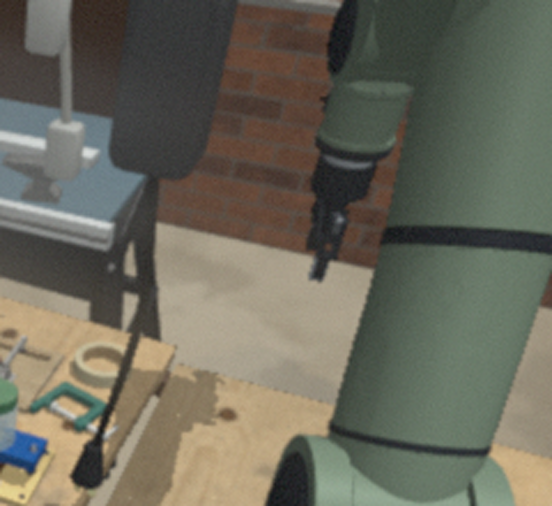

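View pics/z4.png

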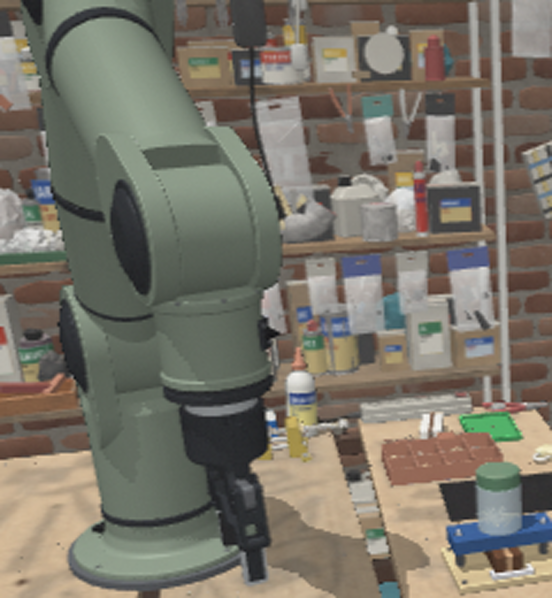

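```bash
python3 - <<'E'
from h import *
def tri(a,b):
    o1,d1=ray(a,'scene');o2,d2=ray(b,'side')
    t=np.linalg.lstsq(np.c_[d1,-d2],o2-o1,rcond=None)[0]
    p,q=o1+t[0]*d1,o2+t[1]*d2;return (p+q)/2,np.linalg.norm(p-q),t
print('box bottom',tri((386,77),(168,20)))
# cable points: side col at row r; find matching on scene
for a in [(384,90),(382,120),(381,150),(370,180),(366,190)]:
    # find z so that projection to side falls on cable
    for z in np.arange(.3,1.0,.02):
        P=at_z(a,'scene',z);s=proj(P,'side')
        if 20<s[1]<100 and abs(s[0]-(168+ (s[1]-20)*.18))<2.5: print(a,np.round(P,3),s.round(1))
im=cv2.imread('pics/side1.png')[0:120,140:220];cv2.imwrite('pics/z5.png',cv2.resize(im,None,fx=5,fy=5,interpolation=cv2.INTER_CUBIC))
E
```

```text
box bottom (array([0.21258412, 0.19542178, 0.69440542]), np.float64(0.0019611306989112507), array([0.52537668, 1.73069763]))
(384, 90) [0.219 0.163 0.66 ] [171.1  31.1]
(384, 90) [0.21  0.203 0.68 ] [167.4  24.7]
(382, 120) [0.226 0.107 0.58 ] [176.7  57. ]
(382, 120) [0.219 0.14  0.6  ] [173.4  50.2]
(382, 120) [0.211 0.174 0.62 ] [170.3  43.5]
(381, 150) [0.231 0.046 0.48 ] [182.3  89.9]
(381, 150) [0.225 0.074 0.5  ] [179.5  82.7]
(381, 150) [0.219 0.103 0.52 ] [176.7  75.7]
(370, 180) [0.231 0.093 0.44 ] [183.1  99.7]
(370, 180) [0.226 0.118 0.46 ] [180.5  92.9]
(370, 180) [0.22  0.142 0.48 ] [178.   86.2]
(366, 190) [0.228 0.125 0.44 ] [181.8  98.3]
(366, 190) [0.223 0.148 0.46 ] [179.4  91.7]
```

View pics/z5.png

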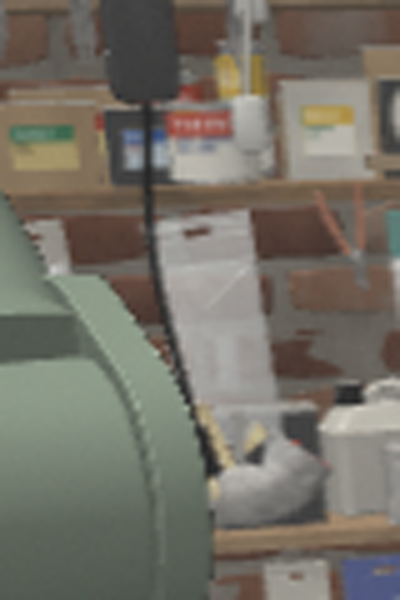

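Request:
arm_command:
  deltas:
    - {"x": 2, "y": -2, "z": -4}
    - {"x": 5, "y": -5, "z": -8, "wz": 0.05}
    - {"x": 9, "y": -9, "z": -12, "wz": 0.1}
    - {"x": 13, "y": -13, "z": -16, "wz": 0.15}
    - {"x": 17, "y": -17, "z": -17, "wz": 0.2}
    - {"x": 20, "y": -20, "z": -17, "wz": 0.2}
    - {"x": 23, "y": -22.5, "z": -17, "wz": 0.2}

```text
invalid input
```

```bash
python3 - <<'E'
from h import *
s,p,r=st();print(s['t'],p,s['joint_positions'],s['force'],r.as_matrix())
for c in ['scene','side']: save(c,c+'2')
E
```

```text
1.25 [ 0.13989889 -0.60915044  0.23130627] [ 1.27483545  0.52139217 -0.03633975  1.59946922  0.02123045  1.02110166
 -0.11278167] [-0.29581305 -0.44648244  0.05878051] [[ 9.74618422e-01  2.23872580e-01  5.75308540e-08]
 [ 2.23872580e-01 -9.74618422e-01 -1.60357619e-05]
 [-3.53389676e-06  1.56416285e-05 -1.00000000e+00]]
```

View pics/scene2.png

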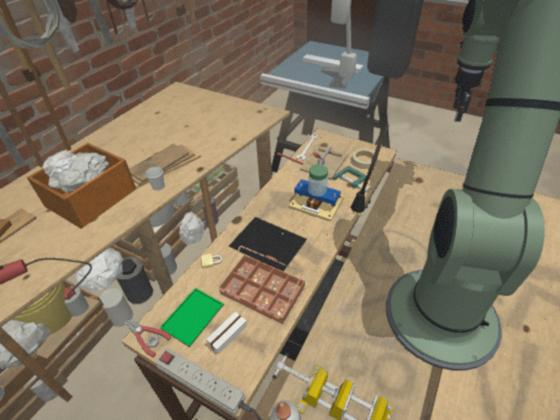

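View pics/side2.png

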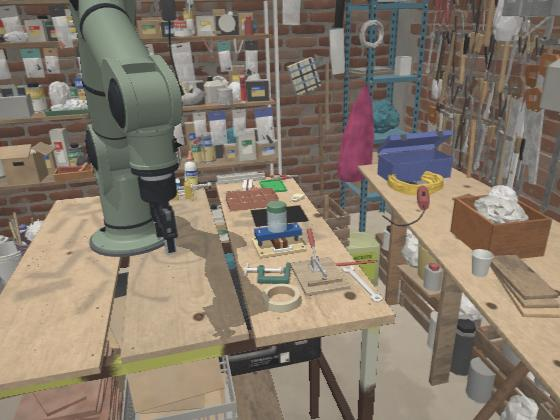

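Request:
arm_command:
  deltas:
    - {"x": 2, "y": -2, "z": -4, "wx": 0, "wy": 0, "wz": 0, "hand": 8.5}
    - {"x": 5, "y": -5, "z": -8, "wx": 0, "wy": 0, "wz": 0.05, "hand": 8.5}
    - {"x": 9, "y": -9, "z": -12, "wx": 0, "wy": 0, "wz": 0.1, "hand": 8.5}
    - {"x": 13, "y": -13, "z": -16, "wx": 0, "wy": 0, "wz": 0.15, "hand": 8.5}
    - {"x": 17, "y": -17, "z": -17, "wx": 0, "wy": 0, "wz": 0.2, "hand": 8.5}
    - {"x": 20, "y": -20, "z": -17, "wx": 0, "wy": 0, "wz": 0.2, "hand": 8.5}
    - {"x": 23, "y": -22.5, "z": -17, "wx": 0, "wy": 0, "wz": 0.2, "hand": 8.5}

```text
t: 2.05
eef_pos: [0.2968, -0.3622, 0.3992]
ee_rot: [0.001, 1.0, 0.013, 0.001]
force: [1.9, -0.1, -0.1]
width: 0.0851
```

```bash
python3 - <<'E'
from h import *
s,p,r=st();print(s['t'],p,s['joint_positions'],s['force'],r.as_matrix())
for c in ['scene','side']: save(c,c+'2')
E
```

```text
2.05 [ 0.2968461 -0.3621647  0.3992102] [ 0.87881461  0.11890045 -0.13622904  1.7388142   0.01722698  1.28312215
 -0.806878  ] [ 1.94636875 -0.11441471 -0.12504358] [[ 0.99968089  0.02523643  0.00111259]
 [ 0.02523817 -0.99968022 -0.00157838]
 [ 0.0010724   0.00160596 -0.99999814]]
```

View pics/scene2.png

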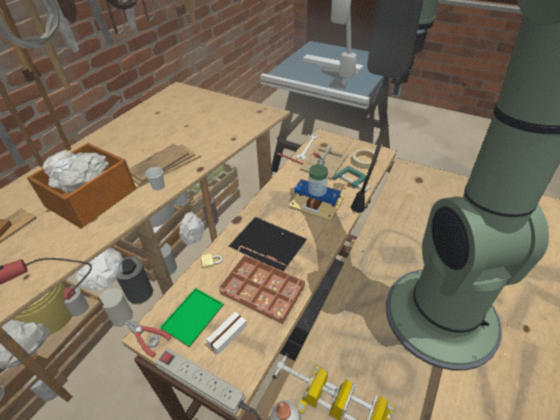

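View pics/side2.png

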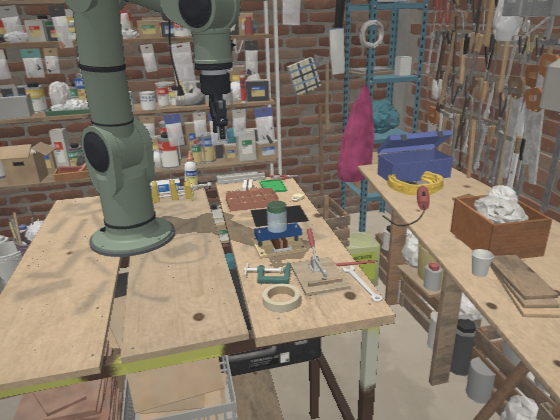

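```bash
python3 - <<'E'
from h import *
a=cv2.imread('pics/side2.png')[0:150,130:250];cv2.imwrite('pics/z6.png',cv2.resize(a,None,fx=4,fy=4,interpolation=cv2.INTER_CUBIC))
E
```

```text
(no output)
```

View pics/z6.png

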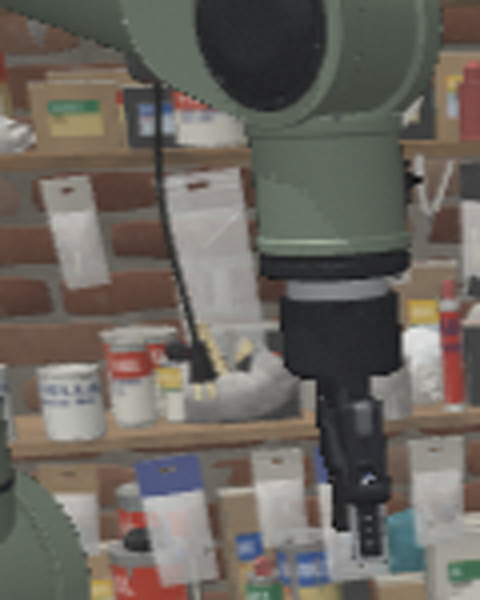

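Request:
arm_command:
  deltas:
    - {"x": 3, "y": -4, "z": 1, "wx": 0, "wy": 0, "wz": 0, "hand": 8.5}
    - {"x": 7, "y": -8, "z": 3, "wx": 0, "wy": 0, "wz": 0, "hand": 8.5}
    - {"x": 10, "y": -12, "z": 5, "wx": 0, "wy": 0, "wz": 0, "hand": 8.5}
    - {"x": 11, "y": -14, "z": 5, "wx": 0, "wy": 0, "wz": 0, "hand": 8.5}
    - {"x": 11, "y": -14, "z": 5, "wx": 0, "wy": 0, "wz": 0, "hand": 8.5}
    - {"x": 11, "y": -14, "z": 5, "wx": 0, "wy": 0, "wz": 0, "hand": 8.5}

```text
t: 2.75
eef_pos: [0.4027, -0.2207, 0.348]
ee_rot: [0.0, 1.0, 0.014, -0.0]
force: [0.2, -0.8, 0.3]
width: 0.0849
```

```bash
python3 - <<'E'
from h import *
s,p,r=st();print(s['t'],p,s['joint_positions'],s['force'],r.as_matrix())
save('wrist','w1')
cp=robot.camera_params('wrist')
for l,z in [('jar',.15),('plate',.062),('brown_block',.042),('jig',.012),('mat',.003)]:
    for q in robot.masks_of(l,'wrist')[:1]:
            v,u=np.nonzero(q['mask'])
            rect=cv2.minAreaRect(np.array([at_z((a,b),'wrist',z,cp)[:2] for a,b in zip(u,v)],np.float32))
            print(l,round(q['p'],2),q['extent'],'ctr',np.round(rect[0],4),np.round(rect[1],4),round(rect[2],1))
E
```

```text
2.75 [ 0.40268263 -0.22071314  0.34797715] [ 0.63330881  0.14523928 -0.29518384  1.84039406  0.04603735  1.1626699
 -1.22084896] [ 0.22273362 -0.78169243  0.26691242] [[ 9.99630708e-01  2.71738962e-02 -1.63533785e-04]
 [ 2.71738822e-02 -9.99630718e-01 -8.76699783e-05]
 [-1.65855729e-04  8.31937547e-05 -9.99999983e-01]]
jar 0.72 [267.2, 83.5, 324.6, 141.3] ctr [ 0.4737 -0.2377] [0.0568 0.0583] 1.9
plate 0.67 [258.5, 99.2, 330.0, 129.1] ctr [ 0.4734 -0.2403] [0.0361 0.0956] 1.2
brown_block 0.77 [259.9, 99.5, 330.3, 127.7] ctr [ 0.4731 -0.2419] [0.0373 0.0987] 1.0
jig 0.68 [248.0, 61.1, 340.2, 162.2] ctr [ 0.4743 -0.2407] [0.1566 0.1283] 1.4
mat 0.62 [103.1, 11.7, 188.4, 140.0] ctr [ 0.5334 -0.003 ] [0.15   0.2005] 87.4
```

View pics/w1.png

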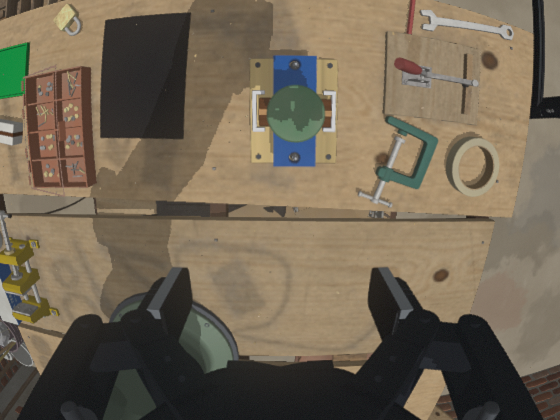

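Request:
arm_command:
  deltas:
    - {"x": 3, "y": 1, "z": 1, "wx": 0, "wy": 0, "wz": 0, "hand": 8.5}
    - {"x": 6, "y": 1.8, "z": 4, "wx": 0, "wy": 0, "wz": 0, "hand": 8.5}
    - {"x": 7.1, "y": 2, "z": 8, "wx": 0, "wy": 0, "wz": 0, "hand": 8.5}
    - {"x": 7.1, "y": 2, "z": 12, "wx": 0, "wy": 0, "wz": 0, "hand": 8.5}
    - {"x": 7.1, "y": 2, "z": 16, "wx": 0, "wy": 0, "wz": 0, "hand": 8.5}
    - {"x": 7.1, "y": 2, "z": 19, "wx": 0, "wy": 0, "wz": 0, "hand": 8.5}
    - {"x": 7.1, "y": 2, "z": 22, "wx": 0, "wy": 0, "wz": 0, "hand": 8.5}
    - {"x": 7.1, "y": 2, "z": 24, "wx": 0, "wy": 0, "wz": 0, "hand": 8.5}
    - {"x": 7.1, "y": 2, "z": 25.5, "wx": 0, "wy": 0, "wz": 0, "hand": 8.5}
    - {"x": 7.1, "y": 2, "z": 25.8, "wx": 0, "wy": 0, "wz": 0, "hand": 8.5}
    - {"x": 7.1, "y": 2, "z": 25.8, "wx": 0, "wy": 0, "wz": 0, "hand": 8.5}

```text
t: 4.15
eef_pos: [0.4739, -0.2394, 0.09]
ee_rot: [-0.0, 1.0, 0.013, -0.0]
force: [-0.3, 0.3, 0.6]
width: 0.0851
```

```bash
python3 - <<'E'
from h import *
s,p,r=st();print(s['t'],p,s['joint_positions'],s['force'],s['moment'],r.as_matrix())
save('wrist','w2')
a=save('side','s3')[170:320,220:400];cv2.imwrite('pics/s3z.png',cv2.resize(a,(720,600),interpolation=2)[:,:,::-1])
E
```

```text
4.15 [ 0.47388994 -0.23941414  0.08995329] [ 0.53458515  0.58393559 -0.24171985  1.95142239  0.22518646  0.63237482
 -1.39658833] [-0.2660209   0.26825092  0.55306594] [-0.03013364 -0.00691359  0.01310202] [[ 9.99680791e-01  2.52604231e-02 -4.76910351e-04]
 [ 2.52604999e-02 -9.99680891e-01  1.55619936e-04]
 [-4.72827139e-04 -1.67617255e-04 -9.99999874e-01]]
```

View pics/w2.png

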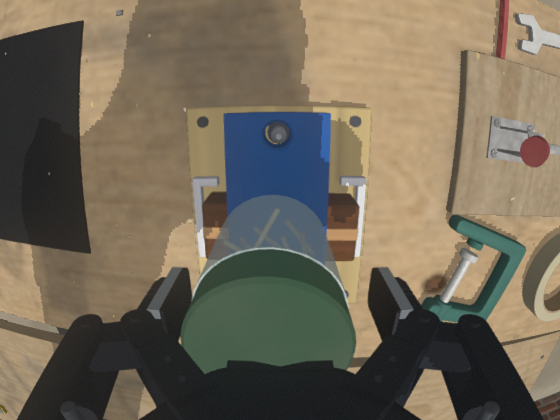

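View pics/s3z.png

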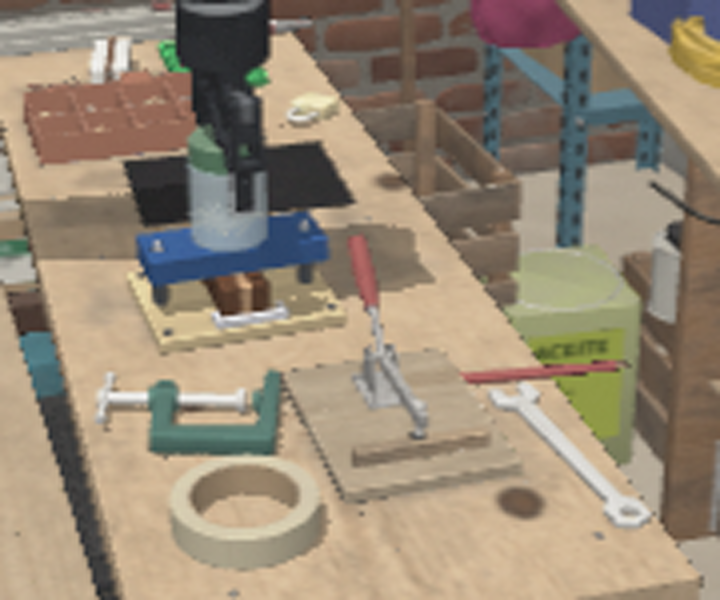

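Request:
arm_command:
  deltas:
    - {"x": 0, "y": 0, "z": 0, "wx": 0, "wy": 0, "wz": 0, "hand": 6.8}
    - {"x": 0, "y": 0, "z": 0, "wx": 0, "wy": 0, "wz": 0, "hand": 6.4}
    - {"x": 0, "y": 0, "z": 0, "wx": 0, "wy": 0, "wz": 0, "hand": 5.8}
    - {"x": 0, "y": 0, "z": 0, "wx": 0, "wy": 0, "wz": 0, "hand": 5.5}
    - {"x": 0, "y": 0, "z": 0, "wx": 0, "wy": 0, "wz": 0, "hand": 5.5}
    - {"x": 0, "y": 0, "z": 0, "wx": 0, "wy": 0, "wz": 0, "hand": 5.5}
    - {"x": 0, "y": 0, "z": 0, "wx": 0, "wy": 0, "wz": 0, "hand": 5.5}

```text
t: 4.95
eef_pos: [0.4746, -0.2389, 0.0911]
ee_rot: [0.0, 1.0, 0.013, 0.001]
force: [-3.1, 4.0, 17.2]
width: 0.0618
```

Request:
arm_command:
  deltas:
    - {"x": 0, "y": 0, "z": -0.3, "wx": 0, "wy": 0, "wz": 0, "hand": 5.5}
    - {"x": 0, "y": 0, "z": -1, "wx": 0, "wy": 0, "wz": 0, "hand": 5.5}
    - {"x": 0, "y": 0, "z": -2, "wx": 0, "wy": 0, "wz": 0, "hand": 5.5}
    - {"x": 0, "y": 0, "z": -3.5, "wx": 0, "wy": 0, "wz": 0, "hand": 5.5}
    - {"x": 0, "y": 0, "z": -5, "wx": 0, "wy": 0, "wz": 0, "hand": 5.5}
    - {"x": 0, "y": 0, "z": -7, "wx": 0, "wy": 0, "wz": 0, "hand": 5.5}
    - {"x": 0, "y": 0, "z": -8, "wx": 0, "wy": 0, "wz": 0, "hand": 5.5}
    - {"x": 0, "y": 0, "z": -8, "wx": 0, "wy": 0, "wz": 0, "hand": 5.5}

```text
t: 5.75
eef_pos: [0.4746, -0.2395, 0.1714]
ee_rot: [0.001, 1.0, 0.013, 0.001]
force: [0.1, 0.9, -3.3]
width: 0.0619
```

```bash
python3 - <<'E'
from h import *
s,p,r=st();print(s['t'],p,s['joint_positions'],s['force'],s['moment'],s['width'])
a=save('side','s4')[150:300,220:400];cv2.imwrite('pics/s4z.png',cv2.resize(a,(720,600),interpolation=2)[:,:,::-1])
E
```

```text
5.75 [ 0.47458774 -0.23954305  0.17141776] [ 0.56466444  0.46054945 -0.27760517  1.89657214  0.17038801  0.80470713
 -1.34904029] [ 0.08839595  0.87106371 -3.27872831] [ 0.00528372 -0.05742487  0.04570626] 0.06186027496287525
```

View pics/s4z.png

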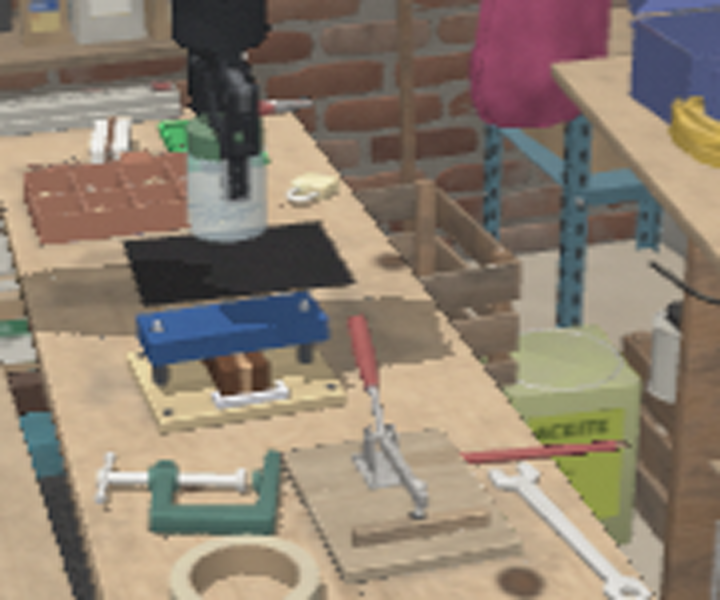

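Request:
arm_command:
  deltas:
    - {"x": 0.5, "y": -1, "z": 0, "wx": 0, "wy": 0, "wz": 0, "hand": 5.5}
    - {"x": 1.5, "y": -3, "z": 0, "wx": 0, "wy": 0, "wz": 0, "hand": 5.5}
    - {"x": 3, "y": -6, "z": 0, "wx": 0, "wy": 0, "wz": 0, "hand": 5.5}
    - {"x": 4.5, "y": -9, "z": 0, "wx": 0, "wy": 0, "wz": 0, "hand": 5.5}
    - {"x": 6, "y": -12, "z": 0, "wx": 0, "wy": 0, "wz": 0, "hand": 5.5}
    - {"x": 7.5, "y": -15, "z": 0, "wx": 0, "wy": 0, "wz": 0, "hand": 5.5}
    - {"x": 9, "y": -18, "z": 0, "wx": 0, "wy": 0, "wz": 0, "hand": 5.5}
    - {"x": 10.5, "y": -21, "z": 0, "wx": 0, "wy": 0, "wz": 0, "hand": 5.5}
    - {"x": 12, "y": -24, "z": 1, "wx": 0, "wy": 0, "wz": 0, "hand": 5.5}
    - {"x": 12.8, "y": -26, "z": 3, "wx": 0, "wy": 0, "wz": 0, "hand": 5.5}
    - {"x": 13, "y": -26.8, "z": 5, "wx": 0, "wy": 0, "wz": 0, "hand": 5.5}
    - {"x": 13, "y": -26.8, "z": 8, "wx": 0, "wy": 0, "wz": 0, "hand": 5.5}
    - {"x": 13, "y": -26.8, "z": 10.5, "wx": 0, "wy": 0, "wz": 0, "hand": 5.5}
    - {"x": 13, "y": -26.8, "z": 12, "wx": 0, "wy": 0, "wz": 0, "hand": 5.5}
    - {"x": 13, "y": -26.8, "z": 12.5, "wx": 0, "wy": 0, "wz": 0, "hand": 5.5}
    - {"x": 13, "y": -26.8, "z": 12.5, "wx": 0, "wy": 0, "wz": 0, "hand": 5.5}

```text
t: 7.4
eef_pos: [0.5969, 0.0325, 0.0446]
ee_rot: [-0.0, 1.0, 0.013, -0.0]
force: [0.0, 0.6, -3.8]
width: 0.0619
```

```bash
python3 - <<'E'
from h import *
s,p,r=st();print(s['t'],p,s['joint_positions'],s['force'],s['moment'],s['width'])
save('wrist','w5')
a=save('side','s5')[150:300,220:400];cv2.imwrite('pics/s5z.png',cv2.resize(a,(720,600),interpolation=2)[:,:,::-1])
E
```

```text
7.4 [0.59688597 0.03249195 0.04459537] [ 0.01874662  0.7352818  -0.24997115  1.7889097   0.27641956  0.65250804
 -1.93498625] [ 0.02986666  0.55572498 -3.80551989] [0.08065253 0.01222248 0.06446764] 0.0619375670184561
```

View pics/s5z.png

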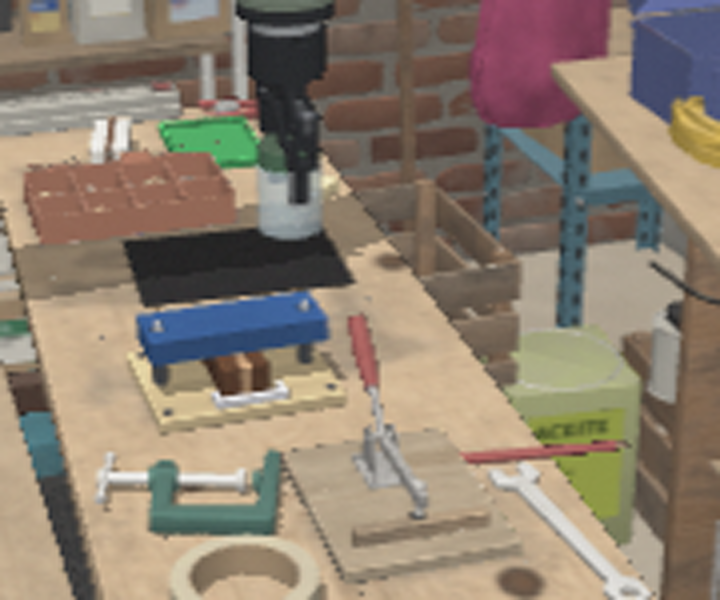

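View pics/w5.png

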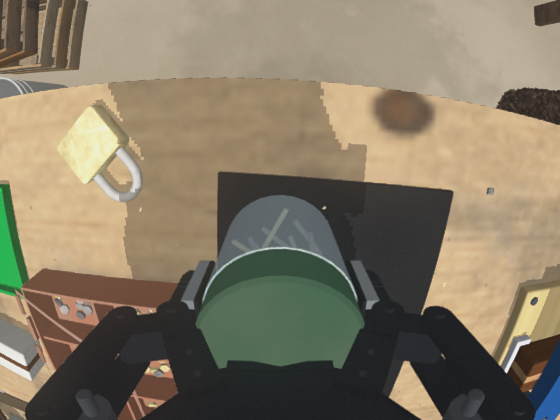

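Request:
arm_command:
  deltas:
    - {"x": 0, "y": 0.3, "z": 0.3, "wx": 0, "wy": 0, "wz": 0, "hand": 5.5}
    - {"x": 0, "y": 0.5, "z": 0.6, "wx": 0, "wy": 0, "wz": 0, "hand": 5.5}
    - {"x": 0, "y": 0.5, "z": 0.9, "wx": 0, "wy": 0, "wz": 0, "hand": 5.5}
    - {"x": 0, "y": 0.5, "z": 1.1, "wx": 0, "wy": 0, "wz": 0, "hand": 5.5}
    - {"x": 0, "y": 0.5, "z": 1.15, "wx": 0, "wy": 0, "wz": 0, "hand": 5.5}
    - {"x": 0, "y": 0.5, "z": 1.15, "wx": 0, "wy": 0, "wz": 0, "hand": 5.5}

```text
t: 8.1
eef_pos: [0.5972, 0.0272, 0.0334]
ee_rot: [-0.0, 1.0, 0.013, -0.0]
force: [-0.3, -0.0, -1.8]
width: 0.0621
```

Request:
arm_command:
  deltas:
    - {"x": 0, "y": 0, "z": 0.05, "wx": 0, "wy": 0, "wz": 0, "hand": 5.5}
    - {"x": 0, "y": 0, "z": 0.1, "wx": 0, "wy": 0, "wz": 0, "hand": 5.5}
    - {"x": 0, "y": 0, "z": 0.1, "wx": 0, "wy": 0, "wz": 0, "hand": 5.5}

```text
t: 8.4
eef_pos: [0.5972, 0.0271, 0.0325]
ee_rot: [-0.0, 1.0, 0.013, 0.0]
force: [0.6, -0.4, -3.6]
width: 0.0622
```

Request:
arm_command:
  deltas:
    - {"x": 0, "y": 0, "z": 0.05, "wx": 0, "wy": 0, "wz": 0, "hand": 5.5}
    - {"x": 0, "y": 0, "z": 0.1, "wx": 0, "wy": 0, "wz": 0, "hand": 5.5}
    - {"x": 0, "y": 0, "z": 0.1, "wx": 0, "wy": 0, "wz": 0, "hand": 5.5}

```text
t: 8.7
eef_pos: [0.5973, 0.0271, 0.0322]
ee_rot: [0.0, 1.0, 0.013, 0.0]
force: [-3.7, -0.6, 12.4]
width: 0.0619
```

Contact (12 N). Open and lift, then go over the plate.

Request:
arm_command:
  deltas:
    - {"x": 0, "y": 0, "z": -0.05, "wx": 0, "wy": 0, "wz": 0, "hand": 6.3}
    - {"x": 0, "y": 0, "z": -0.1, "wx": 0, "wy": 0, "wz": 0, "hand": 6.8}
    - {"x": 0, "y": 0, "z": -0.1, "wx": 0, "wy": 0, "wz": 0, "hand": 7.3}
    - {"x": 0, "y": 0, "z": -0.1, "wx": 0, "wy": 0, "wz": 0, "hand": 7.3}
    - {"x": 0, "y": 0, "z": -0.1, "wx": 0, "wy": 0, "wz": 0, "hand": 7.3}
    - {"x": 0, "y": 0, "z": -1, "wx": 0, "wy": 0, "wz": 0, "hand": 7.3}
    - {"x": 0, "y": 0, "z": -3, "wx": 0, "wy": 0, "wz": 0, "hand": 7.3}
    - {"x": 0, "y": 0, "z": -6, "wx": 0, "wy": 0, "wz": 0, "hand": 7.3}
    - {"x": 0, "y": 0, "z": -10, "wx": 0, "wy": 0, "wz": 0, "hand": 7.8}
    - {"x": -2, "y": 4, "z": -13, "wx": 0, "wy": 0, "wz": 0, "hand": 8.5}
    - {"x": -5, "y": 8, "z": -16, "wx": 0, "wy": 0, "wz": 0, "hand": 8.5}
    - {"x": -8, "y": 12, "z": -17, "wx": 0, "wy": 0, "wz": 0, "hand": 8.5}
    - {"x": -11, "y": 16, "z": -17, "wx": 0, "wy": 0, "wz": 0, "hand": 8.5}
    - {"x": -14, "y": 20, "z": -17, "wx": 0, "wy": 0, "wz": 0, "hand": 8.5}
    - {"x": -17, "y": 24, "z": -17, "wx": 0, "wy": 0, "wz": 0, "hand": 8.5}
    - {"x": -18, "y": 26, "z": -17, "wx": 0, "wy": 0, "wz": 0, "hand": 8.5}
    - {"x": -18, "y": 26, "z": -17, "wx": 0, "wy": 0, "wz": 0, "hand": 8.5}
    - {"x": -18, "y": 26, "z": -17, "wx": 0, "wy": 0, "wz": 0, "hand": 8.5}

```text
t: 10.5
eef_pos: [0.4238, -0.2379, 0.2021]
ee_rot: [0.0, 1.0, 0.012, 0.0]
force: [1.0, 0.3, -0.3]
width: 0.0848
```

```bash
python3 - <<'E'
from h import *
s,p,r=st();print(s['t'],p,s['joint_positions'],s['force'],s['moment'],r.as_matrix())
save('wrist','w6')
cp=robot.camera_params('wrist')
for l,z in [('plate',.062),('brown_block',.042),('jig',.012),('mat',.003),('jar',.091)]:
    for q in robot.masks_of(l,'wrist')[:1]:
            v,u=np.nonzero(q['mask'])
            rect=cv2.minAreaRect(np.array([at_z((a,b),'wrist',z,cp)[:2] for a,b in zip(u,v)],np.float32))
            print(l,round(q['p'],2),q['extent'],'ctr',np.round(rect[0],4),np.round(rect[1],4),round(rect[2],1))
a=save('side','s6')
E
```

```text
10.5 [ 0.42380399 -0.23789632  0.20208623] [ 0.61310753  0.3510731  -0.2804199   1.97823115  0.12957629  0.82838304
 -1.28544827] [ 1.01177668  0.30388164 -0.33345752] [ 0.02810424  0.01075753 -0.00753941] [[ 9.99707920e-01  2.41571323e-02  7.11810178e-04]
 [ 2.41573452e-02 -9.99708126e-01 -2.92059370e-04]
 [ 7.04547103e-04  3.09169510e-04 -9.99999704e-01]]
plate 0.75 [248.2, 53.4, 314.3, 219.0] ctr [ 0.4759 -0.2382] [0.1473 0.0574] 1.5
brown_block 0.88 [228.6, 119.8, 337.2, 158.8] ctr [ 0.4741 -0.2395] [0.0407 0.1005] 0.8
jig 0.68 [216.0, 58.8, 348.0, 208.4] ctr [ 0.474  -0.2388] [0.1607 0.1273] 1.7
mat 0.63 [41.1, 0.0, 139.5, 172.2] ctr [ 0.5341 -0.0006] [0.1517 0.2006] 87.3
jar 0.6 [0.0, 0.0, 83.6, 65.2] ctr [ 0.5843 -0.0024] [0.1243 0.0609] 67.3
```

View pics/w6.png

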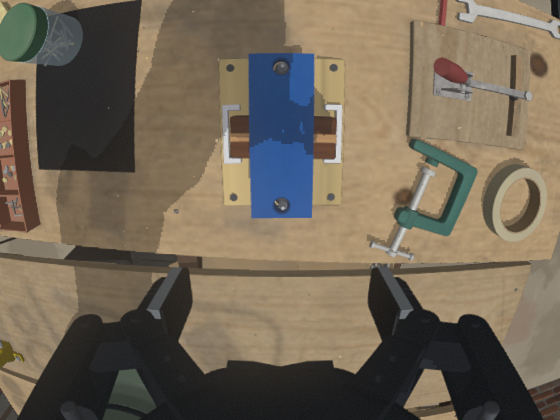

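Request:
arm_command:
  deltas:
    - {"x": 3, "y": 0.1, "z": 1, "wx": 0, "wy": 0, "wz": 0, "hand": 8.5}
    - {"x": 5.1, "y": 0.2, "z": 4, "wx": 0, "wy": 0, "wz": 0, "hand": 8.5}
    - {"x": 5.1, "y": 0.2, "z": 8, "wx": 0, "wy": 0, "wz": 0, "hand": 8.5}
    - {"x": 5.1, "y": 0.2, "z": 11, "wx": 0, "wy": 0, "wz": 0, "hand": 8.5}
    - {"x": 5.1, "y": 0.2, "z": 13, "wx": 0, "wy": 0, "wz": 0, "hand": 8.5}
    - {"x": 5.1, "y": 0.2, "z": 14.5, "wx": 0, "wy": 0, "wz": 0, "hand": 8.5}
    - {"x": 5.1, "y": 0.2, "z": 15.5, "wx": 0, "wy": 0, "wz": 0, "hand": 8.5}
    - {"x": 5.1, "y": 0.2, "z": 15.7, "wx": 0, "wy": 0, "wz": 0, "hand": 8.5}
    - {"x": 5.1, "y": 0.2, "z": 15.7, "wx": 0, "wy": 0, "wz": 0, "hand": 8.5}
    - {"x": 5.1, "y": 0.2, "z": 15.7, "wx": 0, "wy": 0, "wz": 0, "hand": 8.5}

```text
t: 11.85
eef_pos: [0.4754, -0.2383, 0.0452]
ee_rot: [0.0, 1.0, 0.013, 0.0]
force: [0.1, 0.3, -0.5]
width: 0.0846
```

```bash
python3 - <<'E'
from h import *
s,p,r=st();print(s['t'],p,s['force'],s['moment'],r.as_matrix())
save('wrist','w7')
a=save('side','s7')[180:280,220:340];cv2.imwrite('pics/s7z.png',cv2.resize(a,(720,600),interpolation=2)[:,:,::-1])
E
```

```text
11.85 [ 0.47540695 -0.23828914  0.04519924] [ 0.08186033  0.34727045 -0.51001587] [-0.00738967 -0.02407746 -0.08376067] [[ 9.99668790e-01  2.57187619e-02  9.25032261e-04]
 [ 2.57191707e-02 -9.99669114e-01 -4.32760182e-04]
 [ 9.13596124e-04  4.56407910e-04 -9.99999479e-01]]
```

View pics/w7.png

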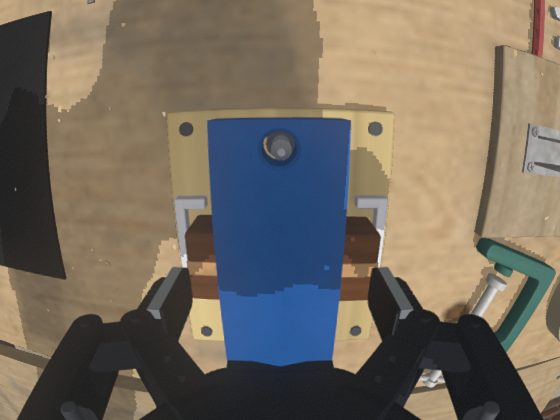

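View pics/s7z.png

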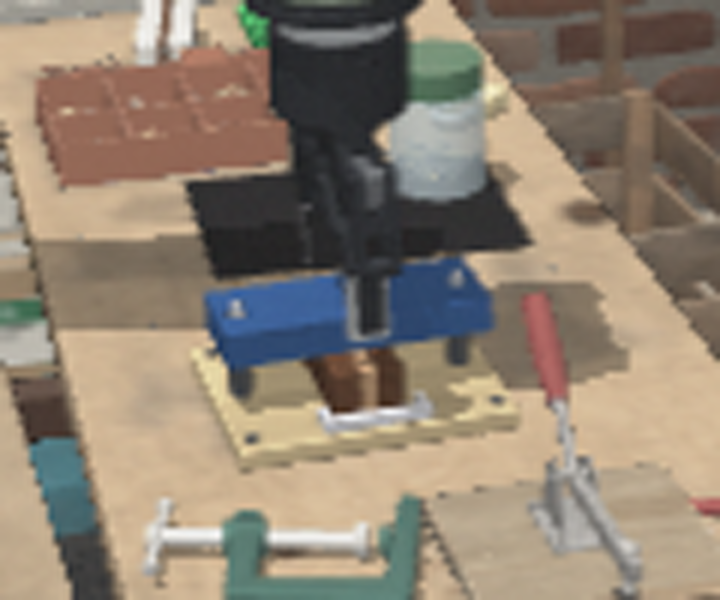

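Request:
arm_command:
  deltas:
    - {"x": 0, "y": 0, "z": 0, "wx": 0, "wy": 0, "wz": 0, "hand": 7}
    - {"x": 0, "y": 0, "z": 0, "wx": 0, "wy": 0, "wz": 0, "hand": 6.2}
    - {"x": 0, "y": 0, "z": 0, "wx": 0, "wy": 0, "wz": 0, "hand": 5.9}
    - {"x": 0, "y": 0, "z": 0, "wx": 0, "wy": 0, "wz": 0, "hand": 5.9}

```text
t: 12.35
eef_pos: [0.475, -0.2381, 0.0445]
ee_rot: [0.0, 1.0, 0.013, 0.0]
force: [-0.1, 0.0, 0.0]
width: 0.0594
```

```bash
python3 - <<'E'
from h import *
s,p,r=st();print(s['t'],p,s['force'],s['moment'],s['width'])
a=save('side','s8')[180:280,220:340];cv2.imwrite('pics/s8z.png',cv2.resize(a,(720,600),interpolation=2)[:,:,::-1])
E
```

```text
12.35 [ 0.4750426  -0.23814465  0.04454056] [-0.09768571  0.01570713  0.04924284] [-0.01237295  0.02702898 -0.02866531] 0.05937042565208573
```

View pics/s8z.png

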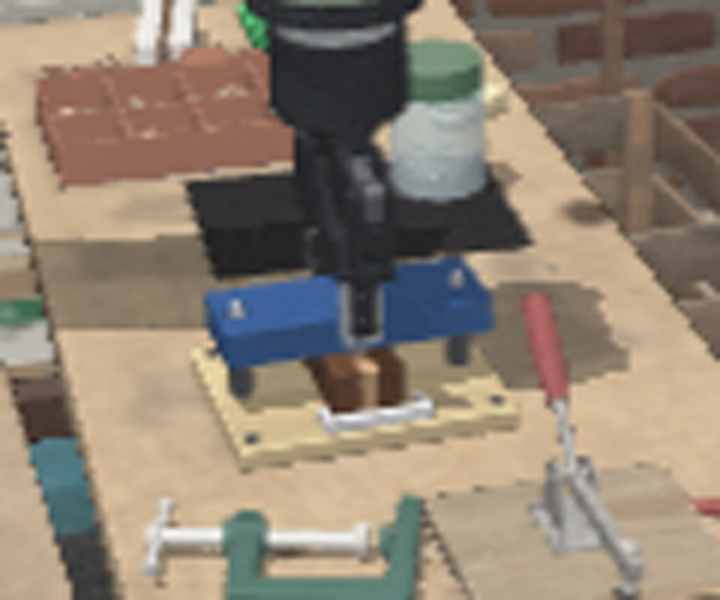

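Good, no contact with the block. Close onto the plate.

Request:
arm_command:
  deltas:
    - {"x": 0, "y": 0, "z": 0, "wx": 0, "wy": 0, "wz": 0, "hand": 5.6}
    - {"x": 0, "y": 0, "z": 0, "wx": 0, "wy": 0, "wz": 0, "hand": 5.2}
    - {"x": 0, "y": 0, "z": 0, "wx": 0, "wy": 0, "wz": 0, "hand": 5}
    - {"x": 0, "y": 0, "z": 0, "wx": 0, "wy": 0, "wz": 0, "hand": 5}
    - {"x": 0, "y": 0, "z": 0, "wx": 0, "wy": 0, "wz": 0, "hand": 5}

```text
t: 12.9
eef_pos: [0.475, -0.238, 0.0449]
ee_rot: [0.0, 1.0, 0.013, 0.0]
force: [-3.3, 2.6, 12.3]
width: 0.0543
```

Request:
arm_command:
  deltas:
    - {"x": 0, "y": 0, "z": -0.2, "wx": 0, "wy": 0, "wz": 0, "hand": 5}
    - {"x": 0, "y": 0, "z": -0.4, "wx": 0, "wy": 0, "wz": 0, "hand": 5}
    - {"x": 0, "y": 0, "z": -0.7, "wx": 0, "wy": 0, "wz": 0, "hand": 5}
    - {"x": 0, "y": 0, "z": -1, "wx": 0, "wy": 0, "wz": 0, "hand": 5}
    - {"x": 0, "y": 0, "z": -1, "wx": 0, "wy": 0, "wz": 0, "hand": 5}

```text
t: 13.4
eef_pos: [0.4752, -0.2383, 0.0549]
ee_rot: [0.0, 1.0, 0.013, 0.0]
force: [0.2, 0.5, -1.6]
width: 0.0543
```

```bash
python3 - <<'E'
from h import *
s,p,r=st();print(s['t'],p,s['force'],s['moment'],s['width'])
a=save('side','s9')[180:280,220:340];cv2.imwrite('pics/s9z.png',cv2.resize(a,(720,600),interpolation=2)[:,:,::-1])
save('wrist','w9')
E
```

```text
13.4 [ 0.47517553 -0.23826738  0.0548908 ] [ 0.15513065  0.54086767 -1.55327355] [-0.01129037 -0.05799739 -0.00508277] 0.05433409591495693
```

View pics/s9z.png

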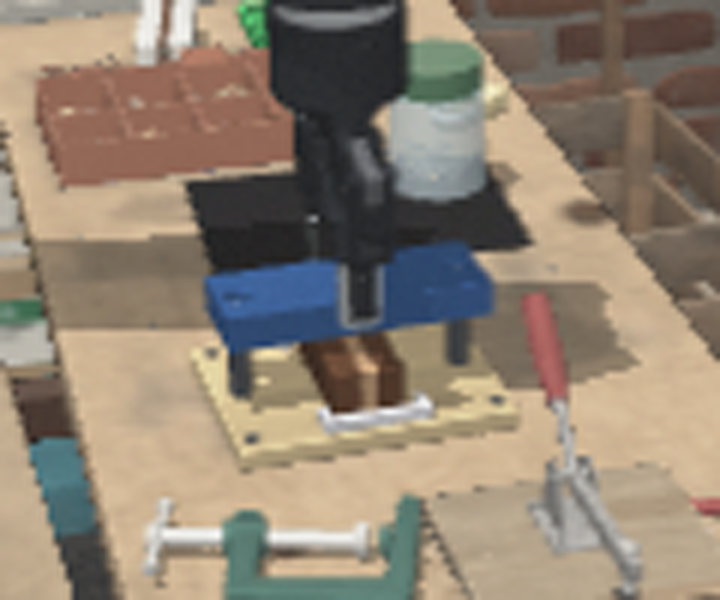

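View pics/w9.png

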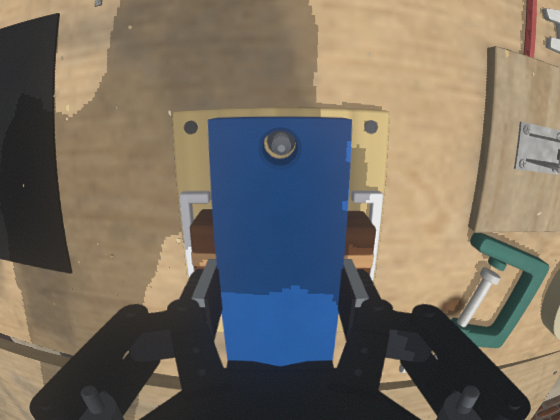

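Request:
arm_command:
  deltas:
    - {"x": 0, "y": 0, "z": -0.8, "wx": 0, "wy": 0, "wz": 0, "hand": 5}
    - {"x": 0, "y": 0, "z": -1.8, "wx": 0, "wy": 0, "wz": 0, "hand": 5}
    - {"x": 0, "y": 0, "z": -3, "wx": 0, "wy": 0, "wz": 0, "hand": 5}
    - {"x": 0, "y": 0, "z": -4.5, "wx": 0, "wy": 0, "wz": 0, "hand": 5}
    - {"x": 0, "y": 0, "z": -6, "wx": 0, "wy": 0, "wz": 0, "hand": 5}
    - {"x": 0.5, "y": -2, "z": -6.5, "wx": 0, "wy": 0, "wz": 0, "hand": 5}
    - {"x": 1.2, "y": -6, "z": -6.5, "wx": 0, "wy": 0, "wz": 0.02, "hand": 5}
    - {"x": 2, "y": -10, "z": -6.5, "wx": 0, "wy": 0, "wz": 0.04, "hand": 5}
    - {"x": 3, "y": -14, "z": -6.5, "wx": 0, "wy": 0, "wz": 0.07, "hand": 5}
    - {"x": 3.8, "y": -17, "z": -6, "wx": 0, "wy": 0, "wz": 0.07, "hand": 5}
    - {"x": 4.2, "y": -19, "z": -4, "wx": 0, "wy": 0, "wz": 0.07, "hand": 5}
    - {"x": 4.2, "y": -19.9, "z": -1, "wx": 0, "wy": 0, "wz": 0.07, "hand": 5}
    - {"x": 4.2, "y": -19.9, "z": 2, "wx": 0, "wy": 0, "wz": 0.07, "hand": 5}
    - {"x": 4.2, "y": -19.9, "z": 3.5, "wx": 0, "wy": 0, "wz": 0.07, "hand": 5}
    - {"x": 4.2, "y": -19.9, "z": 4.3, "wx": 0, "wy": 0, "wz": 0.07, "hand": 5}
    - {"x": 4.2, "y": -19.9, "z": 4.3, "wx": 0, "wy": 0, "wz": 0.07, "hand": 5}

```text
t: 15.1
eef_pos: [0.5118, -0.0381, 0.0115]
ee_rot: [-0.0, 1.0, -0.022, -0.0]
force: [-0.6, -0.1, -1.6]
width: 0.0543
```

```bash
python3 - <<'E'
from h import *
s,p,r=st();print(s['t'],p,s['joint_positions'],s['force'],s['moment'],s['width'])
a=save('side','s10')[180:280,220:340];cv2.imwrite('pics/s10z.png',cv2.resize(a,(720,600),interpolation=2)[:,:,::-1])
save('wrist','w10')
E
```

```text
15.1 [ 0.51180953 -0.0380708   0.0114799 ] [ 0.08620905  0.70252423 -0.17180951  2.02232578  0.26343323  0.43789362
 -1.9000799 ] [-0.59156608 -0.10962177 -1.59319171] [-0.01650066  0.01355082 -0.02459804] 0.0543168923916614
```

View pics/s10z.png

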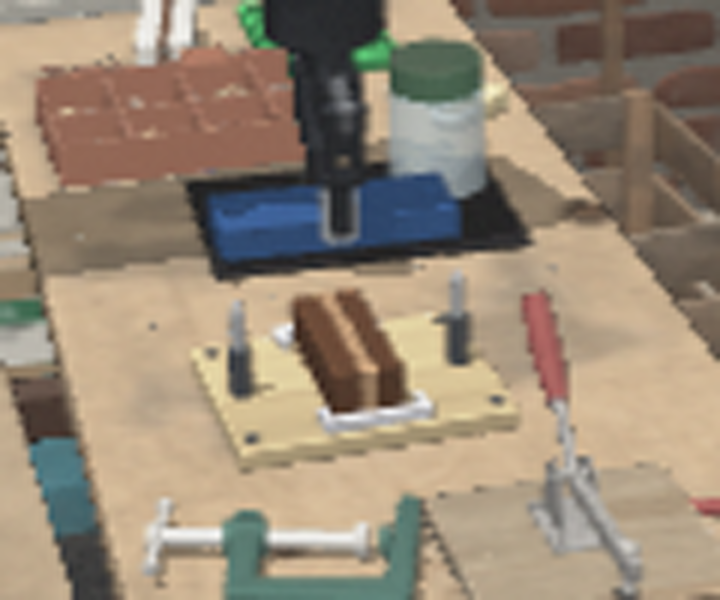

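View pics/w10.png

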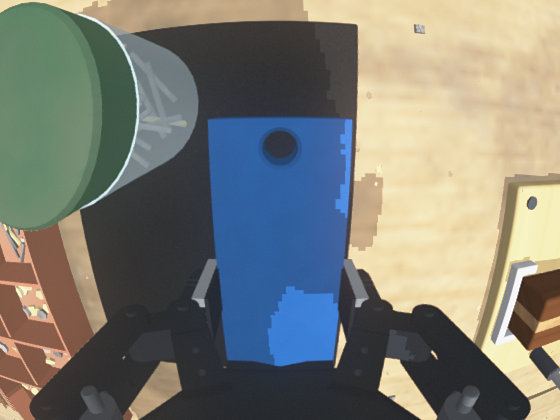

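Request:
arm_command:
  deltas:
    - {"x": 0, "y": 0, "z": 0.25, "wx": 0, "wy": 0, "wz": 0, "hand": 5}
    - {"x": 0, "y": 0, "z": 0.45, "wx": 0, "wy": 0, "wz": 0, "hand": 5}
    - {"x": 0, "y": 0, "z": 0.55, "wx": 0, "wy": 0, "wz": 0, "hand": 5}
    - {"x": 0, "y": 0, "z": 0.55, "wx": 0, "wy": 0, "wz": 0, "hand": 5}

```text
t: 15.6
eef_pos: [0.5119, -0.0381, 0.006]
ee_rot: [-0.0, 1.0, -0.022, -0.0]
force: [0.5, -0.6, -2.8]
width: 0.0545
```

Request:
arm_command:
  deltas:
    - {"x": 0, "y": 0, "z": 0.05, "wx": 0, "wy": 0, "wz": 0, "hand": 5}
    - {"x": 0, "y": 0, "z": 0.1, "wx": 0, "wy": 0, "wz": 0, "hand": 5}
    - {"x": 0, "y": 0, "z": 0.1, "wx": 0, "wy": 0, "wz": 0, "hand": 5}

```text
t: 15.9
eef_pos: [0.5119, -0.0381, 0.0059]
ee_rot: [0.0, 1.0, -0.022, 0.0]
force: [-7.5, 0.8, 22.3]
width: 0.0544
```

Request:
arm_command:
  deltas:
    - {"x": 0, "y": 0, "z": -0.05, "wx": 0, "wy": 0, "wz": 0, "hand": 5.6}
    - {"x": 0, "y": 0, "z": -0.1, "wx": 0, "wy": 0, "wz": 0, "hand": 6.2}
    - {"x": 0, "y": 0, "z": -0.1, "wx": 0, "wy": 0, "wz": 0, "hand": 6.8}
    - {"x": 0, "y": 0, "z": -0.1, "wx": 0, "wy": 0, "wz": 0, "hand": 7}
    - {"x": 0, "y": 0, "z": -1, "wx": 0, "wy": 0, "wz": 0, "hand": 7}
    - {"x": 0, "y": 0, "z": -3, "wx": 0, "wy": 0, "wz": 0, "hand": 7}
    - {"x": 0, "y": 0, "z": -7, "wx": 0, "wy": 0, "wz": 0, "hand": 7}
    - {"x": 0, "y": 0, "z": -11, "wx": 0, "wy": 0, "wz": 0, "hand": 7}
    - {"x": 0, "y": 2, "z": -15, "wx": 0, "wy": 0, "wz": -0.14, "hand": 7}
    - {"x": -1, "y": 5, "z": -17, "wx": 0, "wy": 0, "wz": -0.28, "hand": 7}
    - {"x": -1, "y": 8, "z": -18, "wx": 0, "wy": 0, "wz": -0.42, "hand": 7}
    - {"x": -2, "y": 12, "z": -18, "wx": 0, "wy": 0, "wz": -0.56, "hand": 7}
    - {"x": -2, "y": 16, "z": -18, "wx": 0, "wy": 0, "wz": -0.7, "hand": 7}
    - {"x": -3, "y": 20, "z": -18, "wx": 0, "wy": 0, "wz": -0.84, "hand": 7}
    - {"x": -3, "y": 23, "z": -18, "wx": 0, "wy": 0, "wz": -0.98, "hand": 7}
    - {"x": -3, "y": 23, "z": -18, "wx": 0, "wy": 0, "wz": -1.12, "hand": 7}
    - {"x": -3, "y": 23, "z": -18, "wx": 0, "wy": 0, "wz": -1.26, "hand": 7}
    - {"x": -3, "y": 23, "z": -18, "wx": 0, "wy": 0, "wz": -1.4, "hand": 7}
    - {"x": -3, "y": 23, "z": -18, "wx": 0, "wy": 0, "wz": -1.54, "hand": 7}
    - {"x": -3, "y": 23, "z": -18, "wx": 0, "wy": 0, "wz": -1.64, "hand": 7}

```text
t: 17.9
eef_pos: [0.4715, -0.2667, 0.1856]
ee_rot: [0.0, 0.696, 0.718, -0.0]
force: [0.4, -0.7, 0.3]
width: 0.0703
```

```bash
python3 - <<'E'
from h import *
s,p,r=st();print(s['t'],p,s['joint_positions'],s['force'],s['moment'],s['width'],r.as_matrix())
save('wrist','w11')
cp=robot.camera_params('wrist')
for l,z in [('brown_block',.042),('jig',.012),('plate',.023)]:
    for q in robot.masks_of(l,'wrist')[:1]:
            v,u=np.nonzero(q['mask'])
            rect=cv2.minAreaRect(np.array([at_z((a,b),'wrist',z,cp)[:2] for a,b in zip(u,v)],np.float32))
            print(l,round(q['p'],2),q['extent'],'ctr',np.round(rect[0],4),np.round(rect[1],4),round(rect[2],1))
E
```

```text
17.9 [ 0.47150498 -0.26665503  0.18556317] [ 0.86804951  0.5097455  -0.63199341  1.84355358  0.37450664  0.90931768
  0.09306107] [ 0.3845181  -0.70684547  0.31767809] [ 0.03008607  0.01191208 -0.02803601] 0.07034365217792811 [[-3.05619474e-02  9.99532874e-01 -3.72735418e-05]
 [ 9.99532786e-01  3.05619290e-02 -4.21554842e-04]
 [-4.20218772e-04 -5.01396640e-05 -9.99999910e-01]]
brown_block 0.83 [262.7, 109.5, 308.1, 217.7] ctr [ 0.4736 -0.2398] [0.0405 0.0999] 1.3
jig 0.62 [206.0, 95.0, 366.8, 220.9] ctr [ 0.4753 -0.2397] [0.1566 0.1281] 2.0
plate 0.5 [381.1, 1.3, 401.3, 4.5] ctr [ 0.5708 -0.0752] [0.021  0.0044] 10.5
```

View pics/w11.png

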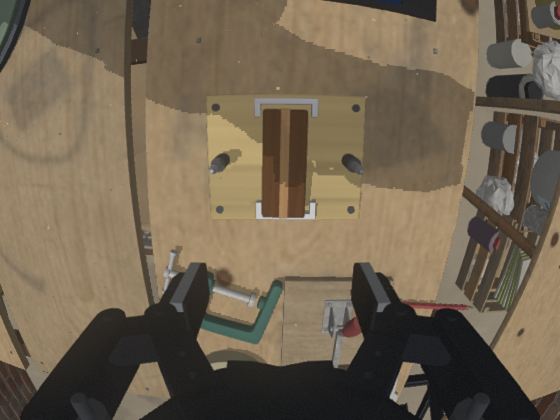

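Request:
arm_command:
  deltas:
    - {"x": 0.6, "y": 0.3, "z": 3, "wx": 0, "wy": 0, "wz": 0, "hand": 6.4}
    - {"x": 0.6, "y": 0.3, "z": 7, "wx": 0, "wy": 0, "wz": 0, "hand": 6.4}
    - {"x": 0.6, "y": 0.3, "z": 10, "wx": 0, "wy": 0, "wz": 0, "hand": 6.4}
    - {"x": 0.6, "y": 0.3, "z": 12, "wx": 0, "wy": 0, "wz": 0, "hand": 6.4}
    - {"x": 0.6, "y": 0.3, "z": 13, "wx": 0, "wy": 0, "wz": 0, "hand": 6.4}
    - {"x": 0.6, "y": 0.3, "z": 13, "wx": 0, "wy": 0, "wz": 0, "hand": 6.4}

```text
t: 18.7
eef_pos: [0.4743, -0.2602, 0.0544]
ee_rot: [-0.001, 0.699, 0.715, -0.0]
force: [0.5, -0.2, 1.1]
width: 0.0642
```

```bash
python3 - <<'E'
from h import *
s,p,r=st();print(s['t'],p,s['joint_positions'],s['force'],s['width'],r.as_matrix())
save('wrist','w12')
a=save('side','s12')[180:280,220:340];cv2.imwrite('pics/s12z.png',cv2.resize(a,(720,600),interpolation=2)[:,:,::-1])
E
```

```text
18.7 [ 0.47429037 -0.26019527  0.05438399] [ 0.76233334  0.69555955 -0.51385266  1.92804431  0.54025827  0.65910081
 -0.06599114] [ 0.48133783 -0.21703393  1.13486852] 0.06417545459643328 [[-2.37600788e-02  9.99716898e-01 -1.25809320e-03]
 [ 9.99717574e-01  2.37606616e-02  4.50310494e-04]
 [ 4.80076137e-04 -1.24703847e-03 -9.99999107e-01]]
```

View pics/w12.png

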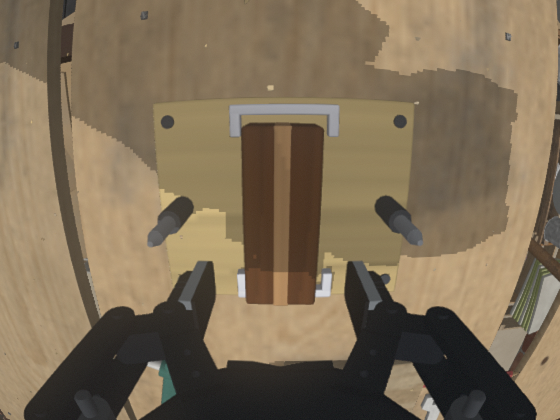

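View pics/s12z.png

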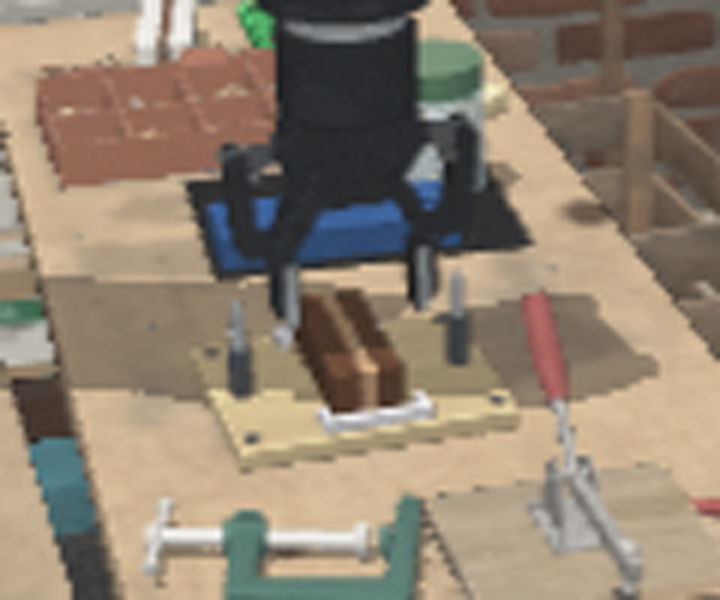

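Request:
arm_command:
  deltas:
    - {"x": -0.1, "y": 0, "z": 1, "wx": 0, "wy": 0, "wz": 0, "hand": 6.2}
    - {"x": -0.1, "y": 0, "z": 2, "wx": 0, "wy": 0, "wz": 0, "hand": 6.2}
    - {"x": -0.1, "y": 0, "z": 2.8, "wx": 0, "wy": 0, "wz": 0, "hand": 6.2}
    - {"x": -0.1, "y": 0, "z": 3, "wx": 0, "wy": 0, "wz": 0, "hand": 6.2}
    - {"x": -0.1, "y": 0, "z": 3, "wx": 0, "wy": 0, "wz": 0, "hand": 6}

```text
t: 19.3
eef_pos: [0.4744, -0.2613, 0.0245]
ee_rot: [-0.0, 0.698, 0.716, -0.0]
force: [0.5, 0.5, -0.7]
width: 0.06
```

Request:
arm_command:
  deltas:
    - {"x": 0, "y": 0, "z": 0, "wx": 0, "wy": 0, "wz": 0, "hand": 5}
    - {"x": 0, "y": 0, "z": 0, "wx": 0, "wy": 0, "wz": 0, "hand": 4.3}
    - {"x": 0, "y": 0, "z": 0, "wx": 0, "wy": 0, "wz": 0, "hand": 3.8}
    - {"x": 0, "y": 0, "z": 0, "wx": 0, "wy": 0, "wz": 0, "hand": 3.5}
    - {"x": 0, "y": 0, "z": 0, "wx": 0, "wy": 0, "wz": 0, "hand": 3.5}
    - {"x": 0, "y": 0, "z": 0, "wx": 0, "wy": 0, "wz": 0, "hand": 3.5}
    - {"x": 0, "y": 0, "z": 0, "wx": 0, "wy": 0, "wz": 0, "hand": 3.5}

```text
t: 20.0
eef_pos: [0.4749, -0.2616, 0.0256]
ee_rot: [0.0, 0.698, 0.716, 0.0]
force: [-1.5, 1.4, 9.2]
width: 0.0387
```

```bash
python3 - <<'E'
from h import *
s,p,r=st();print(s['t'],p,s['joint_positions'],s['force'],s['moment'],s['width'])
save('wrist','w13')
a=save('side','s13')[180:280,220:340];cv2.imwrite('pics/s13z.png',cv2.resize(a,(720,600),interpolation=2)[:,:,::-1])
E
```

```text
20.0 [ 0.47487134 -0.26156756  0.02560142] [ 0.73919388  0.74106941 -0.47952225  1.93471128  0.58009058  0.60476546
 -0.09641403] [-1.50149585  1.43155837  9.18077034] [ 0.26174349  0.39645639 -0.08482724] 0.03866631182779962
```

View pics/w13.png

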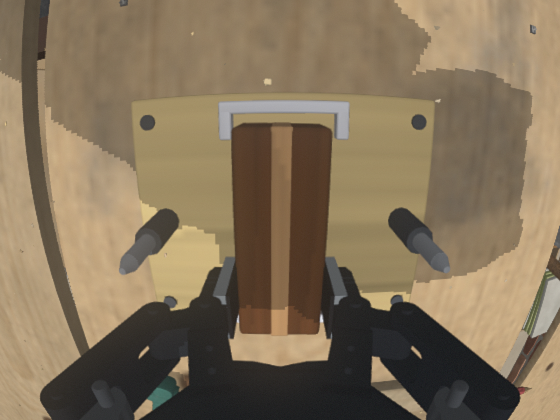

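View pics/s13z.png

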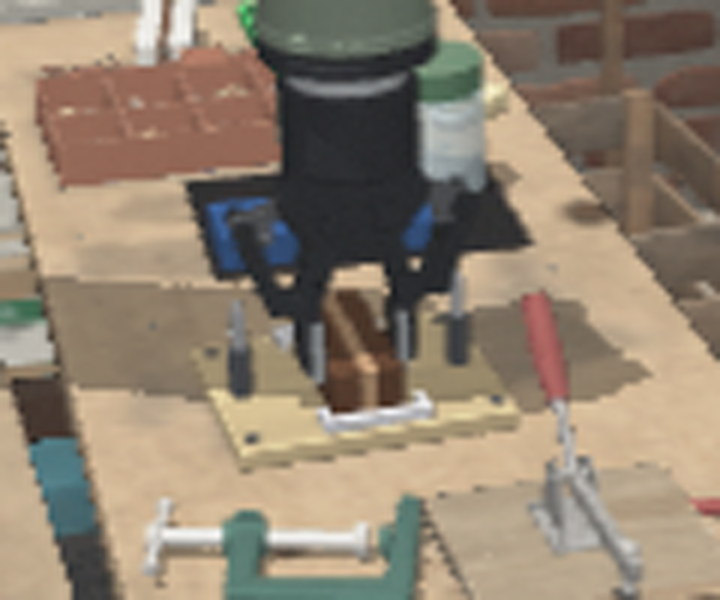

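Request:
arm_command:
  deltas:
    - {"x": 0, "y": 0, "z": -0.4, "wx": 0, "wy": 0, "wz": 0, "hand": 3.5}
    - {"x": 0, "y": 0, "z": -1.2, "wx": 0, "wy": 0, "wz": 0, "hand": 3.5}
    - {"x": 0, "y": 0, "z": -2.5, "wx": 0, "wy": 0, "wz": 0, "hand": 3.5}
    - {"x": 0, "y": 0, "z": -5, "wx": 0, "wy": 0, "wz": 0, "hand": 3.5}
    - {"x": 0, "y": 0, "z": -8, "wx": 0, "wy": 0, "wz": 0, "hand": 3.5}
    - {"x": 0, "y": 0, "z": -12, "wx": 0, "wy": 0, "wz": 0, "hand": 3.5}
    - {"x": 0, "y": 0, "z": -14, "wx": 0, "wy": 0, "wz": 0, "hand": 3.5}
    - {"x": 0, "y": 0, "z": -14, "wx": 0, "wy": 0, "wz": 0, "hand": 3.5}

```text
t: 20.9
eef_pos: [0.4758, -0.262, 0.1687]
ee_rot: [0.002, 0.698, 0.716, 0.001]
force: [0.0, 0.4, -0.4]
width: 0.0385
```

```bash
cat > fk.py <<'E'
import numpy as np, itertools
from scipy.spatial.transform import Rotation as R
from scipy.optimize import least_squares
D=[([1.27484,.52139,-.03634,1.59947,.02123,1.0211,-.11278],(.1399,-.60915,.23131),(0,1,0)),
([.63331,.14524,-.29518,1.84039,.04604,1.16267,-1.22085],(.40268,-.22071,.34798),0),
([.53459,.58394,-.24172,1.95142,.22519,.63237,-1.39659],(.47389,-.23941,.08995),0),
([.86805,.50975,-.63199,1.84355,.37451,.90932,.09306],(.4715,-.26666,.18556),0),
([.01875,.73528,-.24997,1.78891,.27642,.65251,-1.93499],(.59689,.03249,.0446),0),
([.08621,.70252,-.17181,2.02233,.26343,.43789,-1.90008],(.51181,-.03807,.01148),0),
([.73919,.74107,-.47952,1.93471,.58009,.60477,-.09641],(.47487,-.26157,.0256),0)]
def Rz(a): return R.from_euler('z',a).as_matrix()
def Ry(a): return R.from_euler('y',a).as_matrix()
def pts(q,P,S):
    h,L1,L2,L3,c,e,b=P; s1,s3,s5=S
    T=Rz(s1*q[0]+c); o=np.array([0,0,h]); out=[o]
    T=T@Ry(q[1])@Rz(s3*q[2]); o=o+T@[e,0,L1]; out.append(o)
    T=T@Ry(q[3]); o1=o+T@[b,0,0]; T=T@Rz(s5*q[4]); o=o1+T@[0,0,L2]; out.append(o)
    T=T@Ry(q[5]); o=o+T@[0,0,L3]; out.append(o)
    return out,T[:,2]
def res(P,S):
    r=[]
    for q,p,_ in D:
        o,z=pts(q,P,S); r+=list(o[-1]-p)+list(.3*(z-[0,0,-1]))
    return r
best=None
if __name__=='__main__':
    for S in itertools.product([1,-1],repeat=3):
        f=least_squares(res,[.33,.53,.42,.33,0,0,0],args=(S,))
        print(S,f.cost,np.round(f.x,4))
E
python3 fk.py; python3 - <<'E'
from h import *
s,p,r=st();print(s['t'],p,s['joint_positions'],s['force'],s['moment'],s['width'])
E
```

```text
(1, 1, 1) 0.32555555399237585 [-2.796035e+02 -2.431000e+00 -1.182000e+00 -2.802064e+02 -1.395000e-01
  1.072600e+00 -1.931400e+00]
(1, 1, -1) 0.40091793467258574 [ 0.7593 -1.9886 -1.025   0.6806  0.1046  0.6528 -1.9509]
(1, -1, 1) 0.4795157339370467 [-0.9156 -1.1852 -0.9158 -0.6832 -0.1183  0.3658 -1.4468]
(1, -1, -1) 0.43352880046772563 [-3.989884e+02  8.900000e-02 -1.534000e-01 -3.979636e+02  7.506000e-01
 -8.959000e-01 -8.260000e-01]
(-1, 1, 1) 0.0571880401876898 [41.8582  0.8578  0.4793 42.1809  0.2183 -0.2237  0.0497]
(-1, 1, -1) 0.07585438136821965 [-0.4982  0.6708  0.4317 -0.4126  0.0624 -0.0816  0.0755]
(-1, -1, 1) 0.043263322119506564 [-0.0157  0.5309  0.4327 -0.0031 -0.104  -0.0118 -0.0017]
(-1, -1, -1) 0.00015646426083111835 [-0.7072  0.5326  0.4334 -0.6929 -0.1053 -0.0131 -0.0015]
20.9 [ 0.47580687 -0.26203796  0.16870548] [ 0.8492201   0.53218892 -0.62375108  1.85869216  0.39900674  0.87248321
  0.05573533] [ 0.02515206  0.44991333 -0.40178066] [-0.01046082  0.02237115 -0.01592424] 0.03852321665149056
```

```bash
python3 - <<'E'
from h import *
for z in [.0,.2,.3,.35,.4,.8]: print(z,proj([0,0,z],'scene').round(),proj([0,0,z],'side').round())
a=cv2.imread('pics/scene1.png')[150:370,360:560];cv2.imwrite('pics/z7.png',cv2.resize(a,None,fx=2.5,fy=2.5))
E
cat > sim.py <<'E'
import numpy as np
from scipy.spatial.transform import Rotation as R
from fk import Rz,Ry
P=dict(h=.30,L1=.5326,L2=.4334,c=-.1053,e=-.0131,b=-.0015); P['L3']=P['h']+.0143
def fk(q,full=False):
    p=P; T=Rz(-q[0]+p['c']); o=np.array([0,0,p['h']]); out=[o]
    T=T@Ry(q[1])@Rz(-q[2]); o=o+T@[p['e'],0,p['L1']]; out.append(o)
    T=T@Ry(q[3]); o=o+T@[p['b'],0,0]; T=T@Rz(-q[4]); o=o+T@[0,0,p['L2']]; out.append(o)
    T=T@Ry(q[5])@Rz(-q[6]+C7); o=o+T@[0,0,p['L3']]; out.append(o)
    return (out,T) if full else (o,T)
C7=0.
def jac(q):
    o,T=fk(q); J=np.zeros((6,7))
    for i in range(7):
        d=np.array(q,float); d[i]+=1e-5; o2,T2=fk(d)
        J[:3,i]=(o2-o)/1e-5; J[3:,i]=R.from_matrix(T2@T.T).as_rotvec()/1e-5
    return J
def step(q,p,T,n=3,lam=1e-3,W=None):
    q=np.array(q,float)
    for _ in range(n):
        o,Tc=fk(q); e=np.r_[p-o,R.from_matrix(T@Tc.T).as_rotvec()]; J=jac(q)
        q=q+J.T@np.linalg.solve(J@J.T+lam**2*np.eye(6),e)
    return q
E
python3 - <<'E'
import sim; from sim import *
q=[.63331,.14524,-.29518,1.84039,.04604,1.16267,-1.22085]
o,T=fk(q);print(o,'\n',T)
E
```

```text
0.0 [442. 313.] [132. 233.]
0.2 [465. 267.] [123. 181.]
0.3 [480. 238.] [118. 152.]
0.35 [488. 221.] [115. 137.]
0.4 [497. 203.] [113. 122.]
0.8 [618. -35.] [ 88. -17.]
[ 0.40759818 -0.21184685  0.34381997] 
 [[ 7.80484496e-02  9.96949553e-01 -1.70190889e-04]
 [ 9.96949563e-01 -7.80484630e-02 -7.38400411e-05]
 [-8.68979332e-05 -1.63908632e-04 -9.99999983e-01]]
```

View pics/z7.png

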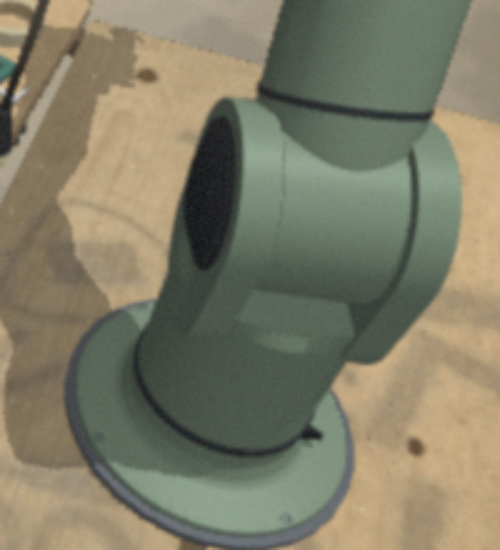

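```bash
sed -i 's/^C7=0\./C7=1.466/' sim.py; python3 - <<'E'
from sim import *
def run(q,rows,k=4,**kw):
    o,T=fk(q); path=[(np.zeros(3),0)]+rows; qs=[q]
    for a,b in zip(path[:-1],path[1:]):
        for i in range(1,k+1):
            f=i/k; d=(1-f)*np.array(a[0])+f*np.array(b[0]); w=(1-f)*a[1]+f*b[1]
            q=step(q,o+T@d,T@Rz(w),**kw); qs.append(q)
    return np.array(qs)
q0=[.08621,.70252,-.17181,2.02233,.26343,.43789,-1.90008]
rows=[([0,0,-.18],0),([-.03,.23,-.18],-.7),([-.03,.23,-.18],-1.64)]
print(np.round(run(q0,rows,20)[[20,40,-1]],3)); print('obs .868 .510 -.632 1.844 .375 .909 .093')
q0=[.63331,.14524,-.29518,1.84039,.04604,1.16267,-1.22085]
print(np.round(run(q0,[([.071,.02,.258],0)],30)[-1],3),'obs .53459,.58394,-.24172,1.95142,.22519,.63237,-1.39659')
q0=[.53459,.58394,-.24172,1.95142,.22519,.63237,-1.39659]
print(np.round(run(q0,[([0,0,-.08],0),([.13,-.268,-.08],0),([.13,-.268,.046],0)],20)[-1],3),'obs .01875,.73528,-.24997,1.78891,.27642,.65251,-1.93499')
q0=[1.27484,.52139,-.03634,1.59947,.02123,1.0211,-.11278]
print(np.round(run(q0,[([.16,-.16,-.16],.2),([.23,-.225,-.17],.2),([.37,-.34,-.12],.2)],20)[-1],3),'obs .633 .145 -.295 1.84 .046 1.163 -1.22')
E
```

```text
[[ 0.176  0.406 -0.283  1.926  0.15   0.83  -1.801]
 [ 0.703  0.46  -0.406  1.861  0.233  0.867 -0.732]
 [ 0.872  0.506 -0.647  1.861  0.382  0.901  0.068]]
obs .868 .510 -.632 1.844 .375 .909 .093
[ 0.506  0.588 -0.224  1.948  0.212  0.627 -1.398] obs .53459,.58394,-.24172,1.95142,.22519,.63237,-1.39659
[ 0.002  0.739 -0.242  1.791  0.272  0.644 -1.944] obs .01875,.73528,-.24997,1.78891,.27642,.65251,-1.93499
[ 0.614  0.146 -0.321  1.828  0.05   1.175 -1.268] obs .633 .145 -.295 1.84 .046 1.163 -1.22
```

```bash
cat >> sim.py <<'E'
def run(q,rows,k=8,**kw):
    # rows: (dxyz tool m, rotvec tool)
    o,T=fk(q); path=[(np.zeros(3),np.zeros(3))]+rows; qs=[np.array(q)]
    for a,b in zip(path[:-1],path[1:]):
        for i in range(1,k+1):
            f=i/k; d=(1-f)*np.array(a[0])+f*np.array(b[0]); w=(1-f)*np.array(a[1],float)+f*np.array(b[1],float)
            q=step(q,o+T@d,T@R.from_rotvec(w).as_matrix(),**kw); qs.append(q)
    return np.array(qs)
def segd(a,b,c,d,n=40):
    s=np.linspace(0,1,n); A=a+(b-a)*s[:,None]; B=c+(d-c)*s[:,None]
    D=np.linalg.norm(A[:,None]-B[None],axis=2); return D.min()
PB=(np.array([.212,.195,.69]),np.array([.212,.195,1.15])); PC=(np.array([.224,.186,.43]),np.array([.212,.195,.69]))
def clear(q):
    o,T=fk(q,True); r=[]
    for i,nm in ((0,'up'),(1,'fore'),(2,'hand')):
        r+= [segd(o[i],o[i+1],*PB), segd(o[i],o[i+1],*PC)]
    return np.round(r,3),np.round(o[1],2),np.round(o[2],2)
E
python3 - <<'E'
from sim import *
q=[ 0.84922,0.53219,-0.62375,1.85869,0.39901,0.87248,0.05574]
# world->tool: tool x=(−.024,.9997), y=(.9997,.024)
def w2t(d): return [-.024*d[0]+.9997*d[1],.9997*d[0]+.024*d[1],-d[2]]
print('clear: upBox upCab foreBox foreCab handBox handCab | elbow | wrist')
tr=np.array([.584,.317,.0])-[.4758,-.262,.1687]-[0,.021,0]
rows=[(w2t([.03,.3,0]),[0,0,0]),(w2t([tr[0],tr[1],0]),[0,0,0.05]),(w2t([tr[0],tr[1],-.148]),[0,0,.05])]
Q=run(q,rows,10)
for i in (0,5,10,13,15,18,20,25,30): print(i,np.round(Q[i],2),np.round(fk(Q[i])[0],3),*clear(Q[i]))
wb=np.array([.466,.322,.05])-[.584,.317-.021,.02]
q2=Q[-1]; 
rows=[([0,0,-.15],[0,0,0]),(w2t([wb[0],wb[1],.15]),[0,0,.2]),(w2t([wb[0],wb[1],0]),[0,0,.2])]
Q=run(q2,rows,10)
for i in (10,15,20,25,30): print(i,np.round(Q[i],2),np.round(fk(Q[i])[0],3),*clear(Q[i]))
E
```

```text
clear: upBox upCab foreBox foreCab handBox handCab | elbow | wrist
0 [ 0.85  0.53 -0.62  1.86  0.4   0.87  0.06] [ 0.477 -0.265  0.174] [0.366 0.303 0.418 0.421 0.566 0.516] [ 0.14 -0.22  0.76] [ 0.48 -0.26  0.49]
5 [ 0.61  0.47 -0.64  1.96  0.39  0.83 -0.22] [ 0.492 -0.115  0.174] [0.324 0.289 0.345 0.345 0.463 0.402] [ 0.17 -0.16  0.78] [ 0.49 -0.11  0.49]
10 [ 0.31  0.48 -0.65  1.95  0.39  0.83 -0.53] [0.507 0.035 0.173] [0.279 0.266 0.271 0.268 0.39  0.319] [ 0.21 -0.1   0.78] [0.51 0.04 0.49]
13 [ 0.14  0.53 -0.64  1.87  0.41  0.87 -0.69] [0.53  0.112 0.173] [0.252 0.243 0.244 0.242 0.385 0.314] [ 0.25 -0.07  0.76] [0.53 0.11 0.49]
15 [ 0.03  0.57 -0.62  1.8   0.42  0.9  -0.78] [0.546 0.164 0.173] [0.234 0.225 0.23  0.228 0.391 0.321] [ 0.28 -0.05  0.75] [0.54 0.16 0.49]
18 [-0.11  0.64 -0.61  1.67  0.43  0.96 -0.89] [0.569 0.241 0.173] [0.207 0.195 0.213 0.212 0.412 0.349] [ 0.31 -0.01  0.73] [0.57 0.24 0.49]
20 [-0.2   0.69 -0.59  1.57  0.44  1.01 -0.95] [0.585 0.293 0.173] [0.19  0.174 0.203 0.203 0.435 0.376] [0.33 0.03 0.72] [0.58 0.29 0.49]
25 [-0.23  0.78 -0.55  1.62  0.5
[... 240 characters left out ...]
0.34]
10 [-0.2   0.69 -0.59  1.57  0.44  1.01 -0.95] [0.585 0.293 0.175] [0.19  0.174 0.203 0.203 0.434 0.376] [0.33 0.03 0.72] [0.58 0.29 0.49]
15 [-0.25  0.62 -0.58  1.69  0.41  0.95 -1.11] [0.526 0.309 0.174] [0.17  0.165 0.168 0.168 0.39  0.326] [0.3  0.04 0.74] [0.53 0.31 0.49]
20 [-0.32  0.56 -0.57  1.79  0.38  0.9  -1.28] [0.468 0.325 0.174] [0.152 0.153 0.13  0.13  0.35  0.28 ] [0.27 0.05 0.76] [0.47 0.33 0.49]
25 [-0.36  0.66 -0.51  1.85  0.45  0.75 -1.34] [0.468 0.325 0.099] [0.143 0.137 0.146 0.144 0.398 0.281] [0.31 0.07 0.73] [0.47 0.33 0.41]
30 [-0.42  0.77 -0.43  1.87  0.53  0.62 -1.41] [0.469 0.324 0.024] [0.145 0.12  0.161 0.159 0.454 0.295] [0.35 0.11 0.69] [0.47 0.33 0.34]
```

Request:
arm_command:
  deltas:
    - {"x": 1, "y": 0, "z": 0, "wx": 0, "wy": 0, "wz": 0, "hand": 3.5}
    - {"x": 3, "y": 0.5, "z": 0, "wx": 0, "wy": 0, "wz": 0, "hand": 3.5}
    - {"x": 7, "y": 1, "z": 0, "wx": 0, "wy": 0, "wz": 0, "hand": 3.5}
    - {"x": 11, "y": 2, "z": 0, "wx": 0, "wy": 0, "wz": 0, "hand": 3.5}
    - {"x": 15, "y": 3, "z": 0, "wx": 0, "wy": 0, "wz": 0, "hand": 3.5}
    - {"x": 19, "y": 4, "z": 0, "wx": 0, "wy": 0, "wz": 0, "hand": 3.5}
    - {"x": 23, "y": 5, "z": 0, "wx": 0, "wy": 0, "wz": 0, "hand": 3.5}
    - {"x": 27, "y": 6, "z": 0, "wx": 0, "wy": 0, "wz": 0, "hand": 3.5}
    - {"x": 31, "y": 6.4, "z": 0, "wx": 0, "wy": 0, "wz": 0, "hand": 3.5}
    - {"x": 34, "y": 6.4, "z": 0, "wx": 0, "wy": 0, "wz": 0, "hand": 3.5}
    - {"x": 36, "y": 6.4, "z": 0, "wx": 0, "wy": 0, "wz": 0, "hand": 3.5}
    - {"x": 37, "y": 6.4, "z": 0, "wx": 0, "wy": 0, "wz": 0, "hand": 3.5}
    - {"x": 37, "y": 6.4, "z": 0, "wx": 0, "wy": 0, "wz": 0, "hand": 3.5}

```text
t: 22.2
eef_pos: [0.5286, 0.1113, 0.1645]
ee_rot: [-0.0, 0.697, 0.717, -0.0]
force: [-0.3, -0.6, -1.1]
width: 0.0389
```

```bash
cat >> h.py <<'E'
def meas(c,items):
    cp=robot.camera_params(c); robot.read_camera(c)
    for l,z in items:
        for q in robot.masks_of(l,c)[:1]:
            v,u=np.nonzero(q['mask'])
            rect=cv2.minAreaRect(np.array([at_z((a,b),c,z,cp)[:2] for a,b in zip(u,v)],np.float32))
            print(c,l,round(q['p'],2),q['extent'],'ctr',np.round(rect[0],4),np.round(rect[1],4),round(rect[2],1))
E
python3 - <<'E'
from h import *
s,p,r=st();print(s['t'],p,s['joint_positions'],s['force'],s['width'],r.as_matrix())
save('wrist','w14'); save('scene','c14')
meas('wrist',[('tray',.01),('white_block',.03)])
E
```

```text
22.2 [0.52860614 0.11127252 0.16449033] [ 0.16118151  0.54458104 -0.65658022  1.86367909  0.42293311  0.87717408
 -0.6749201 ] [-0.33385122 -0.59990731 -1.104507  ] 0.03894116257843426 [[-2.71593226e-02  9.99630557e-01 -1.05864933e-03]
 [ 9.99631078e-01  2.71596049e-02  2.53188953e-04]
 [ 2.81847912e-04 -1.05138233e-03 -9.99999408e-01]]
wrist white_block 0.59 [184.7, 0.0, 237.7, 30.5] ctr [0.4641 0.2707] [0.0245 0.0456] 86.1
```

View pics/w14.png

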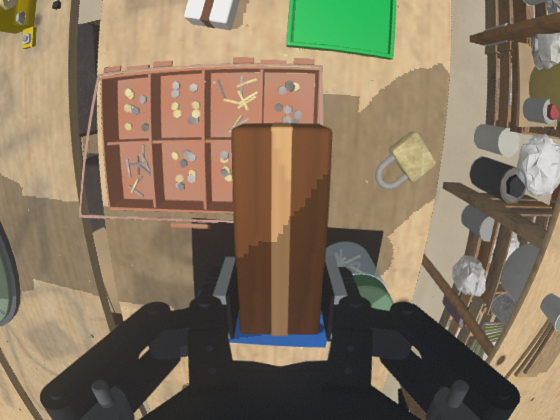

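View pics/c14.png

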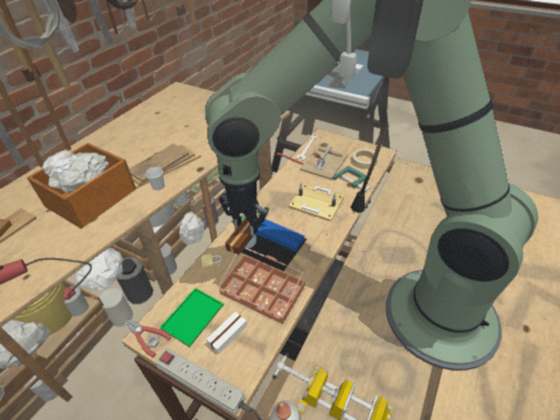

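Request:
arm_command:
  deltas:
    - {"x": 2, "y": 0.7, "z": 0, "wx": 0, "wy": 0, "wz": 0, "hand": 3.5}
    - {"x": 5, "y": 1.7, "z": 0, "wx": 0, "wy": 0, "wz": 0.02, "hand": 3.5}
    - {"x": 8, "y": 2.7, "z": 0, "wx": 0, "wy": 0, "wz": 0.04, "hand": 3.5}
    - {"x": 11, "y": 3.7, "z": 0, "wx": 0, "wy": 0, "wz": 0.06, "hand": 3.5}
    - {"x": 14, "y": 4.7, "z": 0, "wx": 0, "wy": 0, "wz": 0.06, "hand": 3.5}
    - {"x": 16, "y": 5.4, "z": 2, "wx": 0, "wy": 0, "wz": 0.06, "hand": 3.5}
    - {"x": 17.5, "y": 6, "z": 5, "wx": 0, "wy": 0, "wz": 0.06, "hand": 3.5}
    - {"x": 18, "y": 6, "z": 8, "wx": 0, "wy": 0, "wz": 0.06, "hand": 3.5}
    - {"x": 18, "y": 6, "z": 10, "wx": 0, "wy": 0, "wz": 0.06, "hand": 3.5}
    - {"x": 18, "y": 6, "z": 11, "wx": 0, "wy": 0, "wz": 0.06, "hand": 3.5}
    - {"x": 18, "y": 6, "z": 11, "wx": 0, "wy": 0, "wz": 0.06, "hand": 3.5}

```text
t: 23.55
eef_pos: [0.5846, 0.2904, 0.054]
ee_rot: [-0.0, 0.72, 0.694, -0.001]
force: [0.1, -0.6, -0.6]
width: 0.0384
```

```bash
python3 - <<'E'
from h import *
s,p,r=st();print(s['t'],p,s['joint_positions'],s['force'],s['width'],r.as_matrix())
save('wrist','w15');a=save('scene','c15')
cv2.imwrite('pics/c15z.png',cv2.resize(a[150:375,130:430],None,fx=2.5,fy=2.5)[:,:,::-1])
meas('wrist',[('tray',.003),('brown_block',.06)])
E
```

```text
23.55 [0.58463117 0.29042455 0.05395544] [-0.20636988  0.83501384 -0.54614533  1.61812393  0.54034706  0.84559132
 -1.00903644] [ 0.10702219 -0.61798341 -0.56954576] 0.03841150527293291 [[ 3.58753694e-02  9.99355133e-01 -1.50831965e-03]
 [ 9.99355763e-01 -3.58768334e-02 -9.55042739e-04]
 [-1.00854060e-03 -1.47308542e-03 -9.99998406e-01]]
wrist tray 0.83 [188.7, 83.9, 360.1, 285.3] ctr [0.5819 0.3176] [0.1351 0.1042] 87.5
wrist brown_block 0.83 [229.3, 124.7, 332.6, 336.1] ctr [0.5852 0.308 ] [0.1105 0.0434] 87.4
```

View pics/w15.png

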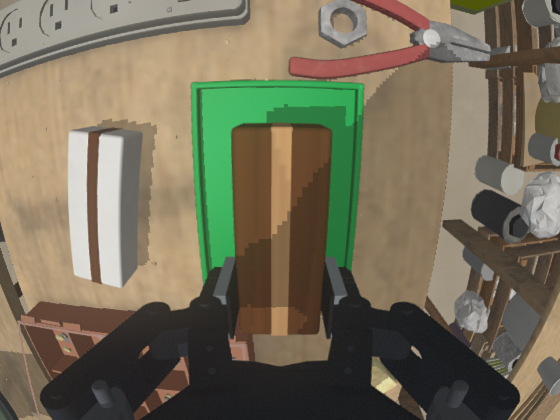

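View pics/c15z.png

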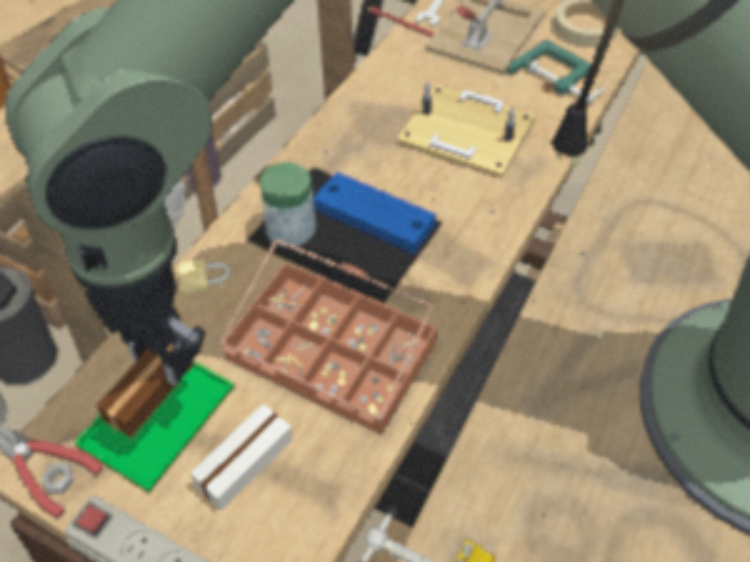

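Request:
arm_command:
  deltas:
    - {"x": 0.3, "y": 0, "z": 1, "wx": 0, "wy": 0, "wz": 0, "hand": 3.5}
    - {"x": 0.3, "y": 0, "z": 2, "wx": 0, "wy": 0, "wz": 0, "hand": 3.5}
    - {"x": 0.3, "y": 0, "z": 3, "wx": 0, "wy": 0, "wz": 0, "hand": 3.5}
    - {"x": 0.3, "y": 0, "z": 3.5, "wx": 0, "wy": 0, "wz": 0, "hand": 3.5}
    - {"x": 0.3, "y": 0, "z": 3.6, "wx": 0, "wy": 0, "wz": 0, "hand": 3.5}
    - {"x": 0.3, "y": 0, "z": 3.7, "wx": 0, "wy": 0, "wz": 0, "hand": 3.5}
    - {"x": 0.3, "y": 0, "z": 3.7, "wx": 0, "wy": 0, "wz": 0, "hand": 3.5}

```text
t: 24.5
eef_pos: [0.5851, 0.2945, 0.0182]
ee_rot: [0.0, 0.719, 0.695, 0.0]
force: [0.2, 0.6, -1.6]
width: 0.0387
```

Request:
arm_command:
  deltas:
    - {"x": 0, "y": 0, "z": 0.1, "wx": 0, "wy": 0, "wz": 0, "hand": 3.5}
    - {"x": 0, "y": 0, "z": 0.15, "wx": 0, "wy": 0, "wz": 0, "hand": 3.5}
    - {"x": 0, "y": 0, "z": 0.15, "wx": 0, "wy": 0, "wz": 0, "hand": 3.5}

```text
t: 24.8
eef_pos: [0.5851, 0.2945, 0.0167]
ee_rot: [0.0, 0.719, 0.695, 0.0]
force: [-0.4, -0.1, 1.0]
width: 0.0384
```

Request:
arm_command:
  deltas:
    - {"x": 0, "y": 0, "z": 0, "wx": 0, "wy": 0, "wz": 0, "hand": 4}
    - {"x": 0, "y": 0, "z": 0, "wx": 0, "wy": 0, "wz": 0, "hand": 4.6}
    - {"x": 0, "y": 0, "z": 0, "wx": 0, "wy": 0, "wz": 0, "hand": 5}
    - {"x": 0, "y": 0, "z": 0, "wx": 0, "wy": 0, "wz": 0, "hand": 5}
    - {"x": 0, "y": 0, "z": -1, "wx": 0, "wy": 0, "wz": 0, "hand": 5}
    - {"x": 0, "y": 0, "z": -3, "wx": 0, "wy": 0, "wz": 0, "hand": 5}
    - {"x": 0, "y": 0, "z": -6, "wx": 0, "wy": 0, "wz": 0, "hand": 5.5}
    - {"x": -2, "y": -2, "z": -10, "wx": 0, "wy": 0, "wz": 0, "hand": 6.5}
    - {"x": -4, "y": -5, "z": -13, "wx": 0, "wy": 0, "wz": 0, "hand": 6.5}
    - {"x": -4.7, "y": -6.3, "z": -14, "wx": 0, "wy": 0, "wz": 0, "hand": 6.5}
    - {"x": -4.7, "y": -6.3, "z": -14, "wx": 0, "wy": 0, "wz": 0, "hand": 6.5}
    - {"x": -4.7, "y": -6.3, "z": -14, "wx": 0, "wy": 0, "wz": 0, "hand": 6.5}

```text
t: 26.0
eef_pos: [0.5208, 0.2497, 0.1573]
ee_rot: [0.0, 0.719, 0.695, 0.001]
force: [-0.1, -0.6, -0.5]
width: 0.065
```

```bash
python3 - <<'E'
from h import *
s,p,r=st();print(s['t'],p,s['joint_positions'],s['force'],s['width'],r.as_matrix())
save('wrist','w16')
meas('wrist',[('white_block',.03),('brown_block',.033),('tray',.01)])
E
```

```text
26.0 [0.52078843 0.24967618 0.1572511 ] [-0.10833411  0.60350585 -0.63278961  1.77487604  0.44080598  0.90741211
 -0.96914544] [-0.0881724  -0.55489223 -0.50838285] 0.06501151100376248 [[ 3.52615447e-02  9.99377285e-01  1.29076252e-03]
 [ 9.99378071e-01 -3.52619108e-02  2.61995629e-04]
 [ 3.07347234e-04  1.28072139e-03 -9.99999133e-01]]
wrist white_block 0.75 [187.9, 65.7, 252.7, 188.9] ctr [0.4704 0.3152] [0.101  0.0439] 77.5
wrist brown_block 0.56 [325.4, 60.8, 381.2, 180.3] ctr [0.5828 0.315 ] [0.1001 0.0448] 87.6
wrist tray 0.57 [287.0, 40.8, 401.0, 198.9] ctr [0.5817 0.3144] [0.1406 0.102 ] 87.8
```

View pics/w16.png

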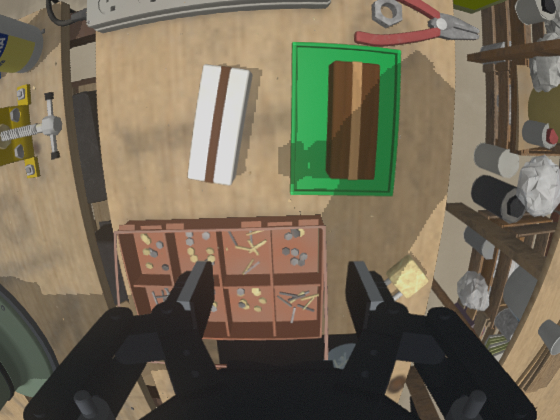

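Request:
arm_command:
  deltas:
    - {"x": 1, "y": -2, "z": 1, "wx": 0, "wy": 0, "wz": 0.08, "hand": 6.5}
    - {"x": 3, "y": -4, "z": 3, "wx": 0, "wy": 0, "wz": 0.16, "hand": 6.5}
    - {"x": 4.3, "y": -5.8, "z": 5, "wx": 0, "wy": 0, "wz": 0.18, "hand": 6.5}
    - {"x": 4.3, "y": -5.8, "z": 8, "wx": 0, "wy": 0, "wz": 0.18, "hand": 6.5}
    - {"x": 4.3, "y": -5.8, "z": 9.5, "wx": 0, "wy": 0, "wz": 0.18, "hand": 6.5}
    - {"x": 4.3, "y": -5.8, "z": 10, "wx": 0, "wy": 0, "wz": 0.18, "hand": 6.5}
    - {"x": 4.3, "y": -5.8, "z": 10, "wx": 0, "wy": 0, "wz": 0.18, "hand": 6.5}

```text
t: 26.95
eef_pos: [0.4641, 0.2944, 0.0562]
ee_rot: [-0.0, 0.779, 0.627, -0.0]
force: [-0.7, 0.5, -0.2]
width: 0.0648
```

```bash
python3 - <<'E'
from h import *
s,p,r=st();print(s['t'],p,s['joint_positions'],s['force'],s['width'],r.as_matrix())
save('wrist','w17'); save('scene','c17')
meas('wrist',[('white_block',.03)])
E
```

```text
26.95 [0.4641162  0.29441885 0.05621539] [-0.30900722  0.70071718 -0.50908835  1.90544727  0.52868624  0.67225772
 -1.35679632] [-0.73522372  0.47997735 -0.19692146] 0.06481623879032146 [[ 2.13896960e-01  9.76855992e-01 -6.78748995e-04]
 [ 9.76856078e-01 -2.13897260e-01 -4.04986668e-04]
 [-5.40796204e-04 -5.76414665e-04 -9.99999688e-01]]
wrist white_block 0.64 [242.3, 119.9, 317.6, 292.6] ctr [0.4695 0.3161] [0.1    0.0404] 78.0
```

View pics/w17.png

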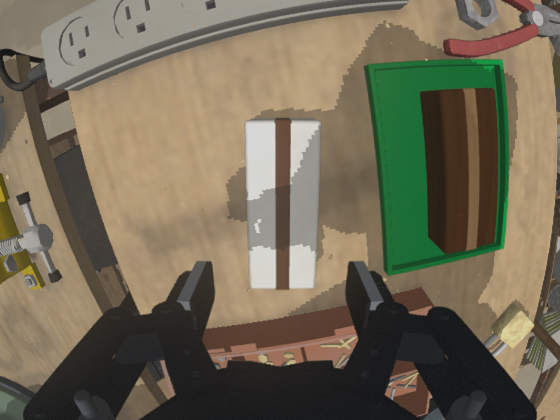

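View pics/c17.png

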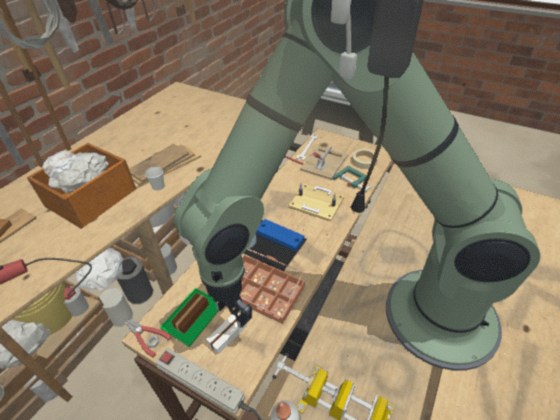

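Request:
arm_command:
  deltas:
    - {"x": 0, "y": 0.05, "z": 1.5, "wx": 0, "wy": 0, "wz": 0, "hand": 6.2}
    - {"x": 0, "y": 0.05, "z": 3, "wx": 0, "wy": 0, "wz": 0, "hand": 6.2}
    - {"x": 0, "y": 0.05, "z": 4, "wx": 0, "wy": 0, "wz": 0, "hand": 6.2}
    - {"x": 0, "y": 0.05, "z": 4.25, "wx": 0, "wy": 0, "wz": 0, "hand": 6}
    - {"x": 0, "y": 0.05, "z": 4.25, "wx": 0, "wy": 0, "wz": 0, "hand": 6}
    - {"x": 0, "y": 0.05, "z": 4.25, "wx": 0, "wy": 0, "wz": 0, "hand": 5}
    - {"x": 0, "y": 0.05, "z": 4.25, "wx": 0, "wy": 0, "wz": 0, "hand": 4.3}
    - {"x": 0, "y": 0.05, "z": 4.25, "wx": 0, "wy": 0, "wz": 0, "hand": 3.8}
    - {"x": 0, "y": 0.05, "z": 4.25, "wx": 0, "wy": 0, "wz": 0, "hand": 3.5}
    - {"x": 0, "y": 0.05, "z": 4.25, "wx": 0, "wy": 0, "wz": 0, "hand": 3.5}
    - {"x": 0, "y": 0.05, "z": 4.25, "wx": 0, "wy": 0, "wz": 0, "hand": 3.5}
    - {"x": 0, "y": 0.05, "z": 4.25, "wx": 0, "wy": 0, "wz": 0, "hand": 3.5}

```text
t: 28.35
eef_pos: [0.4646, 0.2947, 0.0147]
ee_rot: [0.0, 0.779, 0.627, 0.0]
force: [-2.6, -1.2, 8.9]
width: 0.0387
```

```bash
python3 - <<'E'
from h import *
s,p,r=st();print(s['t'],p,s['joint_positions'],s['force'],s['width'])
save('wrist','w18')
meas('wrist',[('white_block',.03)])
E
```

```text
28.35 [0.46463206 0.29469259 0.01471667] [-0.3434556   0.76518796 -0.46103865  1.91575174  0.5825153   0.59520023
 -1.40180333] [-2.57675994 -1.21303847  8.88983723] 0.03870341317358527
wrist white_block 0.58 [232.9, 122.1, 330.8, 335.6] ctr [0.4686 0.3165] [0.1012 0.0397] 77.3
```

View pics/w18.png

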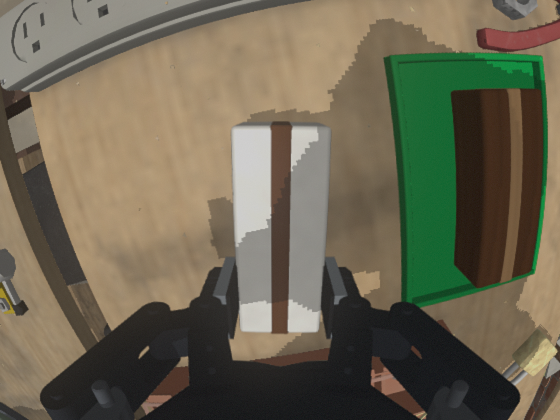

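Request:
arm_command:
  deltas:
    - {"x": 0, "y": 0, "z": -0.4, "wx": 0, "wy": 0, "wz": 0, "hand": 3.5}
    - {"x": 0, "y": 0, "z": -1.5, "wx": 0, "wy": 0, "wz": 0, "hand": 3.5}
    - {"x": 0, "y": 0, "z": -4, "wx": 0, "wy": 0, "wz": 0, "hand": 3.5}
    - {"x": 0, "y": 0, "z": -8, "wx": 0, "wy": 0, "wz": 0, "hand": 3.5}
    - {"x": -1, "y": 0.2, "z": -12, "wx": 0, "wy": 0, "wz": 0, "hand": 3.5}
    - {"x": -4, "y": 1, "z": -15, "wx": 0, "wy": 0, "wz": 0, "hand": 3.5}
    - {"x": -8, "y": 2, "z": -16, "wx": 0, "wy": 0, "wz": -0.03, "hand": 3.5}
    - {"x": -12, "y": 3, "z": -16, "wx": 0, "wy": 0, "wz": -0.06, "hand": 3.5}
    - {"x": -16, "y": 4, "z": -16, "wx": 0, "wy": 0, "wz": -0.1, "hand": 3.5}
    - {"x": -20, "y": 5, "z": -16, "wx": 0, "wy": 0, "wz": -0.14, "hand": 3.5}
    - {"x": -24, "y": 6, "z": -16, "wx": 0, "wy": 0, "wz": -0.18, "hand": 3.5}
    - {"x": -28, "y": 7, "z": -16, "wx": 0, "wy": 0, "wz": -0.22, "hand": 3.5}
    - {"x": -32, "y": 8, "z": -16, "wx": 0, "wy": 0, "wz": -0.243, "hand": 3.5}
    - {"x": -36, "y": 9, "z": -16, "wx": 0, "wy": 0, "wz": -0.243, "hand": 3.5}
    - {"x": -40, "y": 10, "z": -15, "wx": 0, "wy": 0, "wz": -0.243, "hand": 3.5}
    - {"x": -44, "y": 11, "z": -14, "wx": 0, "wy": 0, "wz": -0.243, "hand": 3.5}
    - {"x": -48, "y": 12, "z": -13, "wx": 0, "wy": 0, "wz": -0.243, "hand": 3.5}
    - {"x": -52, "y": 12.7, "z": -12, "wx": 0, "wy": 0, "wz": -0.243, "hand": 3.5}
    - {"x": -54.1, "y": 12.9, "z": -11, "wx": 0, "wy": 0, "wz": -0.243, "hand": 3.5}
    - {"x": -54.1, "y": 12.9, "z": -11, "wx": 0, "wy": 0, "wz": -0.243, "hand": 3.5}

```text
t: 30.5
eef_pos: [0.4734, -0.2646, 0.1233]
ee_rot: [-0.001, 0.699, 0.715, -0.001]
force: [0.1, 0.6, -0.4]
width: 0.0385
```

```bash
python3 - <<'E'
from h import *
s,p,r=st();print(s['t'],p,s['joint_positions'],s['force'],s['width'],r.as_matrix())
save('wrist','w19')
a=save('side','s19')[180:280,220:340];cv2.imwrite('pics/s19z.png',cv2.resize(a,(720,600),interpolation=2)[:,:,::-1])
meas('wrist',[('jig',.012)])
E
```

```text
30.5 [ 0.47339177 -0.26456881  0.12332367] [ 0.81413981  0.59240954 -0.57173015  1.89051944  0.44133101  0.78787244
  0.02525532] [ 0.08677488  0.61067478 -0.43152892] 0.038520534336428526 [[-2.35307490e-02  9.99721777e-01 -1.63451250e-03]
 [ 9.99723103e-01  2.35304831e-02 -1.81752466e-04]
 [-1.43241029e-04 -1.63833669e-03 -9.99998648e-01]]
wrist jig 0.79 [183.5, 99.5, 381.0, 251.7] ctr [ 0.4757 -0.2394] [0.164  0.1281] 1.5
```

View pics/w19.png

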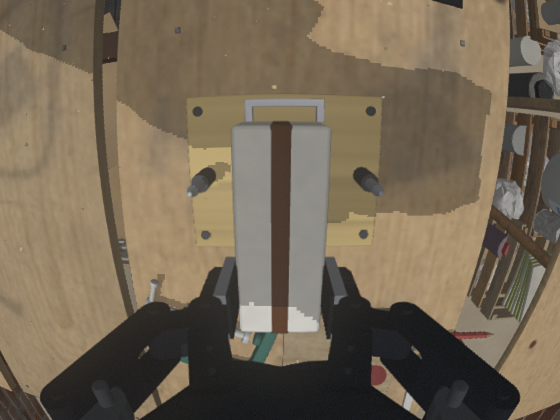

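View pics/s19z.png

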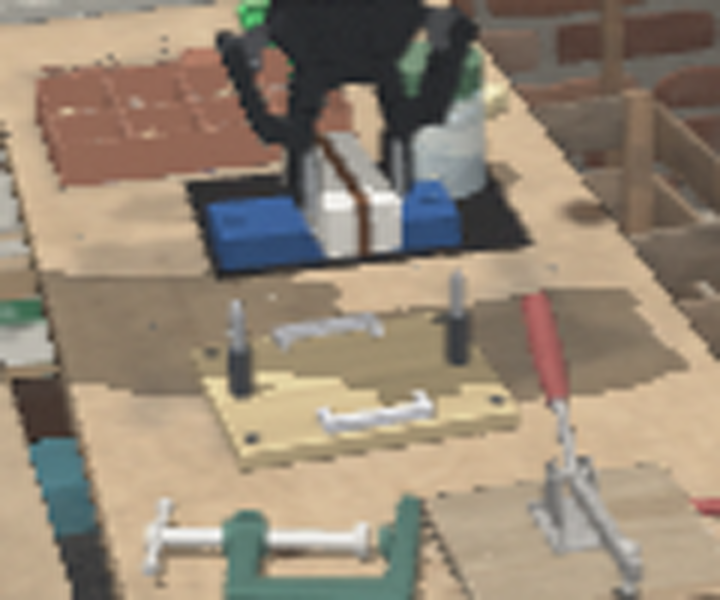

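```bash
python3 - <<'E'
from h import *
a=cv2.imread('pics/w19.png')[85:265,175:395];cv2.imwrite('pics/w19z.png',cv2.resize(a,None,fx=3.5,fy=3.3,interpolation=2))
print(a.shape)
E
```

```text
(180, 220, 3)
```

View pics/w19z.png

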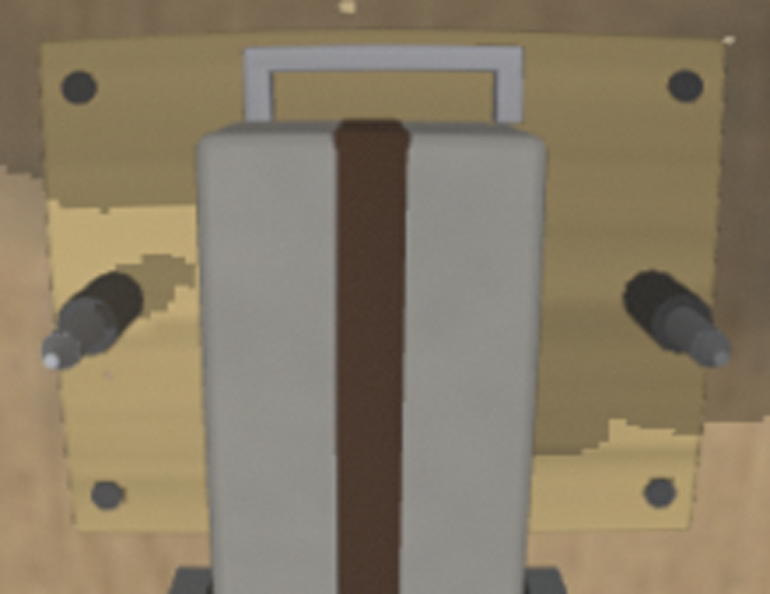

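```bash
python3 - <<'E'
from h import *
cp=robot.camera_params('wrist')
f=lambda a,z:at_z((175+a[0]/3.5,85+a[1]/3.3),'wrist',z,cp)[:2]
def show(n,pts,z):
    w=np.array([f(p,z) for p in pts]);d=w[1]-w[0]
    print(n,w.round(4).tolist(),'mean',w.mean(0).round(4),'ang',np.degrees(np.arctan2(d[1],d[0])).round(2),'len',np.linalg.norm(d).round(4))
show('pins',[(52,360),(725,357)],.069)
show('holes',[(80,87),(685,86),(108,494),(660,492)],.012)
show('corners',[(42,45),(723,40),(75,528),(690,527)],.012)
show('brk',[(272,70),(497,70)],.020)
show('stripe',[(371,590),(374,130)],.1386)
show('blocktop',[(200,145),(545,145)],.1386)
s,p,r=st();print(p)
E
```

```text
pins [[0.4152, -0.2384], [0.5406, -0.234]] mean [ 0.4779 -0.2362] ang 1.99 len 0.1255
holes [[0.4075, -0.1863], [0.5443, -0.1817], [0.4112, -0.2909], [0.5481, -0.2865]] mean [ 0.4778 -0.2364] ang 1.95 len 0.1369
corners [[0.3984, -0.1759], [0.5527, -0.1696], [0.402, -0.3012], [0.5574, -0.2966]] mean [ 0.4777 -0.2358] ang 2.33 len 0.1544
brk [[0.4518, -0.1824], [0.5, -0.1809]] mean [ 0.4759 -0.1816] ang 1.87 len 0.0483
stripe [[0.4745, -0.2497], [0.473, -0.189]] mean [ 0.4738 -0.2193] ang 91.43 len 0.0607
blocktop [[0.4534, -0.1911], [0.4924, -0.19]] mean [ 0.4729 -0.1905] ang 1.73 len 0.0391
[ 0.47539145 -0.26049177  0.12476492]
```

Request:
arm_command:
  deltas:
    - {"x": -0.1, "y": 0.1, "z": 2, "wx": 0, "wy": 0, "wz": -0.01, "hand": 3.5}
    - {"x": -0.1, "y": 0.1, "z": 4, "wx": 0, "wy": 0, "wz": -0.01, "hand": 3.5}
    - {"x": -0.1, "y": 0.1, "z": 6, "wx": 0, "wy": 0, "wz": -0.01, "hand": 3.5}
    - {"x": -0.1, "y": 0.1, "z": 7.3, "wx": 0, "wy": 0, "wz": -0.01, "hand": 3.5}
    - {"x": -0.1, "y": 0.1, "z": 8, "wx": 0, "wy": 0, "wz": -0.01, "hand": 3.5}
    - {"x": -0.1, "y": 0.1, "z": 8, "wx": 0, "wy": 0, "wz": -0.01, "hand": 3.5}
    - {"x": -0.1, "y": 0.1, "z": 8, "wx": 0, "wy": 0, "wz": -0.01, "hand": 3.5}

```text
t: 31.4
eef_pos: [0.4764, -0.2624, 0.0446]
ee_rot: [0.0, 0.693, 0.721, 0.0]
force: [-0.0, 0.6, -0.9]
width: 0.0384
```

```bash
python3 - <<'E'
from h import *
cp=robot.camera_params('wrist')
s,p,r=st();print(s['t'],p,s['force'],r.as_matrix()[:2,0])
a=save('wrist','w20')
cv2.imwrite('pics/w20z.png',cv2.resize(a[85:345,120:440],None,fx=2.3,fy=2.3,interpolation=2)[:,:,::-1])
a=save('side','s20')[180:280,220:340];cv2.imwrite('pics/s20z.png',cv2.resize(a,(720,600),interpolation=2)[:,:,::-1])
s,p,r=st();print(s['t'],p)
E
```

```text
31.4 [ 0.47640965 -0.26237106  0.0446184 ] [-0.00530376  0.55468893 -0.88249315] [-0.0382769   0.99926713]
31.5 [ 0.47641665 -0.26261119  0.04476458]
```

View pics/w20z.png

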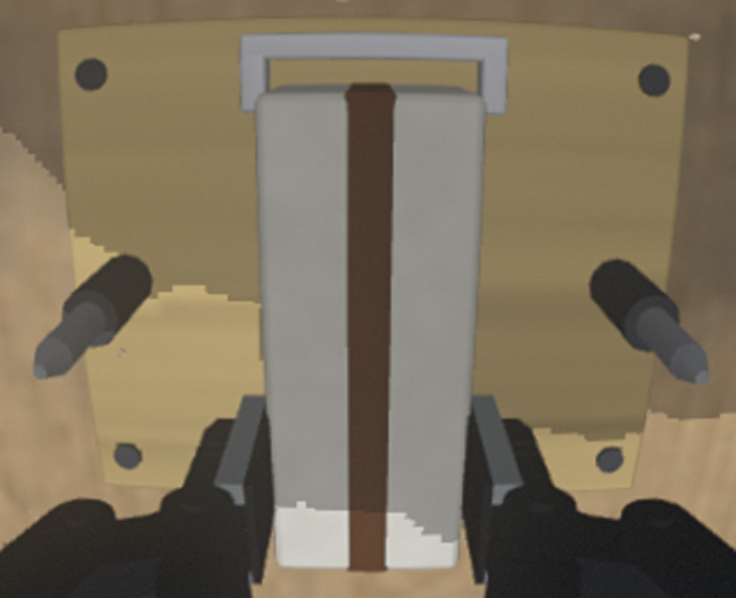

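View pics/s20z.png

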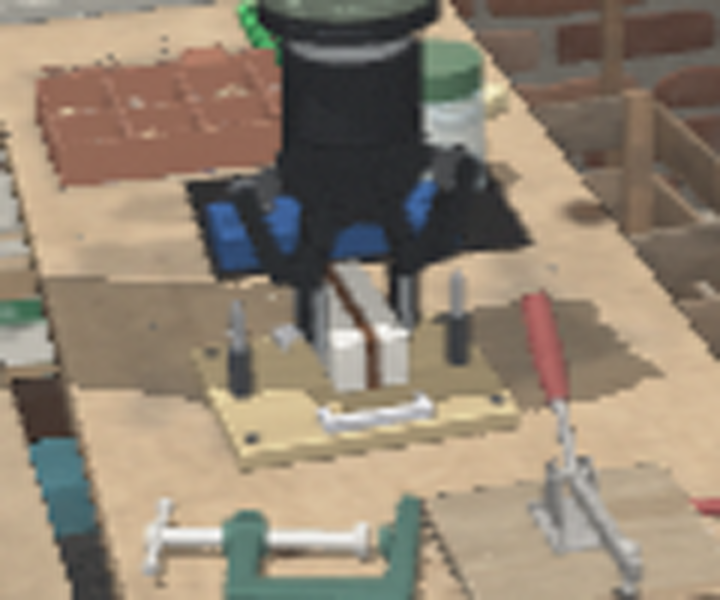

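```bash
python3 - <<'E'
from h import *
cp=robot.camera_params('wrist')
f=lambda a,z:at_z((120+a[0]/2.3,85+a[1]/2.3),'wrist',z,cp)[:2].round(4)
print('brk inner',f((267,58),.02),f((480,58),.02),'block end',f((370,96),.0593),f((370,86),.0593),f((370,86),.03))
print('pins',f((40,374),.069),f((702,379),.069)); print('near end',f((367,570),.0593))
print('holes',[f(h,.012).tolist() for h in [(91,74),(654,80),(128,456),(609,460)]])
E
```

```text
brk inner [ 0.4501 -0.1866] [ 0.4974 -0.1847] block end [ 0.473 -0.192] [ 0.4729 -0.1903] [ 0.4731 -0.1918]
pins [ 0.4132 -0.2424] [ 0.5374 -0.2389]
near end [ 0.4763 -0.2913]
holes [[0.4056, -0.1902], [0.5422, -0.1863], [0.4087, -0.2949], [0.5451, -0.2911]]
```

Request:
arm_command:
  deltas:
    - {"x": 0.08, "y": 0.07, "z": 0.3, "wx": 0, "wy": 0, "wz": 0.008, "hand": 3.5}
    - {"x": 0.08, "y": 0.07, "z": 0.7, "wx": 0, "wy": 0, "wz": 0.008, "hand": 3.5}
    - {"x": 0.08, "y": 0.07, "z": 1.1, "wx": 0, "wy": 0, "wz": 0.008, "hand": 3.5}
    - {"x": 0.08, "y": 0.07, "z": 1.4, "wx": 0, "wy": 0, "wz": 0.008, "hand": 3.5}
    - {"x": 0.08, "y": 0.07, "z": 1.65, "wx": 0, "wy": 0, "wz": 0.008, "hand": 3.5}
    - {"x": 0.08, "y": 0.07, "z": 1.7, "wx": 0, "wy": 0, "wz": 0.008, "hand": 3.5}
    - {"x": 0.08, "y": 0.07, "z": 1.7, "wx": 0, "wy": 0, "wz": 0.008, "hand": 3.5}

```text
t: 32.2
eef_pos: [0.4767, -0.2616, 0.0269]
ee_rot: [-0.0, 0.696, 0.718, 0.0]
force: [0.7, -0.1, -1.0]
width: 0.0385
```

Request:
arm_command:
  deltas:
    - {"x": 0, "y": 0, "z": 0.05, "wx": 0, "wy": 0, "wz": 0, "hand": 3.5}
    - {"x": 0, "y": 0, "z": 0.1, "wx": 0, "wy": 0, "wz": 0, "hand": 3.5}
    - {"x": 0, "y": 0, "z": 0.1, "wx": 0, "wy": 0, "wz": 0, "hand": 3.5}

```text
t: 32.5
eef_pos: [0.4767, -0.2617, 0.0267]
ee_rot: [0.0, 0.696, 0.718, -0.0]
force: [-5.5, 2.8, 14.7]
width: 0.0384
```

```bash
python3 - <<'E'
from h import *
s,p,r=st();print(s['t'],p,s['force'],s['moment'],s['width'])
a=save('wrist','w21')
a=save('side','s21')[180:280,220:340];cv2.imwrite('pics/s21z.png',cv2.resize(a,(720,600),interpolation=2)[:,:,::-1])
E
```

```text
32.5 [ 0.47670903 -0.26168446  0.02665318] [-5.45482064  2.81103473 14.71668576] [ 0.46827226  1.00537169 -0.00470786] 0.03841840712126047
```

View pics/w21.png

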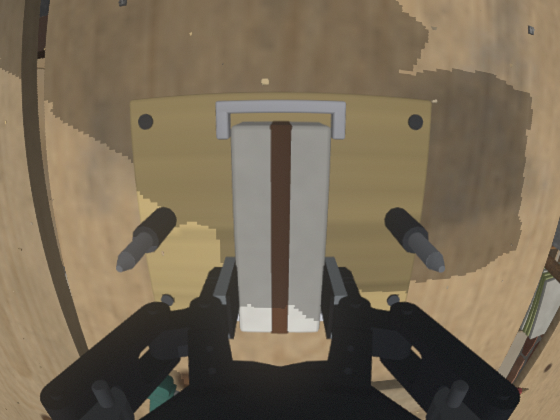

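View pics/s21z.png

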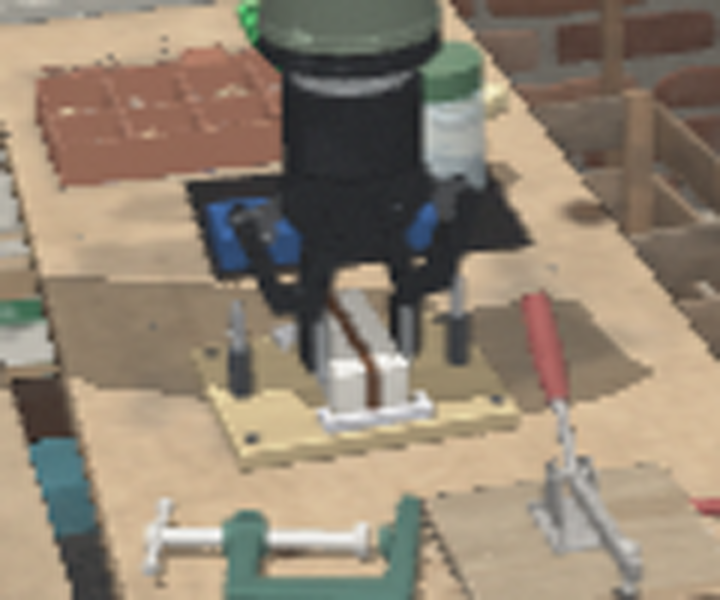

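Request:
arm_command:
  deltas:
    - {"x": 0, "y": 0, "z": -0.1, "wx": 0, "wy": 0, "wz": 0, "hand": 3.9}
    - {"x": 0, "y": 0, "z": -0.1, "wx": 0, "wy": 0, "wz": 0, "hand": 4.5}
    - {"x": 0, "y": 0, "z": -0.1, "wx": 0, "wy": 0, "wz": 0, "hand": 5.2}
    - {"x": 0, "y": 0, "z": -0.1, "wx": 0, "wy": 0, "wz": 0, "hand": 5.8}
    - {"x": 0, "y": 0, "z": -0.1, "wx": 0, "wy": 0, "wz": 0, "hand": 5.8}
    - {"x": 0, "y": 0, "z": -1, "wx": 0, "wy": 0, "wz": 0, "hand": 5.8}
    - {"x": 0, "y": 0, "z": -3, "wx": 0, "wy": 0, "wz": 0, "hand": 5.8}
    - {"x": 0, "y": 0, "z": -6, "wx": 0, "wy": 0, "wz": 0, "hand": 6.5}
    - {"x": 0, "y": 0, "z": -10, "wx": 0, "wy": 0, "wz": 0, "hand": 7}
    - {"x": 0, "y": 0, "z": -13, "wx": 0, "wy": 0, "wz": 0, "hand": 7}
    - {"x": 0, "y": 0, "z": -14, "wx": 0, "wy": 0, "wz": 0, "hand": 7}
    - {"x": 0, "y": 0, "z": -14, "wx": 0, "wy": 0, "wz": 0, "hand": 7}
    - {"x": 0, "y": 0, "z": -14, "wx": 0, "wy": 0, "wz": 0, "hand": 7}

```text
t: 33.9
eef_pos: [0.4762, -0.2616, 0.1653]
ee_rot: [-0.0, 0.696, 0.718, -0.0]
force: [-0.7, -0.2, -0.6]
width: 0.0701
```

```bash
python3 - <<'E'
from h import *
s,p,r=st();print(s['t'],p,s['joint_positions'],s['force'],r.as_matrix()[:2,0])
a=save('wrist','w22')
meas('wrist',[('white_block',.042),('jig',.012)])
cv2.imwrite('pics/w22z.png',cv2.resize(a[85:265,175:395],None,fx=3.5,fy=3.3,interpolation=2)[:,:,::-1])
E
```

```text
33.9 [ 0.47618904 -0.26160634  0.16530007] [ 0.83751299  0.5371083  -0.60971835  1.8567978   0.39311361  0.87080369
  0.06553435] [-0.65018224 -0.21800229 -0.58207756] [-0.02985064  0.99955433]
wrist white_block 0.7 [257.8, 117.3, 305.6, 234.0] ctr [ 0.4751 -0.2396] [0.04   0.0998] 0.9
wrist jig 0.78 [197.1, 99.3, 366.3, 230.2] ctr [ 0.4757 -0.2389] [0.1573 0.1278] 1.8
```

View pics/w22z.png

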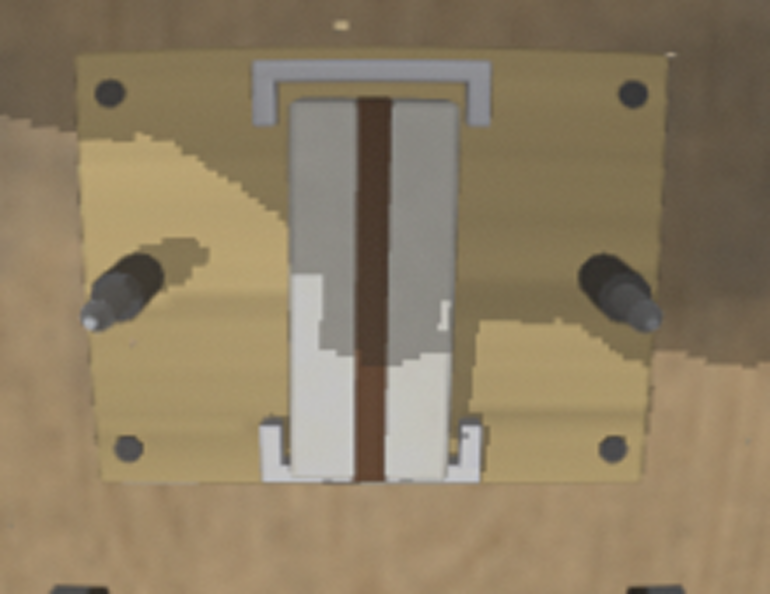

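Request:
arm_command:
  deltas:
    - {"x": 2, "y": 0, "z": 0, "wx": 0, "wy": 0, "wz": 0.14, "hand": 7}
    - {"x": 5, "y": -0.4, "z": 0, "wx": 0, "wy": 0, "wz": 0.28, "hand": 7}
    - {"x": 8, "y": -0.8, "z": 0, "wx": 0, "wy": 0, "wz": 0.42, "hand": 7}
    - {"x": 11, "y": -1.2, "z": 0, "wx": 0, "wy": 0, "wz": 0.56, "hand": 7}
    - {"x": 14, "y": -1.5, "z": 0, "wx": 0, "wy": 0, "wz": 0.7, "hand": 7}
    - {"x": 17, "y": -1.9, "z": 0, "wx": 0, "wy": 0, "wz": 0.84, "hand": 7}
    - {"x": 20, "y": -1.9, "z": 0, "wx": 0, "wy": 0, "wz": 0.98, "hand": 7}
    - {"x": 22.2, "y": -1.9, "z": 0, "wx": 0, "wy": 0, "wz": 1.12, "hand": 7}
    - {"x": 22.2, "y": -1.9, "z": 0, "wx": 0, "wy": 0, "wz": 1.26, "hand": 7}
    - {"x": 22.2, "y": -1.9, "z": 0, "wx": 0, "wy": 0, "wz": 1.4, "hand": 7}
    - {"x": 22.2, "y": -1.9, "z": 0, "wx": 0, "wy": 0, "wz": 1.54, "hand": 7}
    - {"x": 22.2, "y": -1.9, "z": 0, "wx": 0, "wy": 0, "wz": 1.644, "hand": 7}
    - {"x": 22.2, "y": -1.9, "z": 0, "wx": 0, "wy": 0, "wz": 1.644, "hand": 7}
    - {"x": 22.2, "y": -1.9, "z": 0, "wx": 0, "wy": 0, "wz": 1.644, "hand": 7}
    - {"x": 22.2, "y": -1.9, "z": 0, "wx": 0, "wy": 0, "wz": 1.644, "hand": 7}

```text
t: 35.6
eef_pos: [0.4509, -0.0403, 0.1658]
ee_rot: [-0.0, 1.0, -0.02, -0.0]
force: [-0.4, 0.4, 0.5]
width: 0.0702
```

```bash
python3 - <<'E'
from h import *
s,p,r=st();print(s['t'],p,s['joint_positions'],s['force'],r.as_matrix()[:2,0])
a=save('wrist','w23')
meas('wrist',[('plate',.023),('jar',.091),('mat',.003)])
cp=robot.camera_params('wrist')
s,p,r=st();print(p)
E
```

```text
35.6 [ 0.45089234 -0.04028296  0.16578355] [ 0.18408238  0.35852394 -0.27926545  2.09141354  0.1487107   0.71032739
 -1.80271544] [-0.44910105  0.43390853  0.48022037] [ 0.99917882 -0.04051578]
wrist plate 0.88 [242.1, 41.7, 306.0, 207.8] ctr [ 0.5124 -0.0388] [0.057  0.1479] 87.2
wrist jar 0.64 [131.0, 0.0, 233.1, 72.1] ctr [0.5844 0.0206] [0.0745 0.0523] 79.7
wrist mat 0.89 [160.2, 0.0, 316.2, 206.0] ctr [ 0.5341 -0.0014] [0.1502 0.1986] 87.5
[ 0.45098713 -0.04039221  0.16595834]
```

View pics/w23.png

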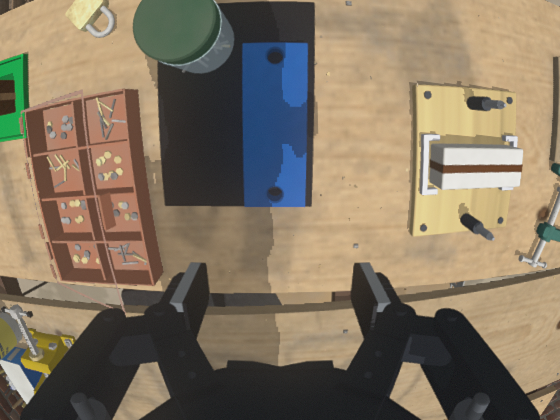

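Request:
arm_command:
  deltas:
    - {"x": 3, "y": -0.2, "z": 1, "wx": 0, "wy": 0, "wz": 0.005, "hand": 7}
    - {"x": 6.1, "y": -0.4, "z": 4, "wx": 0, "wy": 0, "wz": 0.005, "hand": 7}
    - {"x": 6.1, "y": -0.4, "z": 8, "wx": 0, "wy": 0, "wz": 0.005, "hand": 7}
    - {"x": 6.1, "y": -0.4, "z": 11, "wx": 0, "wy": 0, "wz": 0.005, "hand": 7}
    - {"x": 6.1, "y": -0.4, "z": 13.5, "wx": 0, "wy": 0, "wz": 0.005, "hand": 7}
    - {"x": 6.1, "y": -0.4, "z": 15.2, "wx": 0, "wy": 0, "wz": 0.005, "hand": 7}
    - {"x": 6.1, "y": -0.4, "z": 15.9, "wx": 0, "wy": 0, "wz": 0.005, "hand": 7}
    - {"x": 6.1, "y": -0.4, "z": 15.9, "wx": 0, "wy": 0, "wz": 0.005, "hand": 7}
    - {"x": 6.1, "y": -0.4, "z": 15.9, "wx": 0, "wy": 0, "wz": 0.005, "hand": 6.5}

```text
t: 36.75
eef_pos: [0.5125, -0.0389, 0.0077]
ee_rot: [-0.0, 1.0, -0.024, 0.0]
force: [-0.1, -0.0, 0.0]
width: 0.065
```

Request:
arm_command:
  deltas:
    - {"x": 0, "y": 0, "z": 0, "wx": 0, "wy": 0, "wz": 0, "hand": 6}
    - {"x": 0, "y": 0, "z": 0, "wx": 0, "wy": 0, "wz": 0, "hand": 5.6}
    - {"x": 0, "y": 0, "z": 0, "wx": 0, "wy": 0, "wz": 0, "hand": 5.2}
    - {"x": 0, "y": 0, "z": 0, "wx": 0, "wy": 0, "wz": 0, "hand": 5}
    - {"x": 0, "y": 0, "z": 0, "wx": 0, "wy": 0, "wz": 0, "hand": 5}
    - {"x": 0, "y": 0, "z": 0, "wx": 0, "wy": 0, "wz": 0, "hand": 5}

```text
t: 37.35
eef_pos: [0.5127, -0.0389, 0.0082]
ee_rot: [-0.0, 1.0, -0.024, 0.001]
force: [-3.4, 1.0, 17.3]
width: 0.0546
```

```bash
python3 - <<'E'
from h import *
s,p,r=st();print(s['t'],p,s['force'],s['width'],r.as_matrix()[:2,0])
cp=robot.camera_params('wrist')
a=save('wrist','w24')
cv2.imwrite('pics/w24z.png',cv2.resize(a[85:385,130:430],None,fx=2,fy=2,interpolation=2)[:,:,::-1])
E
```

```text
37.35 [ 0.51271777 -0.03886949  0.00815562] [-3.37199085  1.04606426 17.33730274] 0.05455778017540182 [ 0.99883549 -0.04821964]
```

View pics/w24z.png

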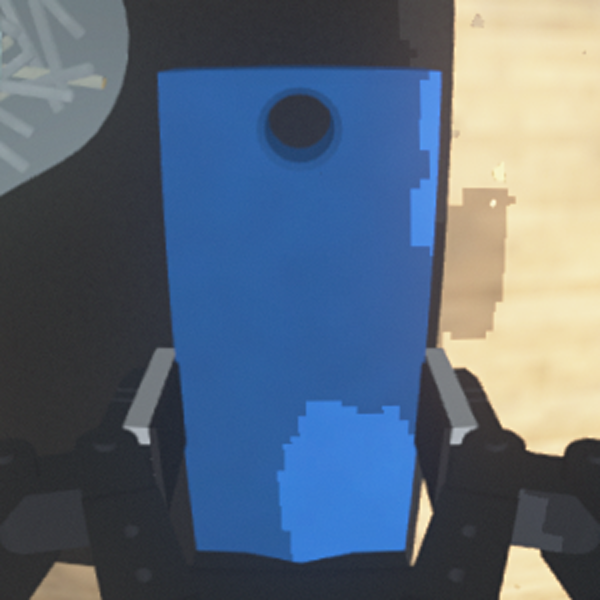

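Request:
arm_command:
  deltas:
    - {"x": 0, "y": 0, "z": -0.4, "wx": 0, "wy": 0, "wz": 0, "hand": 5}
    - {"x": 0, "y": 0, "z": -1.5, "wx": 0, "wy": 0, "wz": 0, "hand": 5}
    - {"x": 0, "y": 0, "z": -4, "wx": 0, "wy": 0, "wz": 0, "hand": 5}
    - {"x": 0, "y": 0, "z": -7.5, "wx": 0, "wy": 0, "wz": 0, "hand": 5}
    - {"x": 0, "y": 0.5, "z": -11, "wx": 0, "wy": 0, "wz": 0, "hand": 5}
    - {"x": -0.4, "y": 3, "z": -12, "wx": 0, "wy": 0, "wz": -0.02, "hand": 5}
    - {"x": -0.9, "y": 6.5, "z": -12, "wx": 0, "wy": 0, "wz": -0.04, "hand": 5}
    - {"x": -1.4, "y": 10, "z": -12, "wx": 0, "wy": 0, "wz": -0.06, "hand": 5}
    - {"x": -1.9, "y": 13.5, "z": -12, "wx": 0, "wy": 0, "wz": -0.08, "hand": 5}
    - {"x": -2.4, "y": 17, "z": -11, "wx": 0, "wy": 0, "wz": -0.08, "hand": 5}
    - {"x": -2.7, "y": 19.5, "z": -9.5, "wx": 0, "wy": 0, "wz": -0.08, "hand": 5}
    - {"x": -2.7, "y": 20.2, "z": -8.2, "wx": 0, "wy": 0, "wz": -0.08, "hand": 5}
    - {"x": -2.7, "y": 20.2, "z": -7.7, "wx": 0, "wy": 0, "wz": -0.08, "hand": 5}
    - {"x": -2.7, "y": 20.2, "z": -7.7, "wx": 0, "wy": 0, "wz": -0.08, "hand": 5}
    - {"x": -2.7, "y": 20.2, "z": -7.7, "wx": 0, "wy": 0, "wz": -0.08, "hand": 5}
    - {"x": -2.7, "y": 20.2, "z": -7.7, "wx": 0, "wy": 0, "wz": -0.08, "hand": 5}

```text
t: 39.0
eef_pos: [0.4761, -0.2386, 0.0847]
ee_rot: [0.0, 1.0, 0.017, 0.0]
force: [0.3, -0.1, -2.0]
width: 0.0543
```

```bash
python3 - <<'E'
from h import *
s,p,r=st();print(s['t'],p,s['joint_positions'],s['force'],s['moment'],s['width'],r.as_matrix())
cp=robot.camera_params('wrist')
a=save('wrist','w25')
cv2.imwrite('pics/w25z.png',cv2.resize(a[85:285,160:400],None,fx=3,fy=3,interpolation=2)[:,:,::-1])
a=save('side','s25')[180:280,220:340];cv2.imwrite('pics/s25z.png',cv2.resize(a,(720,600),interpolation=2)[:,:,::-1])
f=lambda a,z:at_z((160+a[0]/3,85+a[1]/3),'wrist',z,cp)[:2]
np.save('cp25.npy',cp['world_to_cam'])
# predicted pin positions if jig at (.4755,-.2402) yaw1.75
y=np.radians(1.75)
for sx in (-1,1):
    P=np.array([.4755+sx*.062*np.cos(y),-.2402+sx*.062*np.sin(y)])
    for z in (.012,.041,.069): print(sx,z,(proj([*P,z],'wrist',cp)-[160,85])*3)
E
```

```text
39.0 [ 0.47605224 -0.23856984  0.0846632 ] [ 0.53526104  0.59451532 -0.24689799  1.9507876   0.23652825  0.62293051
 -1.40140796] [ 0.30120562 -0.07479299 -2.03417663] [-0.02120446  0.00210378 -0.03286245] 0.05425734697328795 [[ 9.99449674e-01  3.31596964e-02  8.85002973e-04]
 [ 3.31598099e-02 -9.99450056e-01 -1.13805110e-04]
 [ 8.80742528e-04  1.43089011e-04 -9.99999602e-01]]
-1 0.012 [360.92251104 628.30377236]
-1 0.041 [361.16492382 694.65406085]
-1 0.069 [361.44486823 772.42358484]
1 0.012 [362.78695923 140.23833267]
1 0.041 [363.40922364 152.31446057]
1 0.069 [364.22146852 168.1248685 ]
```

View pics/w25z.png

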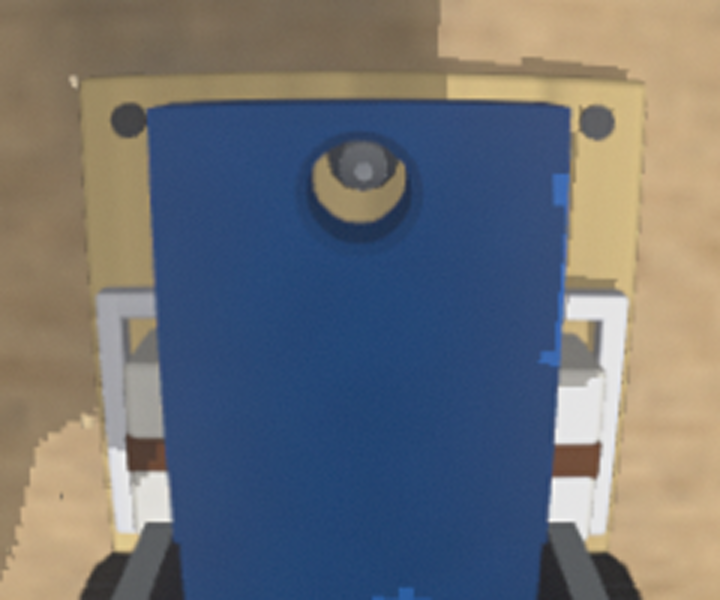

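View pics/s25z.png

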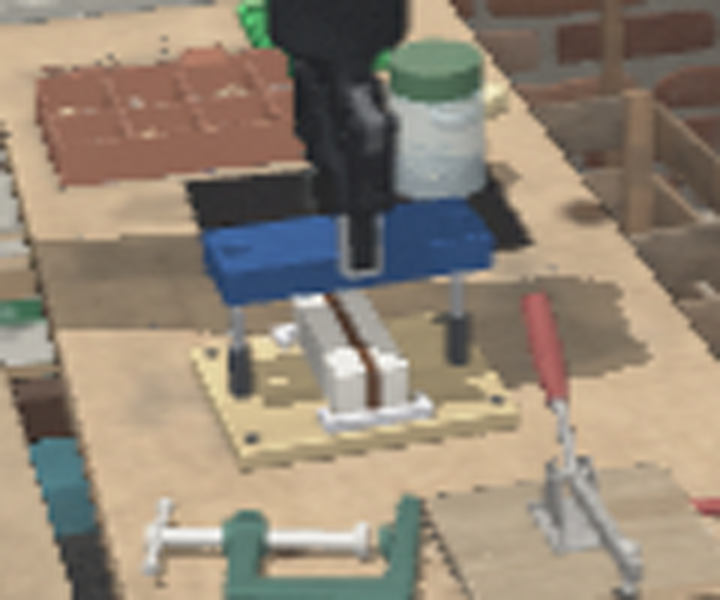

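```bash
python3 - <<'E'
from h import *
cp=robot.camera_params('wrist')
f=lambda a,z:at_z((160+a[0]/3,85+a[1]/3),'wrist',z,cp)[:2].round(4)
print('hole top',f((360.5,187),.0995),f((303,187),.0995),f((418,187),.0995),'bottom',f((359.5,179),.0795),f((312,179),.0795),f((407,179),.0795),'low edge',f((360,223),.0795))
print('pin tip',f((364,171),.069)); print('plate far edge',f((150,108),.0995),f((570,108),.0995))
s,p,r=st();print(p, p+r.apply([.062,0,0]))
E
```

```text
hole top [ 0.5381 -0.238 ] [ 0.5379 -0.2304] [ 0.5384 -0.2456] bottom [ 0.5368 -0.2379] [ 0.5365 -0.2307] [ 0.537  -0.2451] low edge [ 0.53   -0.2382]
pin tip [ 0.5368 -0.2387]
plate far edge [ 0.5482 -0.21  ] [ 0.55   -0.2652]
[ 0.47581623 -0.23892051  0.08448126] [ 0.53778322 -0.23689788  0.08452093]
```

Request:
arm_command:
  deltas:
    - {"x": 0, "y": 0.07, "z": 0.3, "wx": 0, "wy": 0, "wz": 0, "hand": 5}
    - {"x": 0, "y": 0.07, "z": 0.8, "wx": 0, "wy": 0, "wz": 0, "hand": 5}
    - {"x": 0, "y": 0.07, "z": 1.3, "wx": 0, "wy": 0, "wz": 0, "hand": 5}
    - {"x": 0, "y": 0.07, "z": 1.8, "wx": 0, "wy": 0, "wz": 0, "hand": 5}
    - {"x": 0, "y": 0.07, "z": 2.0, "wx": 0, "wy": 0, "wz": 0, "hand": 5}
    - {"x": 0, "y": 0.07, "z": 2.0, "wx": 0, "wy": 0, "wz": 0, "hand": 5}

```text
t: 39.7
eef_pos: [0.4752, -0.24, 0.0635]
ee_rot: [-0.0, 1.0, 0.016, -0.0]
force: [-0.3, -0.4, -1.4]
width: 0.0541
```

```bash
python3 - <<'E'
from h import *
s,p,r=st();print(s['t'],p,s['force'],s['moment'],s['width'])
a=save('wrist','w26')
cv2.imwrite('pics/w26z.png',cv2.resize(a[85:285,160:400],None,fx=3,fy=3,interpolation=2)[:,:,::-1])
a=save('side','s26')[180:280,220:340];cv2.imwrite('pics/s26z.png',cv2.resize(a,(720,600),interpolation=2)[:,:,::-1])
E
```

```text
39.7 [ 0.47521897 -0.23995875  0.06351468] [-0.34160092 -0.44019081 -1.40948381] [0.01564345 0.05691304 0.02238709] 0.054114127520762674
```

View pics/w26z.png

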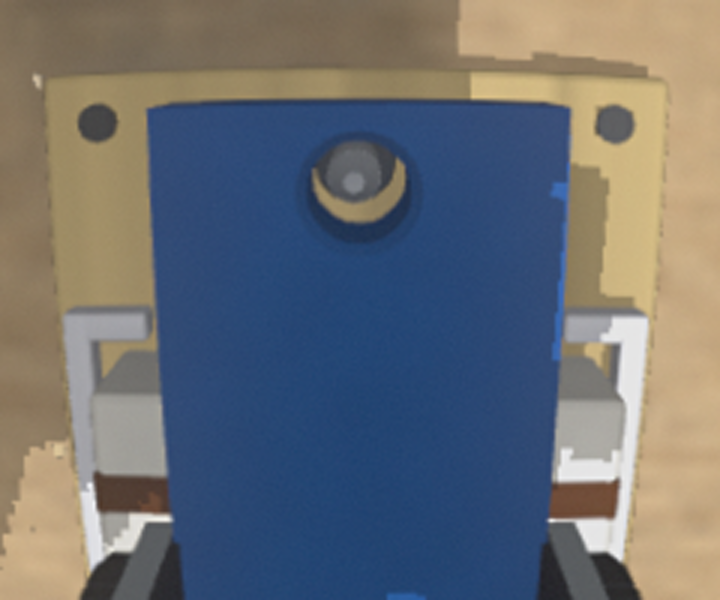

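View pics/s26z.png

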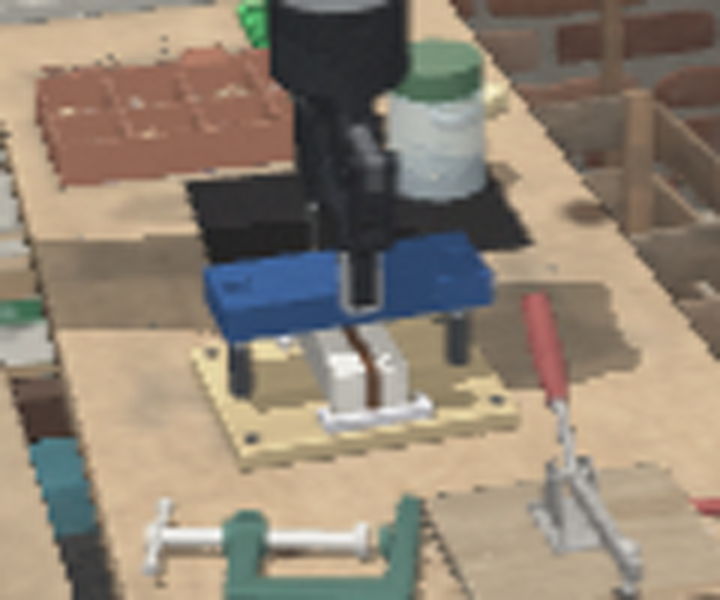

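Request:
arm_command:
  deltas:
    - {"x": 0, "y": -0.05, "z": 0.3, "wx": 0, "wy": 0, "wz": 0, "hand": 5}
    - {"x": 0, "y": -0.05, "z": 0.6, "wx": 0, "wy": 0, "wz": 0, "hand": 5}
    - {"x": 0, "y": -0.05, "z": 0.9, "wx": 0, "wy": 0, "wz": 0, "hand": 5}
    - {"x": 0, "y": -0.05, "z": 1.2, "wx": 0, "wy": 0, "wz": 0, "hand": 5}
    - {"x": 0, "y": -0.05, "z": 1.4, "wx": 0, "wy": 0, "wz": 0, "hand": 5}
    - {"x": 0, "y": -0.05, "z": 1.5, "wx": 0, "wy": 0, "wz": 0, "hand": 5}
    - {"x": 0, "y": -0.05, "z": 1.55, "wx": 0, "wy": 0, "wz": 0, "hand": 5}
    - {"x": 0, "y": -0.05, "z": 1.55, "wx": 0, "wy": 0, "wz": 0, "hand": 5}

```text
t: 40.6
eef_pos: [0.4754, -0.2396, 0.0484]
ee_rot: [-0.0, 1.0, 0.016, -0.0]
force: [-0.8, 0.8, -2.0]
width: 0.0542
```

Request:
arm_command:
  deltas:
    - {"x": 0, "y": 0, "z": 0.05, "wx": 0, "wy": 0, "wz": 0, "hand": 5}
    - {"x": 0, "y": 0, "z": 0.1, "wx": 0, "wy": 0, "wz": 0, "hand": 5}
    - {"x": 0, "y": 0, "z": 0.15, "wx": 0, "wy": 0, "wz": 0, "hand": 5}
    - {"x": 0, "y": 0, "z": 0.15, "wx": 0, "wy": 0, "wz": 0, "hand": 5}

```text
t: 41.0
eef_pos: [0.4754, -0.2396, 0.0473]
ee_rot: [0.0, 1.0, 0.016, 0.0]
force: [-1.7, 0.3, 6.4]
width: 0.0542
```

```bash
python3 - <<'E'
from h import *
s,p,r=st();print(s['t'],p,s['force'],s['moment'],s['width'])
a=save('wrist','w27')
cv2.imwrite('pics/w27z.png',cv2.resize(a[85:285,160:400],None,fx=3,fy=3,interpolation=2)[:,:,::-1])
a=save('side','s27')[180:280,220:340];cv2.imwrite('pics/s27z.png',cv2.resize(a,(720,600),interpolation=2)[:,:,::-1])
E
```

```text
41.0 [ 0.47544066 -0.23963225  0.04725675] [-1.67812977  0.31683296  6.3533019 ] [0.31531287 0.40972702 0.03298562] 0.05423582108655221
```

View pics/w27z.png

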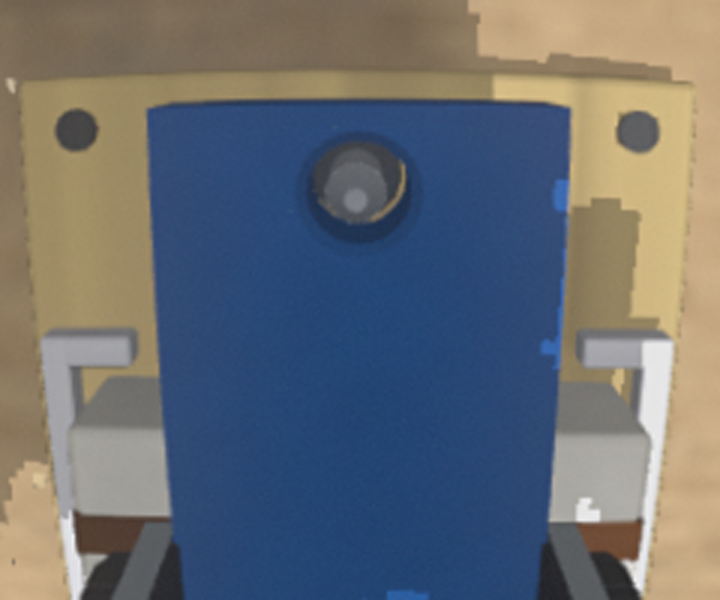

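View pics/s27z.png

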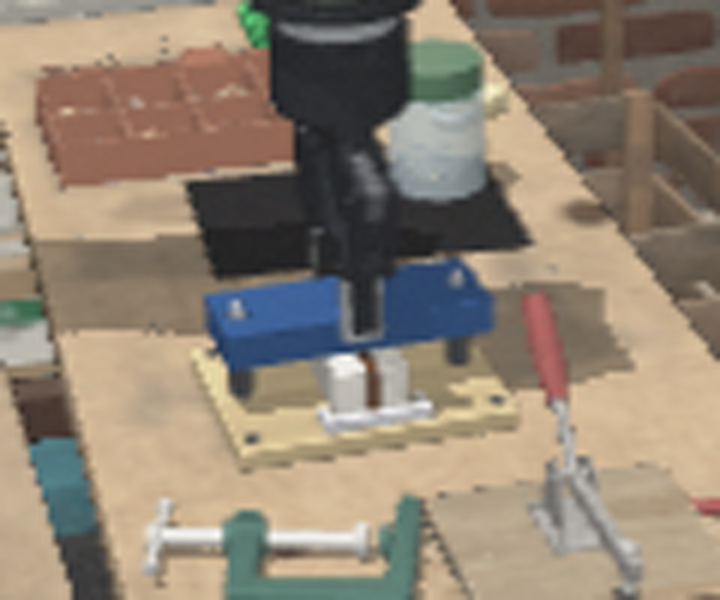

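Request:
arm_command:
  deltas:
    - {"x": 0, "y": 0, "z": -0.1, "wx": 0, "wy": 0, "wz": 0, "hand": 5.6}
    - {"x": 0, "y": 0, "z": -0.1, "wx": 0, "wy": 0, "wz": 0, "hand": 6.2}
    - {"x": 0, "y": 0, "z": -0.1, "wx": 0, "wy": 0, "wz": 0, "hand": 6.8}
    - {"x": 0, "y": 0, "z": -0.1, "wx": 0, "wy": 0, "wz": 0, "hand": 7.2}
    - {"x": 0, "y": 0, "z": -0.1, "wx": 0, "wy": 0, "wz": 0, "hand": 7.4}
    - {"x": 0, "y": 0, "z": -1, "wx": 0, "wy": 0, "wz": 0, "hand": 7.4}
    - {"x": 0, "y": 0, "z": -3, "wx": 0, "wy": 0, "wz": 0, "hand": 7.4}
    - {"x": 0, "y": 0, "z": -6, "wx": 0, "wy": 0, "wz": 0, "hand": 7.4}
    - {"x": 0, "y": 0, "z": -10, "wx": 0, "wy": 0, "wz": 0, "hand": 7.4}
    - {"x": 1, "y": -3, "z": -13, "wx": 0, "wy": 0, "wz": 0, "hand": 7.4}
    - {"x": 2, "y": -7, "z": -14, "wx": 0, "wy": 0, "wz": 0, "hand": 7.4}
    - {"x": 3, "y": -11, "z": -14, "wx": 0, "wy": 0, "wz": 0, "hand": 7.4}
    - {"x": 4, "y": -15, "z": -14, "wx": 0, "wy": 0, "wz": 0, "hand": 7.4}
    - {"x": 5, "y": -19, "z": -14, "wx": 0, "wy": 0, "wz": 0, "hand": 7.4}
    - {"x": 6, "y": -23, "z": -14, "wx": 0, "wy": 0, "wz": 0, "hand": 7.4}
    - {"x": 7, "y": -26, "z": -14, "wx": 0, "wy": 0, "wz": 0, "hand": 7.4}
    - {"x": 7, "y": -26.5, "z": -14, "wx": 0, "wy": 0, "wz": 0, "hand": 7.4}
    - {"x": 7, "y": -26.5, "z": -14, "wx": 0, "wy": 0, "wz": 0, "hand": 7.4}
    - {"x": 7, "y": -26.5, "z": -14, "wx": 0, "wy": 0, "wz": 0, "hand": 7.4}

```text
t: 43.0
eef_pos: [0.5368, 0.0263, 0.1872]
ee_rot: [0.0, 1.0, 0.015, -0.0]
force: [-1.5, -1.3, -0.2]
width: 0.0742
```

```bash
python3 - <<'E'
from h import *
s,p,r=st();print(s['t'],p,s['joint_positions'],s['force'],s['width'],r.as_matrix()[:2,0])
a=save('wrist','w28')
meas('wrist',[('jar',.091),('plate',.062),('jig',.012)])
a=save('side','s28')[180:280,220:340];cv2.imwrite('pics/s28z.png',cv2.resize(a,(720,600),interpolation=2)[:,:,::-1])
E
```

```text
43.0 [0.53676    0.02630713 0.1872133 ] [ 0.09654126  0.45452428 -0.34191214  1.8633724   0.19680542  0.85663723
 -1.88288178] [-1.4600062  -1.32714307 -0.2184377 ] 0.0741971246755672 [0.99952746 0.03073847]
wrist jar 0.94 [237.2, 87.3, 322.7, 170.7] ctr [0.5969 0.0267] [0.0606 0.0613] 73.5
wrist plate 0.74 [515.5, 238.8, 558.4, 321.9] ctr [ 0.4318 -0.3096] [0.1195 0.0811] 28.8
wrist jig 0.57 [433.4, 182.1, 535.9, 308.2] ctr [ 0.4642 -0.2328] [0.132  0.1848] 89.3
```

View pics/w28.png

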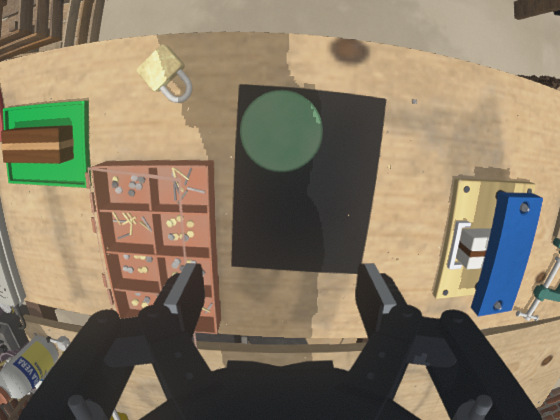

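View pics/s28z.png

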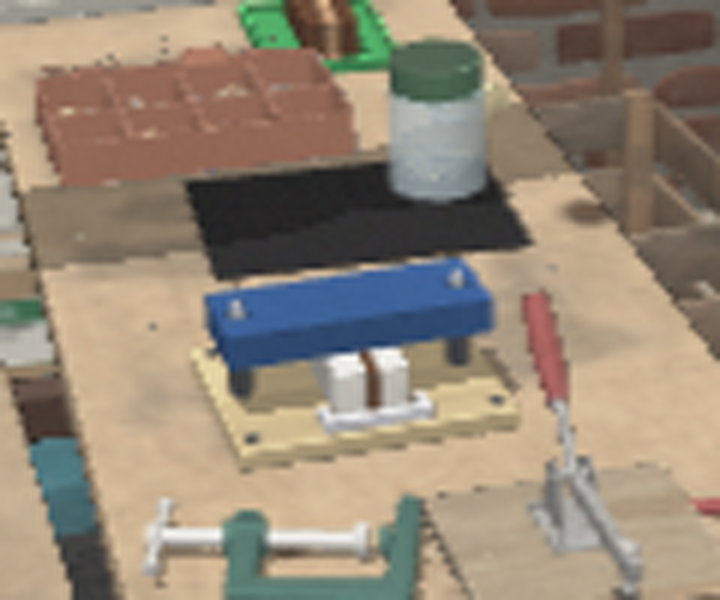

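Request:
arm_command:
  deltas:
    - {"x": 3, "y": 0.1, "z": 0.5, "wx": 0, "wy": 0, "wz": 0, "hand": 7.4}
    - {"x": 6, "y": 0.15, "z": 2, "wx": 0, "wy": 0, "wz": 0, "hand": 7.4}
    - {"x": 6, "y": 0.15, "z": 5, "wx": 0, "wy": 0, "wz": 0, "hand": 7.4}
    - {"x": 6, "y": 0.15, "z": 8, "wx": 0, "wy": 0, "wz": 0, "hand": 7.4}
    - {"x": 6, "y": 0.15, "z": 11, "wx": 0, "wy": 0, "wz": 0, "hand": 7.4}
    - {"x": 6, "y": 0.15, "z": 13.5, "wx": 0, "wy": 0, "wz": 0, "hand": 7.4}
    - {"x": 6, "y": 0.15, "z": 15, "wx": 0, "wy": 0, "wz": 0, "hand": 7.4}
    - {"x": 6, "y": 0.15, "z": 15.4, "wx": 0, "wy": 0, "wz": 0, "hand": 7.4}
    - {"x": 6, "y": 0.15, "z": 15.4, "wx": 0, "wy": 0, "wz": 0, "hand": 7.2}
    - {"x": 6, "y": 0.15, "z": 15.4, "wx": 0, "wy": 0, "wz": 0, "hand": 6.8}

```text
t: 44.3
eef_pos: [0.5976, 0.0279, 0.0341]
ee_rot: [-0.0, 1.0, 0.016, 0.001]
force: [-0.0, 0.2, 0.3]
width: 0.068
```

Request:
arm_command:
  deltas:
    - {"x": 0, "y": 0, "z": 0, "wx": 0, "wy": 0, "wz": 0, "hand": 6.4}
    - {"x": 0, "y": 0, "z": 0, "wx": 0, "wy": 0, "wz": 0, "hand": 6}
    - {"x": 0, "y": 0, "z": 0, "wx": 0, "wy": 0, "wz": 0, "hand": 5.5}
    - {"x": 0, "y": 0, "z": 0, "wx": 0, "wy": 0, "wz": 0, "hand": 5.5}
    - {"x": 0, "y": 0, "z": 0, "wx": 0, "wy": 0, "wz": 0, "hand": 5.5}
    - {"x": 0, "y": 0, "z": 0, "wx": 0, "wy": 0, "wz": 0, "hand": 5.5}

```text
t: 44.9
eef_pos: [0.5977, 0.0276, 0.0346]
ee_rot: [0.0, 1.0, 0.016, 0.001]
force: [-3.6, -2.6, 15.2]
width: 0.0621
```

```bash
python3 - <<'E'
from h import *
s,p,r=st();print(s['t'],p,s['force'],s['width'],r.as_matrix()[:2,0])
a=save('side','s29')[180:280,220:340];cv2.imwrite('pics/s29z.png',cv2.resize(a,(720,600),interpolation=2)[:,:,::-1])
E
```

```text
44.9 [0.59771301 0.02756455 0.03458961] [-3.58687974 -2.61252672 15.15814524] 0.062092156871213125 [0.9995076 0.0313219]
```

View pics/s29z.png

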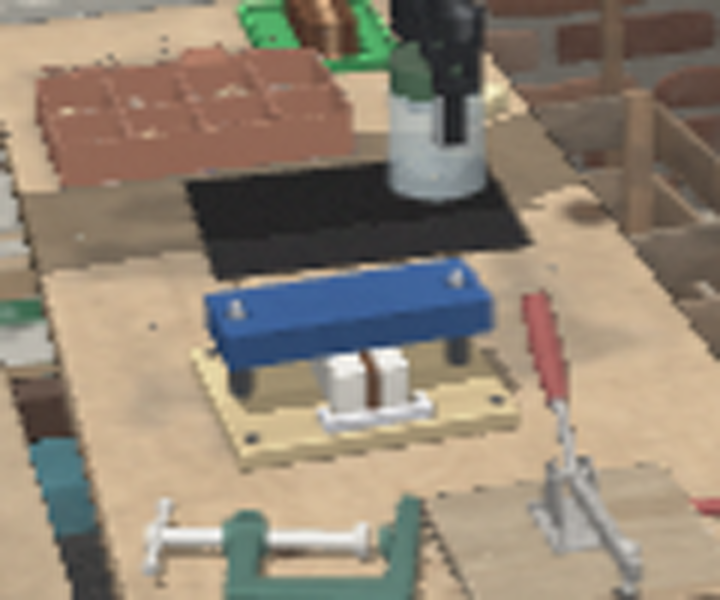

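Request:
arm_command:
  deltas:
    - {"x": 0, "y": 0, "z": -0.3, "wx": 0, "wy": 0, "wz": 0, "hand": 5.5}
    - {"x": 0, "y": 0, "z": -1, "wx": 0, "wy": 0, "wz": 0, "hand": 5.5}
    - {"x": 0, "y": 0, "z": -3, "wx": 0, "wy": 0, "wz": 0, "hand": 5.5}
    - {"x": 0, "y": 0, "z": -6, "wx": 0, "wy": 0, "wz": 0, "hand": 5.5}
    - {"x": 0, "y": 0, "z": -9.5, "wx": 0, "wy": 0, "wz": 0, "hand": 5.5}
    - {"x": -0.5, "y": 1, "z": -12, "wx": 0, "wy": 0, "wz": 0, "hand": 5.5}
    - {"x": -1.5, "y": 3, "z": -13, "wx": 0, "wy": 0, "wz": 0, "hand": 5.5}
    - {"x": -3, "y": 6, "z": -13, "wx": 0, "wy": 0, "wz": 0, "hand": 5.5}
    - {"x": -4.5, "y": 9, "z": -13, "wx": 0, "wy": 0, "wz": 0, "hand": 5.5}
    - {"x": -6, "y": 12, "z": -13, "wx": 0, "wy": 0, "wz": 0, "hand": 5.5}
    - {"x": -7.5, "y": 15, "z": -13, "wx": 0, "wy": 0, "wz": 0, "hand": 5.5}
    - {"x": -9, "y": 18, "z": -13, "wx": 0, "wy": 0, "wz": 0, "hand": 5.5}
    - {"x": -10.5, "y": 21, "z": -13, "wx": 0, "wy": 0, "wz": 0, "hand": 5.5}
    - {"x": -12, "y": 24, "z": -12, "wx": 0, "wy": 0, "wz": 0, "hand": 5.5}
    - {"x": -12.8, "y": 25.7, "z": -10, "wx": 0, "wy": 0, "wz": 0, "hand": 5.5}
    - {"x": -13, "y": 26.3, "z": -8.5, "wx": 0, "wy": 0, "wz": 0, "hand": 5.5}
    - {"x": -13, "y": 26.3, "z": -7.5, "wx": 0, "wy": 0, "wz": 0, "hand": 5.5}
    - {"x": -13, "y": 26.3, "z": -7, "wx": 0, "wy": 0, "wz": 0, "hand": 5.5}
    - {"x": -13, "y": 26.3, "z": -7, "wx": 0, "wy": 0, "wz": 0, "hand": 5.5}
    - {"x": -13, "y": 26.3, "z": -7, "wx": 0, "wy": 0, "wz": 0, "hand": 5.5}

```text
t: 46.95
eef_pos: [0.476, -0.2385, 0.1035]
ee_rot: [0.0, 1.0, 0.016, 0.0]
force: [-0.6, 0.0, -2.9]
width: 0.0617
```

```bash
python3 - <<'E'
from h import *
s,p,r=st();print(s['t'],p,s['force'],s['moment'],s['width'],r.as_matrix())
a=save('wrist','w30')
a=save('side','s30')[180:280,220:340];cv2.imwrite('pics/s30z.png',cv2.resize(a,(720,600),interpolation=2)[:,:,::-1])
a=save('scene','c30')[150:250,260:380];cv2.imwrite('pics/c30z.png',cv2.resize(a,(720,600),interpolation=2)[:,:,::-1])
s,p,r=st();print(p)
E
```

```text
46.95 [ 0.47598156 -0.2385454   0.10354845] [-0.5885584   0.04901925 -2.88343474] [-0.03384899 -0.02797845  0.01695732] 0.061721566355307844 [[ 9.99461861e-01  3.27952639e-02  6.77508962e-04]
 [ 3.27953306e-02 -9.99462085e-01 -8.75615048e-05]
 [ 6.74272917e-04  1.09733515e-04 -9.99999767e-01]]
[ 0.47584467 -0.23893899  0.10355731]
```

View pics/s30z.png

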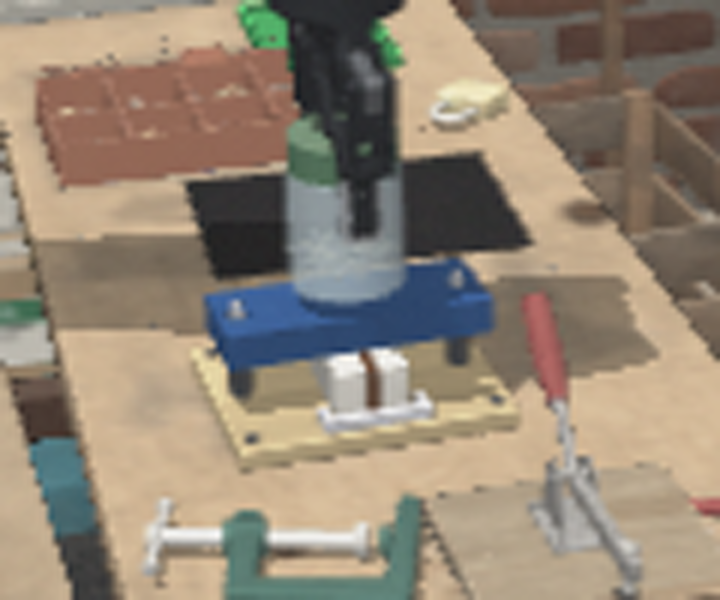

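View pics/w30.png

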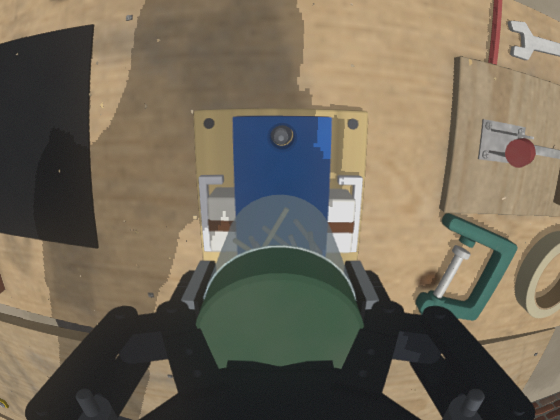

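View pics/c30z.png

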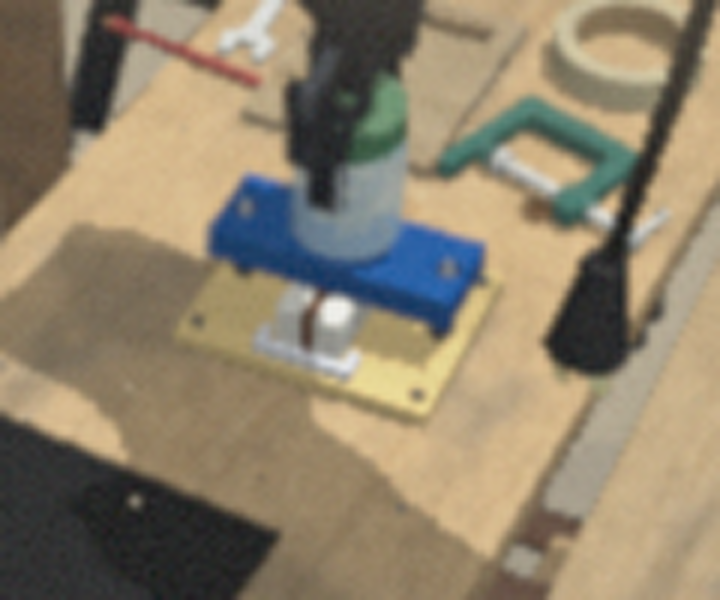

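Request:
arm_command:
  deltas:
    - {"x": 0, "y": 0.07, "z": 0.3, "wx": 0, "wy": 0, "wz": 0, "hand": 5.5}
    - {"x": 0, "y": 0.07, "z": 0.6, "wx": 0, "wy": 0, "wz": 0, "hand": 5.5}
    - {"x": 0, "y": 0.07, "z": 0.85, "wx": 0, "wy": 0, "wz": 0, "hand": 5.5}
    - {"x": 0, "y": 0.07, "z": 0.95, "wx": 0, "wy": 0, "wz": 0, "hand": 5.5}
    - {"x": 0, "y": 0.07, "z": 0.95, "wx": 0, "wy": 0, "wz": 0, "hand": 5.5}

```text
t: 47.6
eef_pos: [0.4756, -0.2398, 0.0937]
ee_rot: [0.0, 1.0, 0.016, 0.0]
force: [-2.1, 0.6, 6.4]
width: 0.0618
```

Request:
arm_command:
  deltas:
    - {"x": 0, "y": 0, "z": 0.05, "wx": 0, "wy": 0, "wz": 0, "hand": 5.5}
    - {"x": 0, "y": 0, "z": 0.1, "wx": 0, "wy": 0, "wz": 0, "hand": 5.5}
    - {"x": 0, "y": 0, "z": 0.1, "wx": 0, "wy": 0, "wz": 0, "hand": 5.5}

```text
t: 47.9
eef_pos: [0.4759, -0.2398, 0.0936]
ee_rot: [0.0, 1.0, 0.016, 0.0]
force: [-6.1, 3.6, 24.7]
width: 0.0619
```

Request:
arm_command:
  deltas:
    - {"x": 0, "y": 0, "z": -0.1, "wx": 0, "wy": 0, "wz": 0, "hand": 5.5}
    - {"x": 0, "y": 0, "z": -0.1, "wx": 0, "wy": 0, "wz": 0, "hand": 6.2}
    - {"x": 0, "y": 0, "z": -0.1, "wx": 0, "wy": 0, "wz": 0, "hand": 6.6}
    - {"x": 0, "y": 0, "z": -0.1, "wx": 0, "wy": 0, "wz": 0, "hand": 7.2}
    - {"x": 0, "y": 0, "z": -0.1, "wx": 0, "wy": 0, "wz": 0, "hand": 8}
    - {"x": 0, "y": 0, "z": -0.1, "wx": 0, "wy": 0, "wz": 0, "hand": 8.2}
    - {"x": 0, "y": 0, "z": -0.1, "wx": 0, "wy": 0, "wz": 0, "hand": 8.2}
    - {"x": 0, "y": 0, "z": -1, "wx": 0, "wy": 0, "wz": 0, "hand": 8.2}
    - {"x": 0, "y": 0, "z": -3, "wx": 0, "wy": 0, "wz": 0, "hand": 8.2}
    - {"x": 0, "y": 0, "z": -6, "wx": 0, "wy": 0, "wz": 0, "hand": 8.2}
    - {"x": 0, "y": 0, "z": -10, "wx": 0, "wy": 0, "wz": 0, "hand": 8.2}
    - {"x": 0, "y": 0, "z": -14, "wx": 0, "wy": 0, "wz": 0, "hand": 8.2}
    - {"x": -2, "y": 0, "z": -18, "wx": 0, "wy": 0, "wz": 0, "hand": 8.2}
    - {"x": -5, "y": 0, "z": -21, "wx": 0, "wy": 0, "wz": 0, "hand": 8.2}
    - {"x": -6, "y": 0, "z": -22, "wx": 0, "wy": 0, "wz": 0, "hand": 8.2}
    - {"x": -6, "y": 0, "z": -22, "wx": 0, "wy": 0, "wz": 0, "hand": 8.2}
    - {"x": -6, "y": 0, "z": -22, "wx": 0, "wy": 0, "wz": 0, "hand": 8.2}

```text
t: 49.6
eef_pos: [0.4157, -0.2416, 0.3121]
ee_rot: [-0.0, 1.0, 0.016, -0.0]
force: [-0.3, 0.5, 0.6]
width: 0.0817
```

```bash
python3 - <<'E'
from h import *
s,p,r=st();print(s['t'],p,s['force'],s['width'])
save('wrist','w31')
meas('wrist',[('jar',.15),('plate',.062),('jig',.012),('white_block',.042),('tape',.024),('clamp',.019)])
a=save('side','s31')[150:300,220:400];cv2.imwrite('pics/s31z.png',cv2.resize(a,(720,600),interpolation=2)[:,:,::-1])
a=save('scene','c31')[150:375,130:430];cv2.imwrite('pics/c31z.png',cv2.resize(a,None,fx=2.5,fy=2.5,interpolation=2)[:,:,::-1])
for l,z in (('brown_block',.033),('tray',.005),('padlock',.012),('clamp',.012),('tape',.012)): meas('scene',[(l,z)])
E
```

```text
49.6 [ 0.41572487 -0.24161516  0.31205877] [-0.33210129  0.45894196  0.62410123] 0.08173883675625634
wrist jar 0.67 [246.3, 92.7, 316.1, 158.3] ctr [ 0.4741 -0.2406] [0.0604 0.0596] 1.9
wrist plate 0.55 [254.6, 60.9, 301.0, 183.6] ctr [ 0.4752 -0.2405] [0.1471 0.0567] 1.7
wrist jig 0.75 [230.2, 63.5, 329.0, 174.0] ctr [ 0.4757 -0.2396] [0.1549 0.1282] 1.7
wrist white_block 0.93 [242.0, 106.7, 319.5, 140.3] ctr [ 0.4745 -0.2401] [0.0409 0.0997] 1.1
wrist tape 0.92 [444.7, 144.9, 503.6, 214.3] ctr [ 0.4104 -0.5407] [0.1126 0.1003] 79.3
wrist clamp 0.7 [351.5, 126.1, 438.6, 223.5] ctr [ 0.4007 -0.4059] [0.097  0.1349] 74.1
scene brown_block 0.76 [169.1, 289.5, 211.2, 331.6] ctr [0.5782 0.3222] [0.1091 0.0546] 88.2
scene tray 0.73 [162.7, 287.6, 222.9, 345.4] ctr [0.583  0.3166] [0.1446 0.1076] 87.7
scene padlock 0.55 [199.9, 256.4, 220.8, 269.0] ctr [0.6456 0.148 ] [0.0619 0.0451] 27.6
scene clamp 0.84 [333.3, 163.7, 365.4, 185.7] ctr [ 0.4211 -0.4154] [0.0959 0.106 ] 86.7
scene tape 0.81 [350.6, 148.3, 376.1, 169.9] ctr [ 0.4222 -0.5425] [0.0761 0.122 ] 8.0
```

View pics/w31.png

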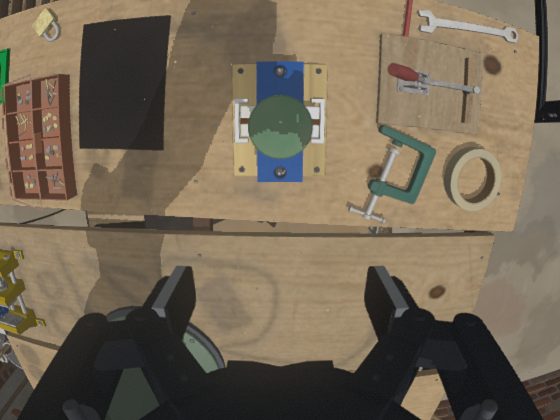

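View pics/s31z.png

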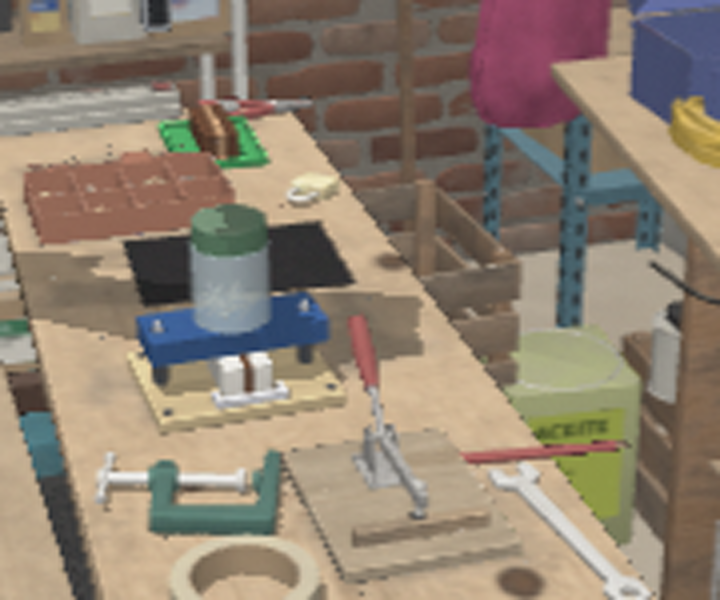

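View pics/c31z.png

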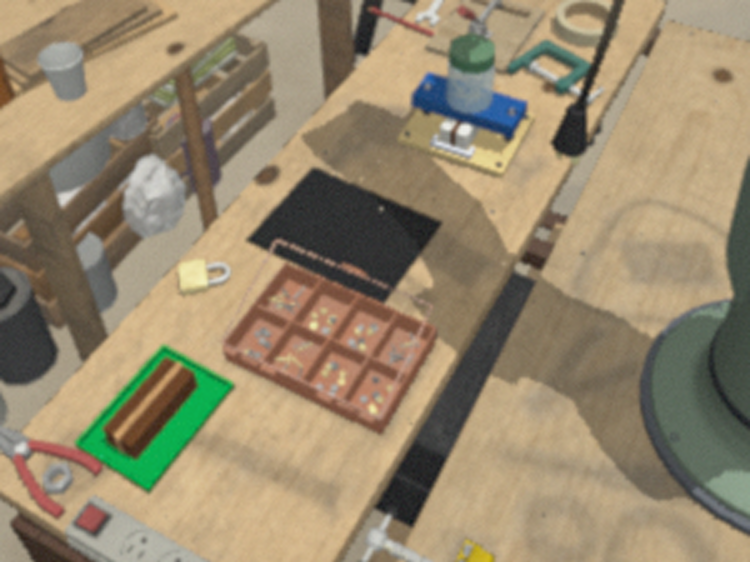

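```bash
python3 -c "
from plant import robot
print(robot.job_done())"
```

```text
the job is handed in; nothing more can be done
None
```

The job is done in the order you asked and handed in at about 50 s. The jar and then the plate went onto the mat, with the plate lifted level off its pins. The brown block went into the tray and the white block into the nest. The plate then went back down on its pins and the jar back on top.

**Final positions** (wrist camera, within the 2 mm calibration):

| Thing | Position x, y (m) | Check |
|---|---|---|
| Jig | 0.476, -0.240 | reference |
| White block | 0.475, -0.240 | flat, in the nest |
| Plate | 0.475, -0.2405 | level, both pins through its holes |
| Jar | 0.474, -0.241 | upright, on the middle of the plate |

The brown block lies flat inside the tray rim in the last scene picture. The gripper is clear of everything.

**Things to leave alone:** the arm never went near the padlock, the G-clamp or the tape. Their re-measured positions agree with the start to a few mm, except in the scene camera. There the clamp reads about 20 mm and the tape about 5 mm from their first readings. The cable hanging in front of that camera and a smaller clamp mask probably explain the clamp reading; in the side pictures neither has moved.

**Contact forces:** the highest wrist force I read was about 25 N, when setting the jar down.

**Grip on the blocks:** I took both blocks about 22 mm off their middle, so that the gripper's knuckles would clear the jig's pins.

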